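# Load and clamp the hardness test strips

## Task

Load the clamp bed for hardness testing: the flat strips on the granite plate are too thin to pick up where they lie, so slide each one until its end stands well out over the plate's front edge (the one facing you), take it by that end and lay it flat in a bay of its own on the clamp bed, between the rails, with its far end just short of the stop. When all the strips are in, take the key from its stand and with its blade turn the captive screw of every loaded bay clockwise to its end stop, so that the toe covers the strip; never turn a screw with your fingers. Then stand the key back in its stand, let go, and leave everything else on the bench where it is.

Things in the scene. Friction and masses are not known exactly. Their poses are not given: they have to be found in the camera images.
- strip1: flat bare aluminium strip, 180 x 50 x 3 mm, about 100 g, sharp-edged, all strips alike; origin at the centre of its underside, x along its length, z up. Starts flat on the granite plate, roughly at right angles to the plate's front edge, its near end 45 to 75 mm in from that edge. Slides easily (friction on the granite about 0.4): a closed fingertip pressed on its top with 5 to 10 N drags it along. May be absent
- strip2: flat bare aluminium strip, 180 x 50 x 3 mm, about 100 g, sharp-edged, all strips alike; origin at the centre of its underside, x along its length, z up. Starts flat on the granite plate, roughly at right angles to the plate's front edge, its near end 45 to 75 mm in from that edge. Slides easily (friction on the granite about 0.4): a closed fingertip pressed on its top with 5 to 10 N drags it along. May be absent
- strip3: flat bare aluminium strip, 180 x 50 x 3 mm, about 100 g, sharp-edged, all strips alike; origin at the centre of its underside, x along its length, z up. Starts flat on the granite plate, roughly at right angles to the plate's front edge, its near end 45 to 75 mm in from that edge. Slides easily (friction on the granite about 0.4): a closed fingertip pressed on its top with 5 to 10 N drags it along. May be absent
- granite: dark granite surface plate, fixed on the table, 320 (x) x 360 (y) x 60 mm high; origin at the centre of its underside, so its top is at 60 mm and its front edge (the one facing the robot) is at x = -160 mm. Open table in front of that edge. A steel guard 10 mm higher than the top runs along its left and right sides; front and rear are open. A steel disc stands at the middle of its rear edge
- bed: fixed steel clamp bed, three parallel bays 100 mm apart; origin under it, x along the bays away from the robot. Each bay: support x = -160 to -15 mm, top at 50 mm; two rails 62 mm apart (x = -155 to -65 mm, 8 mm above the support); at the far end a stop (x = -15 mm, 5 mm high), the screw behind it. A strip laid right juts 40 mm out of the front (to x = -200 mm) over clear space
- bay1 (a point): middle of bay 1 on the support's top: where the centre of the underside of a strip laid right belongs (its far end then 5 mm short of the stop); axes as the bed's; at (-110, -100, 50) mm in the bed's frame
- bay2 (a point): middle of bay 2 on the support's top: where the centre of the underside of a strip laid right belongs (its far end then 5 mm short of the stop); axes as the bed's; at (-110, 0, 50) mm in the bed's frame
- bay3 (a point): middle of bay 3 on the support's top: where the centre of the underside of a strip laid right belongs (its far end then 5 mm short of the stop); axes as the bed's; at (-110, 100, 50) mm in the bed's frame
- screw1 (a joint): angle of bay 1's captive screw: 0 = open (its toe stands aside), grows clockwise seen from above, 1.35 = end stop, toe in line with the bay and pointing to the robot, 3.5 mm above the end of a strip lying there. Stays where it is left; turns with about 0.1 N m. Starts between 0 and 0.15
- screw2 (a joint): angle of bay 2's captive screw: 0 = open (its toe stands aside), grows clockwise seen from above, 1.35 = end stop, toe in line with the bay and pointing to the robot, 3.5 mm above the end of a strip lying there. Stays where it is left; turns with about 0.1 N m. Starts between 0 and 0.15
- screw3 (a joint): angle of bay 3's captive screw: 0 = open (its toe stands aside), grows clockwise seen from above, 1.35 = end stop, toe in line with the bay and pointing to the robot, 3.5 mm above the end of a strip lying there. Stays where it is left; turns with about 0.1 N m. Starts between 0 and 0.15
- screw1_top (a point): centre of the top face of bay 1's screw head, on its vertical axis, 75.5 mm above the table, 114 mm beyond the bay's middle; turns with the screw. The head is 36 mm across with a straight slot 9 mm wide and 12 mm deep, open at both ends, along this point's x; the toe (40 mm from the axis, 14 mm wide) points to this point's -x, just under the head
- screw2_top (a point): centre of the top face of bay 2's screw head, on its vertical axis, 75.5 mm above the table, 114 mm beyond the bay's middle; turns with the screw. The head is 36 mm across with a straight slot 9 mm wide and 12 mm deep, open at both ends, along this point's x; the toe (40 mm from the axis, 14 mm wide) points to this point's -x, just under the head
- screw3_top (a point): centre of the top face of bay 3's screw head, on its vertical axis, 75.5 mm above the table, 114 mm beyond the bay's middle; turns with the screw. The head is 36 mm across with a straight slot 9 mm wide and 12 mm deep, open at both ends, along this point's x; the toe (40 mm from the axis, 14 mm wide) points to this point's -x, just under the head
- key: slotted key standing upright in its stand, about 200 g, 106 mm tall; origin at the bottom centre of its blade, z up along its axis. From below: blade 28 mm wide along its x and 5 mm thick along its y, 18 mm high (the lowest 4 mm only 24 x 3 mm); round shank 18 mm across to z = 30 mm; collar 52 mm across, z = 30 to 36 mm; square grey handle 28 x 28 mm, z = 36 to 106 mm, its faces along x and y
- stand: black block fixed on the table, 70 x 70 x 45 mm high, with an upright through hole 37 mm across in its middle; origin at the centre of its underside. The key hangs in it by its collar, the blade's bottom 15 mm above the table
- disc1: steel reference disc, 60 mm across, 14 mm high, behind the key stand; origin at the centre of its underside; not to be moved
- disc2: steel reference disc, 50 mm across, 12 mm high, at the rear of the granite plate; origin at the centre of its underside; not to be moved
- loupe: black loupe, 46 mm across, 45 mm high, in front of the key stand; origin at the centre of its underside; not to be moved
- spirit: white bottle, 60 mm across, 150 mm high; origin at the centre of its underside; not to be moved
- mug: white mug, 80 mm across, 90 mm high; origin at the centre of its underside; not to be moved
- tweezers: steel tweezers, 135 mm long, 10 mm high, behind the key stand and disc; origin at the centre of its underside; not to be moved
Not all that is in view belongs to the job. Leave any turquoise look-alike of the strip2 alone. What is shaped like the key but purple or yellow is not meant.

How it is judged:
By the outcome, as a careful person would: the job done as asked, in the order asked, and still so for the second after the job is handed in, with the robot touching nothing.
Of strip1, strip2, strip3 only 2 to 3 are there at a start; the rules pass over those that are not, and their reading is None.
At some moment in a run one of strip1, strip2, strip3 may be knocked a few centimetres aside while the robot is not near it.
It also fails if it takes over 210 s, if anything falls off the work surface, if the arm or the gripper's body presses on something with over 40 N, if the wrist force passes 120 N, or if a joint passes its speed limit or range.

## Robot

A 7-joint arm with a two-finger parallel gripper is mounted at the origin on the work surface. World frame = base frame: x ahead of the robot, y to its left, z up, the work surface at z = 0. Lengths are in m, angles in rad, forces in N, time in s.
With the tool pointing down it reaches from about 0.4 to 0.875 m from the base axis. Payload 6.5 kg.
Tool frame: the origin (TCP) lies between the finger pads; the fingertips stand 19 mm ahead of it and the grasp point (between the pads) is the TCP; z points along the fingers, y is the direction in which the jaws open and shut (so a half turn about z gives the same grasp; the last joint's range is limited). The gripper opens to 88 mm and grips with 3 to 60 N. Pads are 18 mm wide; open, the fingers measure 123 mm over their backs; the gripper's body (75 mm by 187 mm) begins 45 mm behind the grasp point.
Start: joints at [1.243, 0.536, -0.004, 1.538, 0.003, 1.067, -0.071], TCP at [0.168, -0.628, 0.258] pointing down, gripper open.
Joint ranges: [-2.7, 2.7], [-0.37, 2.16], [-1.27, 1.26], [0.24, 2.4], [-1.31, 4.45], [0.19, 1.91], [-2.76, 2.76]. Speed limits (rad/s): [2.39, 2.39, 3.14, 3.14, 3.14, 3.14, 3.14].

## Interface

Orientations are given as a rotation vector (axis times angle).
In Python, from station import manip gives the robot as it stands.
- The arm moves only by the tool arm_command, never from a script. Its argument "series" is a list of rows, each a list of 7 numbers: the opening, from 0 (shut) to 1 (fully open), then the shift along the tool's x, y, z in mm, then the turn, a rotation vector about the tool's x, y, z in rad. In form: [[claw, dx, dy, dz, wx, wy, wz], ...]. A call has 1 to 8 rows; each row shifts and turns the commanded pose from where the row before left it, along the tool's axes as they then stand; what a row does not reach is not made up. A row lasts 1/8 s, in which the tool goes at most 62.5 mm and 10.7 degrees, less where a joint would pass 70% of its speed; a pose out of reach is approached as far as the arm can. A call is refused whole if a number of a shift passes 62.5 or a number of a turn 0.188, either way. A call with a gripper value outside its range is refused whole. The fingers move at their own pace and stop on an object; "squeeze" is the grip in N (left out, the last holds). Time passes only in rows, so rows that do not move let the fingers close. It gives the time, the measured TCP pose, the force and the opening at its end, in the units of the state.
- manip.get_state(): the state, without advancing time (a new reading comes with each control period).
- manip.read_camera(name): name is "side" or "top"; returns a dict with "color" (400x640x3 uint8, blue, green, red), "camera_matrix" (3x3 intrinsics, pixels), "extrinsics" (4x4, takes a point from world to camera coordinates). Camera axes: x right, y up, looking along -z (the intrinsics and any distortion apply to the point x, -y, -z); pixel columns grow to the right and rows downward; lengths in m; the calibration is good to about 2 mm. A picture is of the moment at which its call begins. There is no depth.
- manip.job_done(): hands the job in, once; it reports no verdict.
The state is a dict: "t": time; "q": joint angles; "dq": joint speeds; "tau": joint torques, N m; "eef_pos": TCP position; "eef_rot": TCP orientation; "contact_force": force on the tool from outside, world axes, zero at the start; "wrist_torque": the same for the moment, N m; "width": opening from 0.0 (shut) to 1.0 (fully open).
Only numpy, scipy, OpenCV 4.12 (cv2) and the standard library are available. Lean on these libraries where they do the work, as an engineer would, in place of code of your own. Each camera call takes 0.05 s, during which the arm holds its last target.

## Working session

There is one attempt and no reset: what is moved stays moved. The work goes in short steps, Python scripts to look and compute and a tool call to move; the robot and the scene stay as the last step left them, time stands still between calls to the robot, and variables do not carry over. Pictures are saved under pics/ and viewed, and the job is handed in when it is done.

Besides the shell and the picture viewer there is one more tool, called after "Request:" as name(argument=value, ...) on one line, values as JSON. arm_command: Moves the arm, as the interface text tells. Its arguments: {"type":"object","properties":{"series":{"type":"array","items":{"type":"array","items":{"type":"number"}}},"squeeze":{"type":"number"}},"required":["series"]}

```bash
ls; mkdir -p pics; cat > h.py <<'E'
import numpy as np, cv2
from station import manip
from scipy.spatial.transform import Rotation as R
def cam(n):
    c=manip.read_camera(n); return c
def ray(c,u,v):
    K=np.array(c["camera_matrix"]);E=np.array(c["extrinsics"])
    d=np.linalg.inv(K)@np.array([u,v,1.0]); d=np.array([d[0],-d[1],-d[2]])
    Rm=E[:3,:3]; o=-Rm.T@E[:3,3]; return o,Rm.T@d
def onz(c,u,v,z):
    o,d=ray(c,u,v); return o+d*(z-o[2])/d[2]
def proj(c,p):
    K=np.array(c["camera_matrix"]);E=np.array(c["extrinsics"])
    q=E[:3,:3]@np.asarray(p,float)+E[:3,3]; h=K@np.array([q[0],-q[1],-q[2]]); return h[:2]/h[2]
def st():
    s=manip.get_state(); return s
E
python3 - <<'E'
from h import *
s=st()
for k,v in s.items(): print(k,np.round(v,4))
print(R.from_rotvec(s["eef_rot"]).as_matrix().round(3))
for n in ("top","side"):
    c=cam(n); cv2.imwrite(f"pics/{n}0.png",c["color"]); print(n,c["camera_matrix"],np.round(c["extrinsics"],3), c.keys())
E
```

```text
pics
t 0.0
q [ 1.2428  0.5372 -0.0044  1.5389  0.0026  1.0673 -0.0712]
dq [ 0.0007  0.0012 -0.0002 -0.0022 -0.0011 -0.0007  0.0029]
tau [ 5.00000e-04 -5.70995e+01  9.91400e-01 -2.51609e+01 -5.62000e-02
  1.78000e-02  2.00000e-04]
eef_pos [ 0.1681 -0.6273  0.2568]
eef_rot [-3.113e+00 -4.099e-01  6.000e-04]
contact_force [-0.2313  0.3993  0.0043]
wrist_torque [ 0.0462 -0.022   0.0608]
width 1.0012
[[ 0.966  0.259 -0.001]
 [ 0.259 -0.966  0.002]
 [-0.    -0.002 -1.   ]]
top [[511.01609917   0.         326.30188511]
 [  0.         511.01609917 209.00823218]
 [  0.           0.           1.        ]] [[-0.028 -1.     0.006 -0.005]
 [ 0.982 -0.027  0.187 -0.505]
 [-0.187  0.011  0.982 -1.677]
 [ 0.     0.     0.     1.   ]] dict_keys(['color', 'camera_matrix', 'extrinsics'])
side [[375.24899681   0.         320.25189631]
 [  0.         375.24899681 201.78837989]
 [  0.           0.           1.        ]] [[-0.444 -0.896  0.008  0.208]
 [ 0.498 -0.239  0.834 -0.319]
 [-0.745  0.374  0.552 -0.988]
 [ 0.     0.     0.     1.   ]] dict_keys(['color', 'camera_matrix', 'extrinsics'])
```

View pics/top0.png

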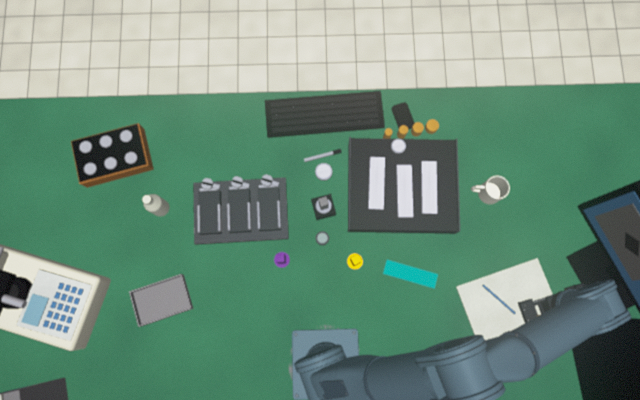

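View pics/side0.png

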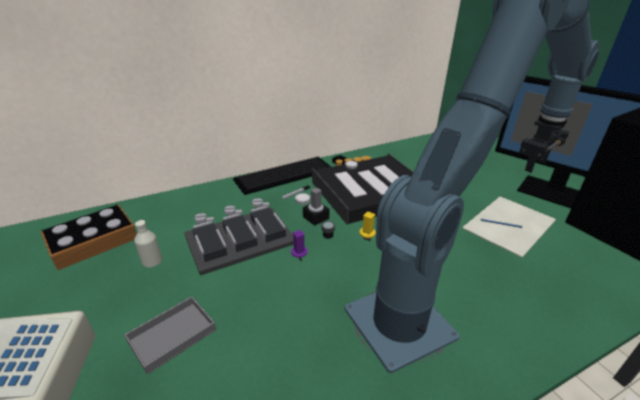

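The top view shows three white strips on the granite, at (376,183), (405,190) and (429,187). The grey key is in its stand at (323,206), with bed bays at x = 208, 238 and 268. The decoys are purple (282,259), yellow (355,261) and a turquoise strip (410,273). Next I'll enlarge and measure.

```bash
python3 - <<'E'
from h import *
c=cam("top"); im=c["color"]
a=cv2.resize(im[130:250,180:300],None,fx=5,fy=5,interpolation=cv2.INTER_CUBIC)
cv2.imwrite("pics/bedz.png",a)
a=cv2.resize(im[125:245,300:465],None,fx=4.8,fy=4.8,interpolation=cv2.INTER_CUBIC)
cv2.imwrite("pics/graz.png",a)
hsv=cv2.cvtColor(im,cv2.COLOR_BGR2HSV)
m=((im.min(2)>150)).astype(np.uint8)
m[:130]=0;m[240:]=0;m[:,:345]=0;m[:,465:]=0
n,l,s,ce=cv2.connectedComponentsWithStats(m)
for i in range(1,n):
    if s[i,4]<150: continue
    cn=cv2.findContours((l==i).astype(np.uint8),0,2)[0][0]
    r=cv2.minAreaRect(cn); b=cv2.boxPoints(r)
    P=np.array([onz(c,u,v,0.063) for u,v in b]);
    print(s[i],ce[i].round(1),r); print(P.round(4)); print("cen",onz(c,*ce[i],0.063).round(4))
# dark granite
m=((im.max(2)<75)).astype(np.uint8); m[:130]=0;m[240:]=0;m[:,:343]=0;m[:,465:]=0
m=cv2.morphologyEx(m,cv2.MORPH_CLOSE,np.ones((25,25)))
cn=max(cv2.findContours(m,0,2)[0],key=cv2.contourArea); r=cv2.minAreaRect(cn); b=cv2.boxPoints(r)
print("granite",r,b); print(np.array([onz(c,u,v,0.06) for u,v in b]).round(4))
E
```

```text
[392 139  14  14 156] [398.2 145.4] ((398.5, 145.5), (13.0, 13.0), 90.0)
[[ 0.7409 -0.2514  0.063 ]
 [ 0.7398 -0.2962  0.063 ]
 [ 0.6933 -0.2935  0.063 ]
 [ 0.6945 -0.249   0.063 ]]
cen [ 0.7173 -0.2717  0.063 ]
[368 157  17  53 790] [376.4 182.7] ((376.3965759277344, 182.79244995117188), (15.285815238952637, 52.11241912841797), 2.12109637260437)
[[ 0.4999 -0.1576  0.063 ]
 [ 0.6806 -0.1721  0.063 ]
 [ 0.6773 -0.2242  0.063 ]
 [ 0.4966 -0.2087  0.063 ]]
cen [ 0.5881 -0.1906  0.063 ]
[422 161  16  53 795] [429.  187.1] ((429.5, 187.0), (52.0, 15.0), 90.0)
[[ 0.6599 -0.3497  0.063 ]
 [ 0.6586 -0.4009  0.063 ]
 [ 0.4785 -0.3885  0.063 ]
 [ 0.4799 -0.3383  0.063 ]]
cen [ 0.5682 -0.3677  0.063 ]
[397 165  16  52 786] [404.5 190.5] ((404.5, 190.5), (51.0, 15.0), 90.0)
[[ 0.6481 -0.2636  0.063 ]
 [ 0.6467 -0.3147  0.063 ]
 [ 0.4706 -0.3042  0.063 ]
 [ 0.472  -0.2541  0.063 ]]
cen [ 0.5583 -0.284   0.063 ]
granite ((403.71734619140625, 185.7412567138672), (108.00187683105469, 92.23350524902344), 0.9391909241676331) [[348.96774 230.96666]
 [350.47958 138.74556]
 [458.46695 140.51585]
 [456.9551  232.73695]]
[[ 0.4264 -0.092   0.06  ]
 [ 0.7466 -0.1089  0.06  ]
 [ 0.7305 -0.4807  0.06  ]
 [ 0.4106 -0.4511  0.06  ]]
```

View pics/bedz.png

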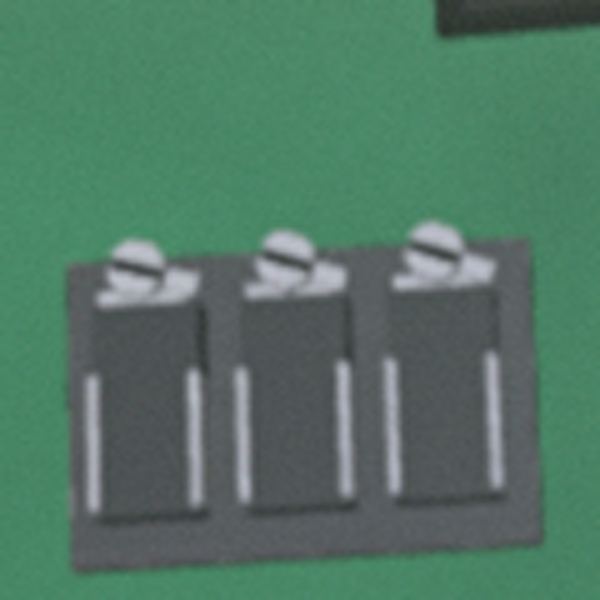

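View pics/graz.png

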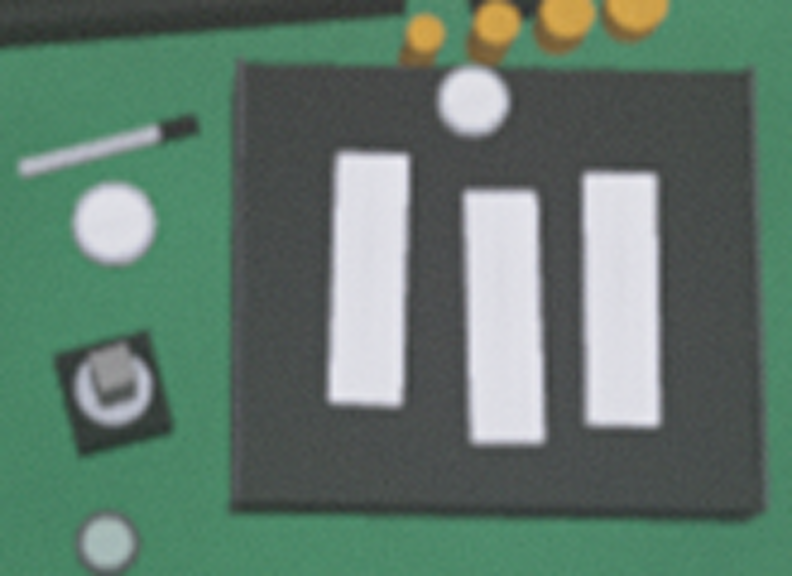

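```bash
python3 - <<'E'
from h import *
c=cam("top"); im=c["color"]; g=im.min(2)
def comps(m,box,z,mn=8):
    u0,v0,u1,v1=box; k=np.zeros_like(m); k[v0:v1,u0:u1]=m[v0:v1,u0:u1]
    n,l,s,ce=cv2.connectedComponentsWithStats(k.astype(np.uint8))
    for i in range(1,n):
        if s[i,4]<mn: continue
        # intensity-weighted
        r=cv2.minAreaRect(cv2.findContours((l==i).astype(np.uint8),0,1)[0][0])
        print(s[i],ce[i].round(2),np.round(r[1],1),round(r[2],1),onz(c,*ce[i],z).round(4))
print("rails"); comps(g>115,(190,195,292,236),0.058)
print("stops/screws"); comps(g>115,(190,165,292,195),0.0755)
b=im.astype(int)
grn=(b[:,:,1]-b[:,:,2]>25)
print("stand"); comps((~grn)&(im.max(2)<110),(300,185,345,225),0.045)
print("key region nongreen"); comps(~grn,(300,185,345,225),0.045)
print("collar bright"); comps(g>150,(300,185,345,225),0.051)
print("handle"); comps((~grn)&(g>85)&(g<160),(300,185,345,225),0.121)
print("disc,loupe"); comps(~grn,(300,140,345,185),0.014); comps(~grn,(310,228,335,250),0.045)
a=cv2.resize(im[192:222,308:338],None,fx=20,fy=20,interpolation=cv2.INTER_CUBIC); cv2.imwrite("pics/key0.png",a)
a=cv2.resize(im[170:195,195:285],None,fx=8,fy=8,interpolation=cv2.INTER_CUBIC); cv2.imwrite("pics/scr0.png",a)
d=cam("side"); a=cv2.resize(d["color"][150:275,185:425],None,fx=3.3,fy=3.3,interpolation=cv2.INTER_CUBIC); cv2.imwrite("pics/sidez.png",a)
E
```

```text
rails
[277 200   4  28  77] [278.4 213.4] [27.   2.8] 86.6 [0.4925 0.1419 0.058 ]
[227 203   3  28  80] [228.02 216.51] [ 2. 27.] 0.0 [0.4865 0.3103 0.058 ]
[247 202   4  27  73] [248.49 215.32] [26.1  2.6] 86.4 [0.4887 0.2419 0.058 ]
[257 202   3  27  78] [258.01 214.85] [26.  2.] 90.0 [0.4894 0.2101 0.058 ]
[197 205   3  28  82] [198.   218.17] [27.  2.] 90.0 [0.4835 0.4103 0.058 ]
[217 204   4  27  71] [218.56 217.17] [26.   2.5] 87.0 [0.4851 0.3418 0.058 ]
stops/screws
[258 174  21  14 167] [268.03 181.93] [13. 20.] 90.0 [0.5974 0.1741 0.0755]
[229 176  21  14 168] [238.22 183.7 ] [13. 20.] 90.0 [0.594  0.2738 0.0755]
[199 178  21  14 172] [208.71 185.31] [13. 20.] 90.0 [0.5911 0.3724 0.0755]
stand
[312 194  24  26 213] [323.2  207.96] [21.4 19.8] 75.1 [ 0.5094 -0.0086  0.045 ]
[321 205   7   4  17] [324.06 206.71] [2.2 6.6] 71.6 [ 0.5137 -0.0116  0.045 ]
key region nongreen
[312 194  24  26 426] [323.21 206.54] [21.4 19.8] 75.1 [ 0.5143 -0.0087  0.045 ]
collar bright
[316 200  15  13  72] [323.42 207.29] [11.3 14.5] 79.7 [ 0.5106 -0.0093  0.051 ]
handle
[315 196  17  18 163] [322.9 204. ] [16.3 16.3] 45.0 [ 0.5079 -0.0075  0.121 ]
disc,loupe
[304 149  37  13 137] [321.91 155.19] [ 3.6 37.4] 74.7 [ 0.7043 -0.0093  0.014 ]
[315 163  17  17 238] [323.24 171.18] [16. 16.] 90.0 [ 0.6462 -0.0124  0.014 ]
[316 232  13  13 140] [321.91 237.9 ] [12. 12.] 90.0 [ 0.4076 -0.0015  0.045 ]
```

View pics/key0.png

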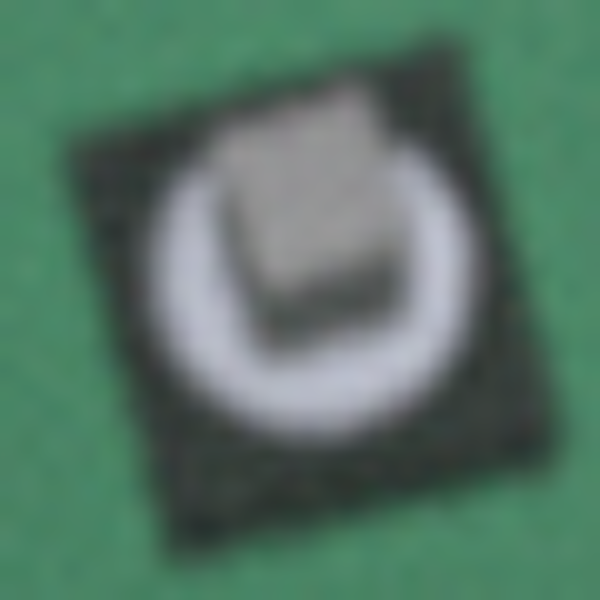

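View pics/sidez.png

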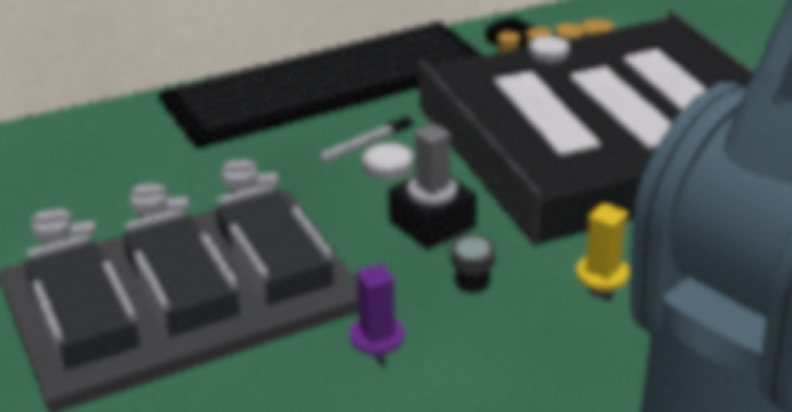

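View pics/scr0.png

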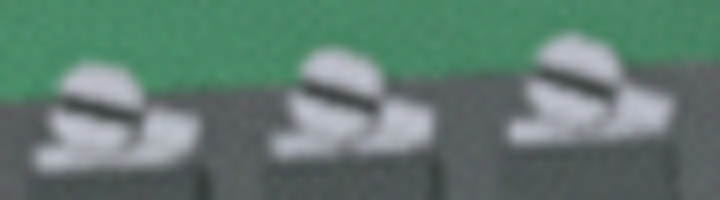

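```bash
cat >> h.py <<'E'
def strips(c,box=(345,130,520,300),z=0.063,th=150,mn=300):
    im=c["color"]; g=im.min(2).astype(float)
    u0,v0,u1,v1=box; k=np.zeros(g.shape,np.uint8); k[v0:v1,u0:u1]=(g[v0:v1,u0:u1]>th)
    n,l,s,ce=cv2.connectedComponentsWithStats(k); out=[]
    for i in range(1,n):
        if s[i,4]<mn: continue
        vv,uu=np.nonzero(l==i)
        P=np.array([onz(c,u,v,z)[:2] for u,v in zip(uu,vv)])
        m=P.mean(0); w,V=np.linalg.eigh(np.cov((P-m).T)); a=V[:,1]*np.sign(V[0,1])
        L=np.sqrt(12*w); out.append((ce[i],m,np.arctan2(a[1],a[0]),L[1],L[0]))
    return out
def show(c,z=0.063,**k):
    for ce,m,a,L,W in strips(c,z=z,**k): print("px",ce.round(1),"cen",m.round(4),"yaw",round(a,4),"L,W",round(L,4),round(W,4),"near",(m-.09*np.array([np.cos(a),np.sin(a)])).round(4))
E
python3 - <<'E'
from h import *
c=cam("top"); im=c["color"]; show(c)
for u,v in ((350,229.6),(400,230.7),(452,231.7)): print("front",onz(c,u,v,.06).round(4))
print("rear",onz(c,350,138.5,.06).round(4),onz(c,456,140,.06).round(4))
print("key top",onz(c,323.25,201.25,.121).round(4),"collar",onz(c,323.6,206.25,.051).round(4))
print("stand",onz(c,323.2,206.5,.045).round(4))
# front edge profile
for u in (360,390,420,445): print(u,im[222:238,u-3:u+4].mean((1,2)).round(0))
for n,(u,v) in {"s1":(180+6.6*0+ (435-0)/5,130+248/5),"s2":(180+286/5,130+257/5),"s3":(180+136/5,130+267/5)}.items(): print(n,u,v,onz(c,u,v,.0755).round(4))
E
```

```text
px [376.4 182.7] cen [ 0.5884 -0.1907] yaw -0.0781 L,W 0.1813 0.0512 near [ 0.4987 -0.1837]
px [429. 187.] cen [ 0.5687 -0.3676] yaw -0.063 L,W 0.1841 0.0508 near [ 0.4788 -0.362 ]
px [404.4 190.6] cen [ 0.5586 -0.2839] yaw -0.0293 L,W 0.1787 0.0512 near [ 0.4686 -0.2813]
px [492.1 188. ] cen [ 0.5591 -0.5807] yaw 1.5514 L,W 0.1038 0.0706 near [ 0.5573 -0.6706]
px [493.3 285.9] cen [ 0.2325 -0.5556] yaw -1.3816 L,W 0.2032 0.0856 near [ 0.2155 -0.4672]
front [ 0.4309 -0.0956  0.06  ]
front [ 0.4226 -0.2618  0.06  ]
front [ 0.4145 -0.4348  0.06  ]
rear [ 0.7475 -0.1073  0.06  ] [ 0.7326 -0.4723  0.06  ]
key top [ 0.5169 -0.0089  0.121 ] collar [ 0.5141 -0.01    0.051 ]
stand [ 0.5145 -0.0087  0.045 ]
360 [ 76.  75.  76.  75.  75.  76.  76.  66.  56.  64.  87. 105. 106. 107.
 105. 106.]
390 [ 78.  77.  78.  76.  77.  77.  77.  73.  63.  60.  75.  97. 105. 107.
 108. 106.]
420 [ 78.  76.  78.  77.  76.  78.  77.  76.  69.  59.  64.  89. 105. 108.
 107. 107.]
445 [ 75.  76.  75.  76.  76.  75.  76.  75.  71.  62.  61.  77.  96. 103.
 103. 103.]
s1 267.0 179.6 [0.6055 0.1775 0.0755]
s2 237.2 181.4 [0.602  0.2773 0.0755]
s3 207.2 183.4 [0.5978 0.3775 0.0755]
```

Request:
arm_command(series=[[0,0,0,0,0,0,0.166],[0,0,0,0,0,0,0.166],[0,20,-24,0,0,0,0],[0,34,-40,0,0,0,0],[0,34,-40,0,0,0,0],[0,34,-40,0,0,0,0],[0,34,-40,0,0,0,0],[0,34,-40,0,0,0,0]], squeeze=20)

```text
t: 1.3
eef_pos: [0.3745, -0.4164, 0.2579]
eef_rot: [3.139, -0.11, 0.0]
contact_force: [0.4, -0.1, 0.1]
width: 0.12
```

```bash
cat >> h.py <<'E'
def to(x,y,z,yaw=None):
    s=st(); M=R.from_rotvec(s["eef_rot"]).as_matrix(); p=np.array(s["eef_pos"])
    d=M.T@(np.array([x,y,z])-p)*1000
    Y=np.arctan2(M[1,0],M[0,0])
    print("t",round(s["t"],2),"pos",p.round(4),"yaw",round(Y,4),"tilt",M[:2,2].round(4),"F",np.round(s["contact_force"],1),"w",round(s["width"],3))
    print("tool shift mm",d.round(1), "" if yaw is None else f"wz {-(yaw-Y):.4f} (shift as of before turn)")
    if yaw is not None:
        c,q=np.cos(yaw),np.sin(yaw); D=(np.array([x,y,z])-p)*1000
        print("shift after turn",np.round([c*D[0]+q*D[1], q*D[0]-c*D[1], -D[2]],1))
E
python3 -c "
from h import *
to(0.598,-0.1915,0.1,-0.07)"
```

```text
t 1.3 pos [ 0.3745 -0.4164  0.2579] yaw -0.0702 tilt [ 0.0002 -0.0003] F [ 0.4 -0.1  0.1] w 0.12
tool shift mm [ 207.1 -240.1  157.9] wz -0.0002 (shift as of before turn)
shift after turn [ 207.2 -240.   157.9]
```

Request:
arm_command(series=[[0,34,-40,0,0,0,0],[0,34,-40,10,0,0,0],[0,34,-40,20,0,0,0],[0,34,-40,30,0,0,0],[0,34,-40,30,0,0,0],[0,37,-40,30,0,0,0],[0,0,0,28,0,0,0],[0,0,0,10,0,0,0]])

```text
t: 2.3
eef_pos: [0.5958, -0.1922, 0.0979]
eef_rot: [-3.139, 0.109, 0.005]
contact_force: [-0.2, -0.2, -1.0]
width: 0.004
```

Request:
arm_command(series=[[0,0,0,6,0,0,0],[0,0,0,6,0,0,0],[0,0,0,2,0,0,0],[0,0,0,0,0,0,0]])

```text
t: 2.8
eef_pos: [0.5969, -0.1931, 0.0861]
eef_rot: [3.139, -0.111, 0.001]
contact_force: [0.2, -0.1, -0.2]
width: 0.004
```

```bash
python3 -c "
from h import *
to(0.598,-0.1915,0.082,-0.07)
c=cam('top'); show(c,mn=60,th=140); a=cv2.resize(c['color'][125:245,300:465],None,fx=4.8,fy=4.8,interpolation=cv2.INTER_CUBIC)
cv2.imwrite('pics/p1.png',a)"
```

```text
t 2.8 pos [ 0.5969 -0.1931  0.0861] yaw -0.0705 tilt [ 0.0006 -0.0002] F [ 0.2 -0.1 -0.2] w 0.004
tool shift mm [ 1.  -1.7  4.1] wz -0.0005 (shift as of before turn)
shift after turn [ 1.  -1.7  4.1]
px [429.  186.9] cen [ 0.569  -0.3675] yaw -0.0495 L,W 0.1853 0.0519 near [ 0.4791 -0.3631]
px [410.9 193.3] cen [ 0.5485 -0.3051] yaw -0.0342 L,W 0.1496 0.0113 near [ 0.4585 -0.3021]
px [492.2 188. ] cen [ 0.5592 -0.5812] yaw -1.5605 L,W 0.1068 0.0732 near [ 0.5583 -0.4912]
px [370.  195.1] cen [ 0.5457 -0.1671] yaw -0.1247 L,W 0.0825 0.012 near [ 0.4564 -0.1559]
px [493.2 285.8] cen [ 0.2327 -0.5552] yaw -1.3811 L,W 0.2028 0.0864 near [ 0.2157 -0.4668]
```

View pics/p1.png

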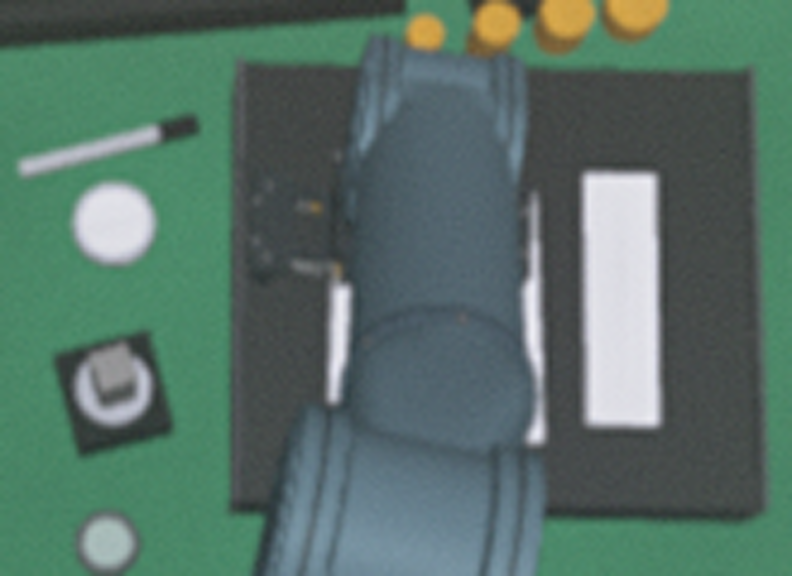

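The picture shows the arm covering strips A and B, with the gripper body at (270-350, 180-280) over strip A. Next I'll lower in small steps until contact.

Request:
arm_command(series=[[0,0,-1,2,0,0,0],[0,0,0,1.5,0,0,0],[0,0,0,1,0,0,0],[0,0,0,0,0,0,0]])

```text
t: 3.35
eef_pos: [0.597, -0.1917, 0.0825]
eef_rot: [-3.14, 0.11, -0.0]
contact_force: [-4.0, 0.9, 12.5]
width: 0.005
```

Request:
arm_command(series=[[0,-3,0,-0.3,0,0,0],[0,-8,0,0,0,0,0],[0,-8,0,0,0,0,0],[0,-8,0,0,0,0,0]])

```text
t: 3.85
eef_pos: [0.5711, -0.1902, 0.0825]
eef_rot: [3.139, -0.11, 0.005]
contact_force: [2.9, 0.4, 6.7]
width: 0.005
```

```bash
python3 -c "
from h import *
to(0.5,-0.1915,0.082,-0.07)"
```

```text
t 3.85 pos [ 0.5711 -0.1902  0.0825] yaw -0.07 tilt [ 0.0034 -0.0007] F [2.9 0.4 6.7] w 0.005
tool shift mm [-70.8   6.3   0.3] wz -0.0000 (shift as of before turn)
shift after turn [-70.8   6.3   0.5]
```

Request:
arm_command(series=[[0,-10,0,0,0,0,0],[0,-14,0,0,0,0,0],[0,-14,0,0,0,0,0],[0,-14,0,0,0,0,0],[0,-14,0,0,0,0,0],[0,-14,0,0,0,0,0],[0,-10,0,0,0,0,0],[0,0,0,0,0,0,0]])

```text
t: 4.85
eef_pos: [0.4801, -0.1839, 0.0824]
eef_rot: [3.139, -0.111, 0.002]
contact_force: [-2.1, 1.1, 11.7]
width: 0.006
```

```bash
python3 -c "
from h import *
to(0.5,-0.1915,0.082,-0.07)
c=cam('top'); show(c,mn=60,th=140); a=cv2.resize(c['color'][125:255,300:465],None,fx=4.8,fy=4.6,interpolation=cv2.INTER_CUBIC)
cv2.imwrite('pics/p2.png',a)"
```

```text
t 4.85 pos [ 0.4801 -0.1839  0.0824] yaw -0.0706 tilt [ 0.0012 -0.0006] F [-2.1  1.1 11.7] w 0.006
tool shift mm [20.4  6.1  0.5] wz -0.0006 (shift as of before turn)
shift after turn [20.4  6.2  0.4]
px [398.1 145.5] cen [ 0.7173 -0.2712] yaw -0.3139 L,W 0.0446 0.0431 near [ 0.6317 -0.2434]
px [429.  186.9] cen [ 0.569  -0.3675] yaw -0.0495 L,W 0.1853 0.0519 near [ 0.4791 -0.3631]
px [406.7 181.9] cen [ 0.5885 -0.2931] yaw 0.1452 L,W 0.1752 0.0429 near [ 0.4995 -0.3061]
px [492.2 187.9] cen [ 0.5594 -0.581 ] yaw -1.5645 L,W 0.1065 0.0731 near [ 0.5589 -0.491 ]
px [369.8 226.7] cen [ 0.4384 -0.1615] yaw -0.1125 L,W 0.0486 0.0147 near [ 0.349  -0.1514]
px [493.1 285.9] cen [ 0.2327 -0.555 ] yaw -1.3825 L,W 0.2033 0.0864 near [ 0.2158 -0.4666]
```

View pics/p2.png

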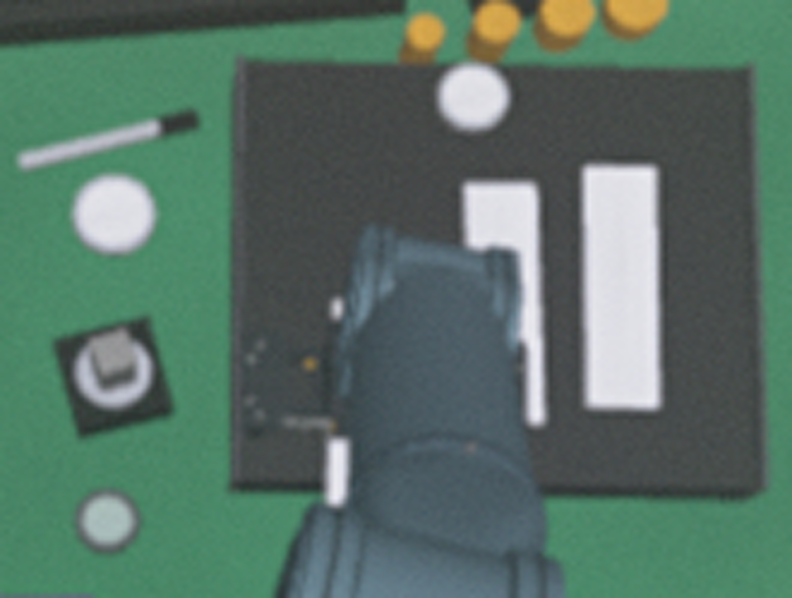

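Request:
arm_command(series=[[0,-8,0,0,0,0,0],[0,-8,0,0,0,0,0],[0,0,0,0,0,0,0],[0,0,0,-10,0,0,0],[0,0,0,-30,0,0,0],[0,40,30,-40,0,0,0],[0,60,0,-20,0,0,0],[0,60,0,0,0,0,0]])

```text
t: 5.9
eef_pos: [0.6221, -0.224, 0.1829]
eef_rot: [3.138, -0.112, 0.005]
contact_force: [-0.2, 0.1, -0.2]
width: 0.005
```

```bash
python3 -c "
from h import *
to(0.38,-0.17,0.2,-0.07)
c=cam('top'); show(c,mn=60,th=140); a=cv2.resize(c['color'][125:255,300:465],None,fx=4.8,fy=4.6,interpolation=cv2.INTER_CUBIC)
cv2.imwrite('pics/p3.png',a)"
```

```text
t 5.9 pos [ 0.6221 -0.224   0.1829] yaw -0.0716 tilt [ 0.003  -0.0013] F [-0.2  0.1 -0.2] w 0.005
tool shift mm [-245.3  -36.5  -17.8] wz -0.0016 (shift as of before turn)
shift after turn [-245.3  -36.9  -17.1]
px [429.3 188.1] cen [ 0.5649 -0.3683] yaw -0.0831 L,W 0.1795 0.0503 near [ 0.4752 -0.3609]
px [492.2 188. ] cen [ 0.5593 -0.5813] yaw -1.5647 L,W 0.1064 0.0733 near [ 0.5587 -0.4913]
px [373.1 208.1] cen [ 0.501  -0.1755] yaw -0.1737 L,W 0.1059 0.0331 near [ 0.4124 -0.1599]
px [493.2 285.9] cen [ 0.2327 -0.5552] yaw -1.3813 L,W 0.203 0.0864 near [ 0.2157 -0.4668]
```

View pics/p3.png

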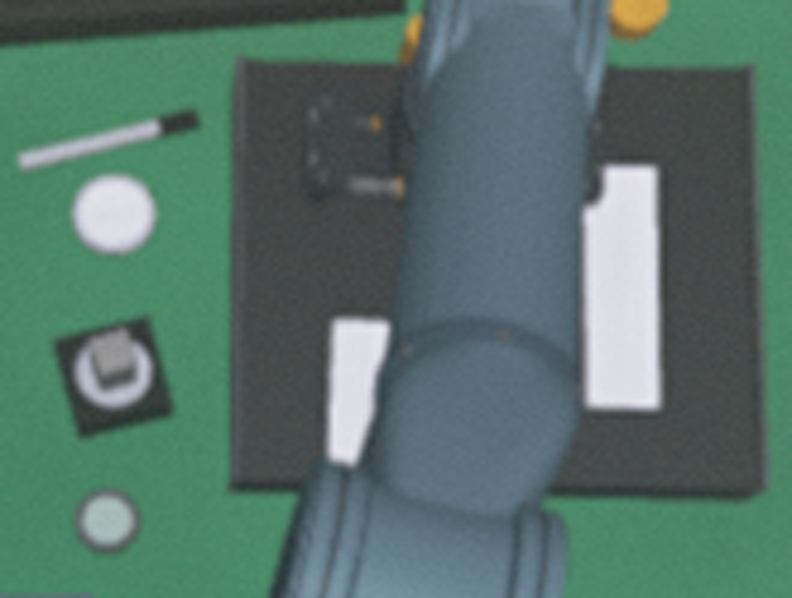

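Request:
arm_command(series=[[0.75,-30,-40,-20,0,0,0],[0.75,-30,-50,-10,0,0,0],[0.75,-30,-50,0,0,0,0],[0.75,-30,-50,0,0,0,0],[0.75,-30,-50,0,0,0,0],[0.75,-30,-50,0,0,0,0],[0.75,-30,-50,0,0,0,0],[0.75,0,0,0,0,0,0]])

```text
t: 6.95
eef_pos: [0.4318, 0.1348, 0.2104]
eef_rot: [-3.139, 0.098, 0.002]
contact_force: [0.5, -0.4, -0.7]
width: 0.75
```

```bash
python3 -c "
from h import *
c=cam('top'); show(c,mn=60,th=140); a=cv2.resize(c['color'][125:255,300:465],None,fx=4.8,fy=4.6,interpolation=cv2.INTER_CUBIC)
to(0.385,-0.175,0.2,-0.07)
cv2.imwrite('pics/p4.png',a)"
```

```text
px [398.1 145.5] cen [ 0.7171 -0.2711] yaw -0.3565 L,W 0.045 0.0429 near [ 0.6328 -0.2397]
px [429.  186.9] cen [ 0.5689 -0.3675] yaw -0.0501 L,W 0.1853 0.0519 near [ 0.479 -0.363]
px [404.5 191. ] cen [ 0.557 -0.284] yaw -0.0307 L,W 0.1813 0.0522 near [ 0.4671 -0.2812]
px [492.3 188. ] cen [ 0.5592 -0.5814] yaw -1.5615 L,W 0.1065 0.0735 near [ 0.5583 -0.4914]
px [375.6 221.2] cen [ 0.4565 -0.1817] yaw -0.0736 L,W 0.1823 0.0523 near [ 0.3668 -0.1751]
px [493.2 285.8] cen [ 0.2327 -0.5553] yaw -1.3807 L,W 0.203 0.0865 near [ 0.2157 -0.4669]
t 7.0 pos [0.4331 0.1323 0.2103] yaw -0.0658 tilt [-0.0008 -0.0003] F [ 0.1 -0.5 -0.4] w 0.75
tool shift mm [-27.8 309.8  10.5] wz 0.0042 (shift as of before turn)
shift after turn [-26.5 309.9  10.3]
```

View pics/p4.png

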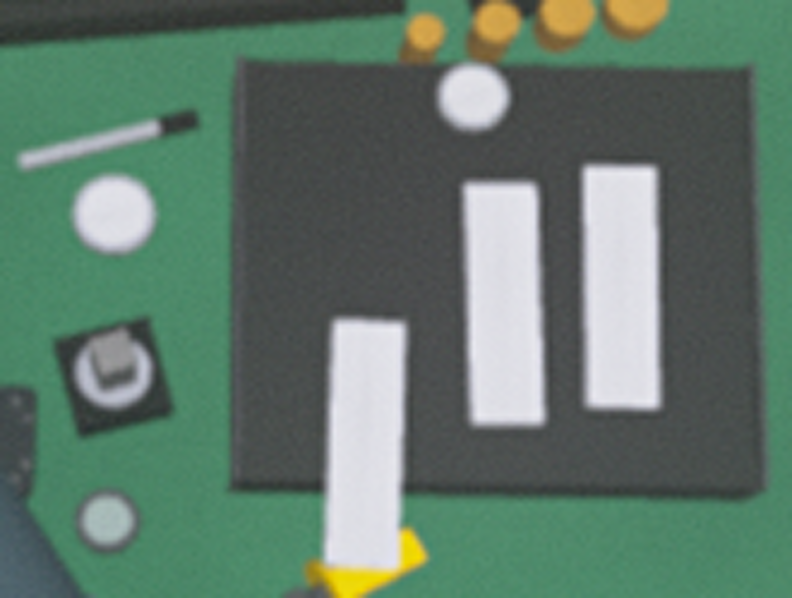

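```bash
python3 -c "
from h import *
a=cv2.imread('pics/top0.png')[215:295,300:460]; c=cam('top'); b=c['color'][215:295,300:460]
cv2.imwrite('pics/y.png',cv2.resize(np.vstack([a,b]),None,fx=3.7,fy=3.7,interpolation=cv2.INTER_CUBIC))
d=cam('side'); cv2.imwrite('pics/ys.png',cv2.resize(d['color'][130:330,220:480],None,fx=3,fy=3,interpolation=cv2.INTER_CUBIC))"
```

```text
(no output)
```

View pics/y.png

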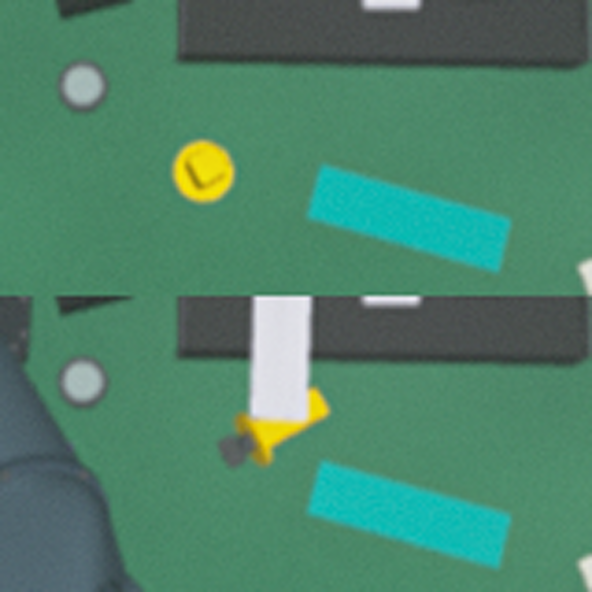

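View pics/ys.png

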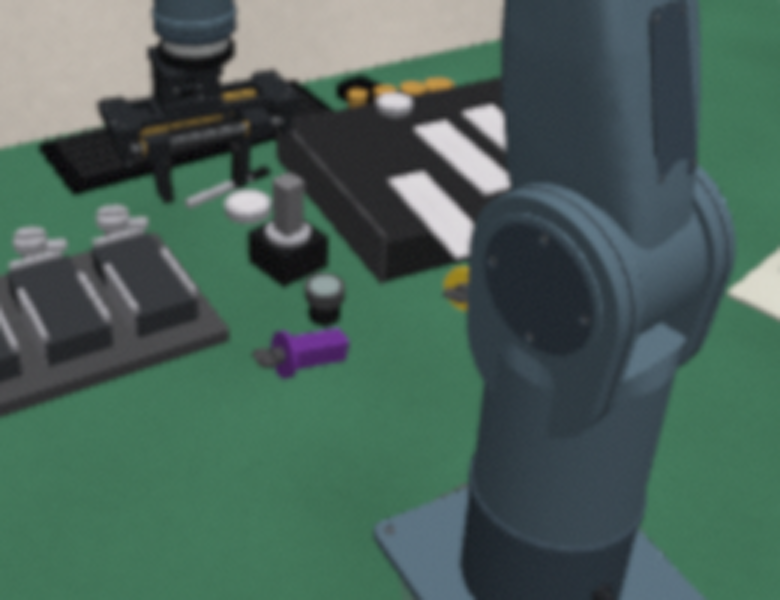

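The decoy keys have both toppled on their own: the purple one lies at (310,355) in the side crop, and neither was touched. The yellow one now lies partly below strip A's end, so I'll check its position before gripping.

```bash
python3 -c "
from h import *
c=cam('top'); hsv=cv2.cvtColor(c['color'],cv2.COLOR_BGR2HSV)
for u,v in ((388,242),(385,239),(389,245),(366,245),(373,257),(364,255)): print(u,v,onz(c,u,v,.03).round(3))
to(.3907,-.1769,.14,-.074)"
```

```text
388 242 [ 0.39  -0.224  0.03 ]
385 239 [ 0.4   -0.214  0.03 ]
389 245 [ 0.379 -0.227  0.03 ]
366 245 [ 0.381 -0.149  0.03 ]
373 257 [ 0.34  -0.171  0.03 ]
364 255 [ 0.348 -0.141  0.03 ]
t 7.15 pos [0.4348 0.1296 0.2102] yaw -0.0723 tilt [-0.0002 -0.0008] F [-0.2 -1.   0.4] w 0.752
tool shift mm [-21.8 308.8  70.5] wz 0.0017 (shift as of before turn)
shift after turn [-21.3 308.9  70.2]
```

Request:
arm_command(series=[[0.75,-2,30,0,0,0,0],[0.75,-3,46,0,0,0,0],[0.75,-3,48,0,0,0,0],[0.75,-3,48,10,0,0,0],[0.75,-3,48,20,0,0,0],[0.75,-3,48,20,0,0,0],[0.75,-3,41,20,0,0,0],[0.75,-1,0,20,0,0,0]])

```text
t: 8.15
eef_pos: [0.3906, -0.1807, 0.1197]
eef_rot: [3.137, -0.124, -0.0]
contact_force: [0.5, 0.9, 0.0]
width: 0.75
```

```bash
python3 -c "
from h import *
to(.3907,-.1769,.07,-.074)
d=cam('side'); cv2.imwrite('pics/g1.png',cv2.resize(d['color'][150:290,290:480],None,fx=4.1,fy=4.1,interpolation=cv2.INTER_CUBIC))
c=cam('top'); cv2.imwrite('pics/g1t.png',cv2.resize(c['color'][170:290,320:460],None,fx=4.1,fy=4.1,interpolation=cv2.INTER_CUBIC))"
```

```text
t 8.15 pos [ 0.3906 -0.1807  0.1197] yaw -0.0792 tilt [-0.0002 -0.002 ] F [0.5 0.9 0. ] w 0.75
tool shift mm [-0.2 -3.9 49.7] wz -0.0052 (shift as of before turn)
shift after turn [-0.1 -3.8 49.7]
```

View pics/g1.png

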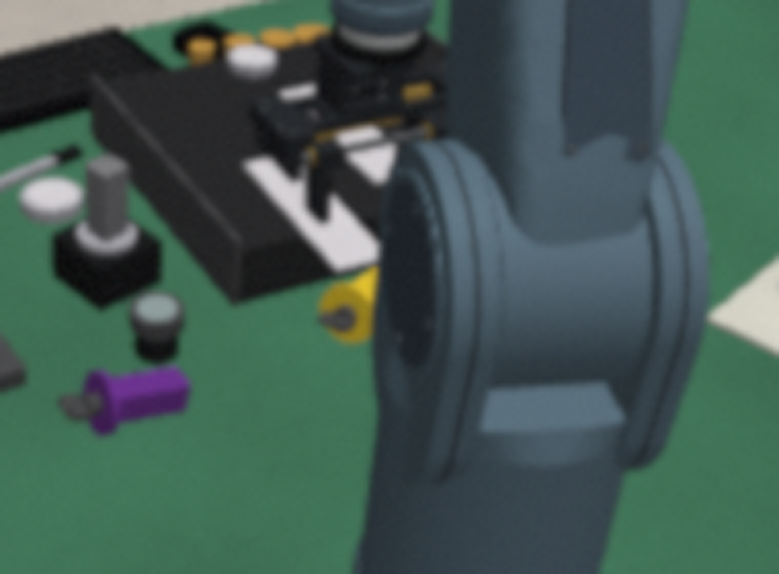

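View pics/g1t.png

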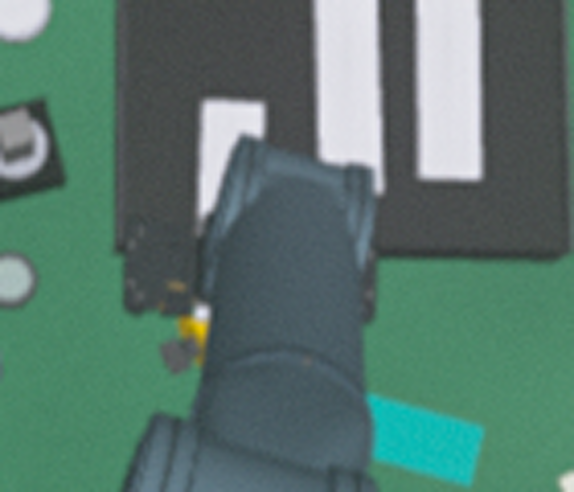

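Request:
arm_command(series=[[0.75,0,-2,15,0,0,0],[0.75,0,-1,15,0,0,0],[0.75,0,0,10,0,0,0],[0.75,0,0,6,0,0,0],[0.75,0,0,3,0,0,0],[0.75,0,0,0,0,0,0]])

```text
t: 9.0
eef_pos: [0.3921, -0.1728, 0.0714]
eef_rot: [3.14, -0.11, 0.0]
contact_force: [-0.0, -0.2, 0.8]
width: 0.75
```

```bash
python3 -c "
from h import *
to(.3907,-.1769,.07,-.074)"
```

```text
t 9.0 pos [ 0.3921 -0.1728  0.0714] yaw -0.0703 tilt [ 0.0001 -0.0001] F [-0.  -0.2  0.8] w 0.75
tool shift mm [-1.1  4.2  1.4] wz 0.0037 (shift as of before turn)
shift after turn [-1.1  4.2  1.4]
```

Request:
arm_command(series=[[0.75,-1,4,2,0,0,0],[0.65,0,0,0,0,0,0],[0.5,0,0,0,0,0,0],[0.5,0,0,0,0,0,0],[0.5,0,0,0,0,0,0],[0.5,0,0,0,0,0,0]], squeeze=50)

```text
t: 9.75
eef_pos: [0.3908, -0.1767, 0.0694]
eef_rot: [3.14, -0.11, 0.0]
contact_force: [-0.5, -0.1, 0.3]
width: 0.544
```

```bash
python3 -c "
from h import *
to(.3907,-.1769,.07,-.074)"
```

```text
t 9.75 pos [ 0.3908 -0.1767  0.0694] yaw -0.0702 tilt [ 0.0001 -0.0001] F [-0.5 -0.1  0.3] w 0.544
tool shift mm [-0.1  0.2 -0.6] wz 0.0038 (shift as of before turn)
shift after turn [-0.1  0.2 -0.6]
```

Request:
arm_command(series=[[0.4,0,0,-3,0,0,0],[0.4,0,0,-8,0,0,0],[0.4,0,0,-15,0,0,0],[0.4,0,0,-25,0,0,0],[0.4,0,0,-30,0,0,0],[0.4,0,0,-30,0,0,0],[0.4,0,0,-25,0,0,0],[0.4,0,0,0,0,0,0]])

```text
t: 10.75
eef_pos: [0.3919, -0.1771, 0.2075]
eef_rot: [3.138, -0.11, 0.007]
contact_force: [-0.0, -0.4, -1.0]
width: 0.548
```

```bash
python3 -c "
from h import *
to(.3907,-.1769,.07,-.074)
d=cam('side'); cv2.imwrite('pics/g2.png',cv2.resize(d['color'][100:290,250:480],None,fx=3.1,fy=3.1,interpolation=cv2.INTER_CUBIC))
"
```

```text
t 10.75 pos [ 0.3919 -0.1771  0.2075] yaw -0.0703 tilt [ 0.0045 -0.0016] F [-0.  -0.4 -1. ] w 0.548
tool shift mm [ -1.9  -0.3 137.5] wz 0.0037 (shift as of before turn)
shift after turn [-1.200e+00 -1.000e-01  1.375e+02]
```

View pics/g2.png

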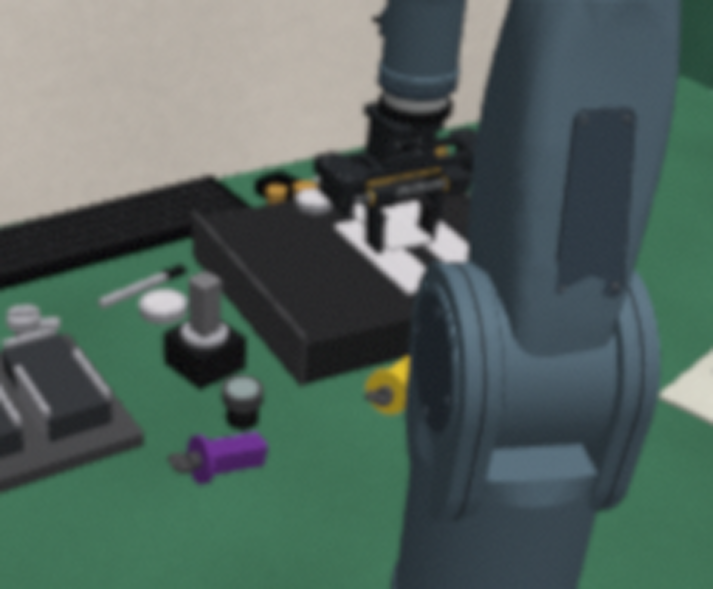

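```bash
python3 -c "
from h import *
to(.425,.1738,.2,.0335)"
```

```text
t 10.8 pos [ 0.3911 -0.1767  0.2062] yaw -0.0702 tilt [ 0.0022 -0.0008] F [-0.6 -0.5 -1.6] w 0.54
tool shift mm [   9.2 -352.1    6. ] wz -0.1037 (shift as of before turn)
shift after turn [  45.6 -349.2    6.2]
```

Request:
arm_command(series=[[0.4,10,0,0,0,0,-0.052],[0.4,15,-20,0,0,0,-0.052],[0.4,20,-40,0,0,0,0],[0.4,0,-50,0,0,0,0],[0.4,0,-50,0,0,0,0],[0.4,0,-50,0,0,0,0],[0.4,0,-50,0,0,0,0],[0.4,0,-50,0,0,0,0]])

```text
t: 11.8
eef_pos: [0.4252, 0.1361, 0.2048]
eef_rot: [-3.141, -0.057, 0.002]
contact_force: [-0.2, -0.2, -1.5]
width: 0.549
```

```bash
python3 -c "
from h import *
to(.425,.1738,.09,.0335)"
```

```text
t 11.8 pos [0.4252 0.1361 0.2048] yaw 0.0361 tilt [-0.0011  0.0003] F [-0.2 -0.2 -1.5] w 0.549
tool shift mm [  1.3 -37.7 114.8] wz 0.0026 (shift as of before turn)
shift after turn [  1.1 -37.7 114.8]
```

Request:
arm_command(series=[[0.4,0,-26,0,0,0,0],[0.4,1,-12,20,0,0,0],[0.4,0,0,30,0,0,0],[0.4,0,0,20,0,0,0],[0.4,0,0,10,0,0,0],[0.4,0,0,0,0,0,0]])

```text
t: 12.55
eef_pos: [0.4252, 0.1716, 0.1247]
eef_rot: [3.141, 0.055, -0.003]
contact_force: [-0.1, 0.2, 0.3]
width: 0.541
```

```bash
python3 -c "
from h import *
to(.425,.1738,.09,.0335)
d=cam('side'); cv2.imwrite('pics/g3.png',cv2.resize(d['color'][100:290,170:400],None,fx=3.1,fy=3.1,interpolation=cv2.INTER_CUBIC))
c=cam('top'); cv2.imwrite('pics/g3t.png',cv2.resize(c['color'][130:250,180:320],None,fx=5,fy=5,interpolation=cv2.INTER_CUBIC))"
```

```text
t 12.55 pos [0.4252 0.1716 0.1247] yaw 0.035 tilt [-0.0017 -0.0002] F [-0.1  0.2  0.3] w 0.541
tool shift mm [-0.1 -2.3 34.7] wz 0.0015 (shift as of before turn)
shift after turn [-0.1 -2.3 34.7]
```

View pics/g3.png

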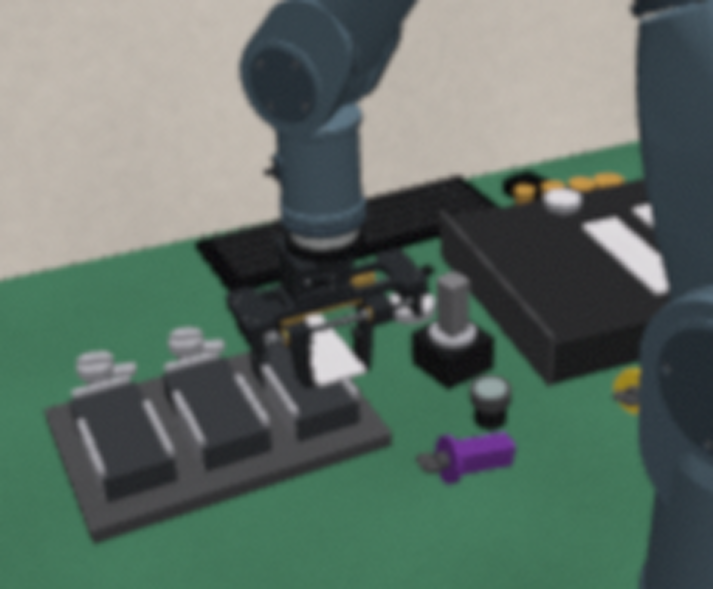

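View pics/g3t.png

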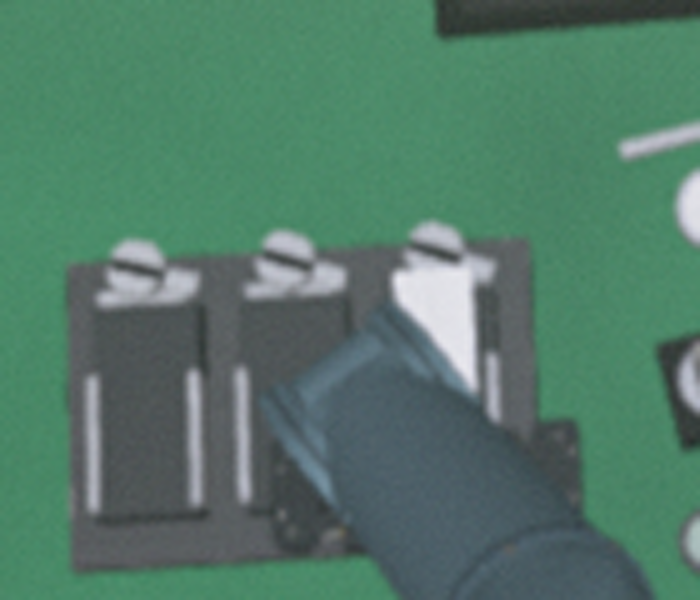

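```bash
python3 -c "
from h import *
c=cam('top')
for z in (.06,.09,.118): print(z,onz(c,258.8,184,z).round(4),onz(c,274.4,183.4,z).round(4))
a=.035
print('expect far',.4252+.156*np.cos(a),.1716+.156*np.sin(a))"
```

```text
0.06 [0.5949 0.2069 0.06  ] [0.5956 0.1542 0.06  ]
0.09 [0.5875 0.2032 0.09  ] [0.5882 0.1515 0.09  ]
0.118 [0.5807 0.1998 0.118 ] [0.5813 0.1489 0.118 ]
expect far 0.5811044597536642 0.17705888531827646
```

Request:
arm_command(series=[[0.4,0,-3,10,0,0,0],[0.4,0,0,20,0,0,0],[0.4,0,0,15,0,0,0],[0.4,0,0,8,0,0,0],[0.4,0,0,0,0,0,0]])

```text
t: 13.32
eef_pos: [0.4256, 0.1738, 0.0719]
eef_rot: [3.141, 0.053, -0.002]
contact_force: [0.5, -0.1, -1.8]
width: 0.544
```

```bash
python3 -c "
from h import *
to(.425,.1738,.06,.0335)
d=cam('side'); cv2.imwrite('pics/g4.png',cv2.resize(d['color'][180:270,180:330],None,fx=5.2,fy=5.2,interpolation=cv2.INTER_CUBIC))
c=cam('top'); cv2.imwrite('pics/g4t.png',cv2.resize(c['color'][165:235,230:310],None,fx=8,fy=8,interpolation=cv2.INTER_CUBIC))"
```

```text
t 13.32 pos [0.4256 0.1738 0.0719] yaw 0.0339 tilt [-0.001  -0.0004] F [ 0.5 -0.1 -1.8] w 0.544
tool shift mm [-0.5  0.  11.9] wz 0.0004 (shift as of before turn)
shift after turn [-0.6  0.  11.9]
```

View pics/g4.png

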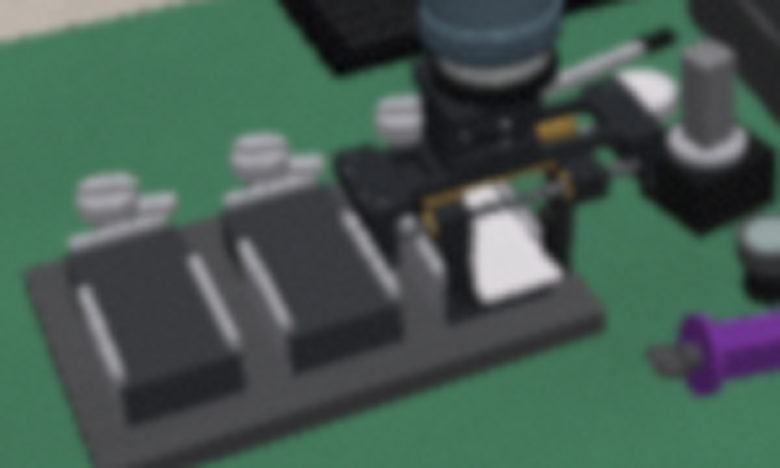

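View pics/g4t.png

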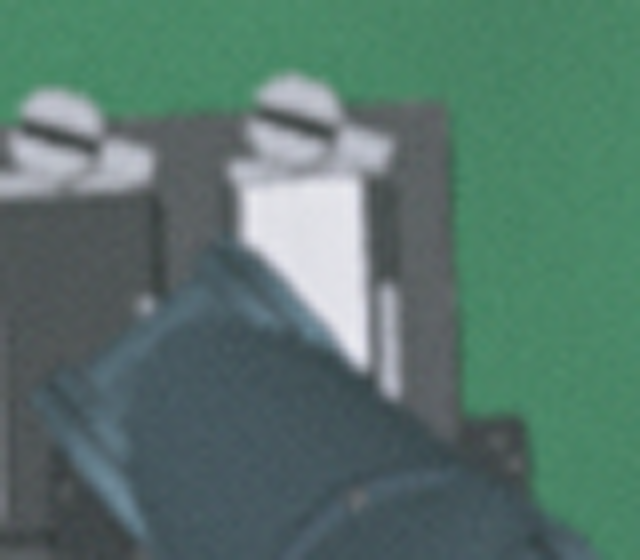

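Request:
arm_command(series=[[0.4,0,0,5,0,0,0],[0.4,0,0,4,0,0,0],[0.4,0,0,2,0,0,0],[0.4,0,0,1,0,0,0],[0.4,0,0,0,0,0,0]])

```text
t: 14.05
eef_pos: [0.4259, 0.1739, 0.0603]
eef_rot: [3.141, 0.053, -0.0]
contact_force: [-0.1, 0.5, -1.0]
width: 0.547
```

Request:
arm_command(series=[[0.4,0,0,1,0,0,0],[0.4,0,0,0,0,0,0]])

```text
t: 14.3
eef_pos: [0.426, 0.174, 0.0594]
eef_rot: [-3.141, -0.053, -0.0]
contact_force: [0.6, 0.6, 1.9]
width: 0.544
```

Contact with the support. I'll release gently and go up.

Request:
arm_command(series=[[0.6,0,0,0,0,0,0],[0.65,0,0,0,0,0,0],[0.75,0,0,0,0,0,0],[0.75,0,0,0,0,0,0],[0.75,0,0,-15,0,0,0],[0.75,0,0,-40,0,0,0],[0.75,0,30,-50,0,0,0],[0.75,0,50,-30,0,0,0]])

```text
t: 15.3
eef_pos: [0.4296, 0.0947, 0.1975]
eef_rot: [-3.139, -0.059, -0.006]
contact_force: [1.5, 0.1, -0.0]
width: 0.748
```

Request:
arm_command(series=[[0.3,0,50,0,0,0,0.03],[0,0,50,0,0,0,0.03],[0,15,50,0,0,0,0.02],[0,30,50,0,0,0,0],[0,30,50,0,0,0,0]])

```text
t: 15.92
eef_pos: [0.5001, -0.1606, 0.1956]
eef_rot: [-3.141, 0.072, -0.002]
contact_force: [0.4, 0.7, -0.0]
width: 0.21
```

```bash
python3 -c "
from h import *
c=cam('top'); show(c,z=.053,box=(190,165,300,260),mn=100,th=150);show(c,mn=100,th=150)
to(.5686,-.2844,.1,-.03)
cv2.imwrite('pics/g5t.png',cv2.resize(c['color'][130:280,180:460],None,fx=2.8,fy=2.8,interpolation=cv2.INTER_CUBIC))
cv2.imwrite('pics/g5u.png',cv2.resize(c['color'][165:245,190:300],None,fx=7,fy=7,interpolation=cv2.INTER_CUBIC))"
```

```text
px [268.6 211.6] cen [0.5007 0.1753] yaw 0.0294 L,W 0.2025 0.0533 near [0.4108 0.1726]
px [398.2 145.4] cen [ 0.7173 -0.2717] yaw -0.1135 L,W 0.0436 0.0422 near [ 0.6279 -0.2615]
px [429.  187.1] cen [ 0.5685 -0.3677] yaw -0.0651 L,W 0.1838 0.0507 near [ 0.4787 -0.3618]
px [408.3 191.5] cen [ 0.5549 -0.2967] yaw -0.0515 L,W 0.1897 0.0274 near [ 0.465  -0.2921]
px [492.1 188. ] cen [ 0.5591 -0.5807] yaw 1.5438 L,W 0.1039 0.0706 near [ 0.5567 -0.6707]
px [493.3 285.9] cen [ 0.2325 -0.5557] yaw -1.3801 L,W 0.2027 0.0859 near [ 0.2154 -0.4673]
t 15.97 pos [ 0.5029 -0.1689  0.196 ] yaw -0.0534 tilt [ 0.0052 -0.0051] F [ 3.5 -5.6  0.5] w 0.165
tool shift mm [ 71.2 111.3  97. ] wz -0.0234 (shift as of before turn)
shift after turn [ 69.1 113.4  96. ]
```

View pics/g5t.png

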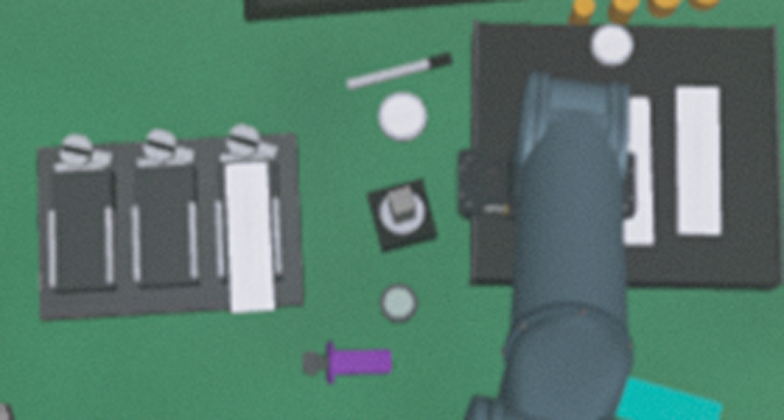

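View pics/g5u.png

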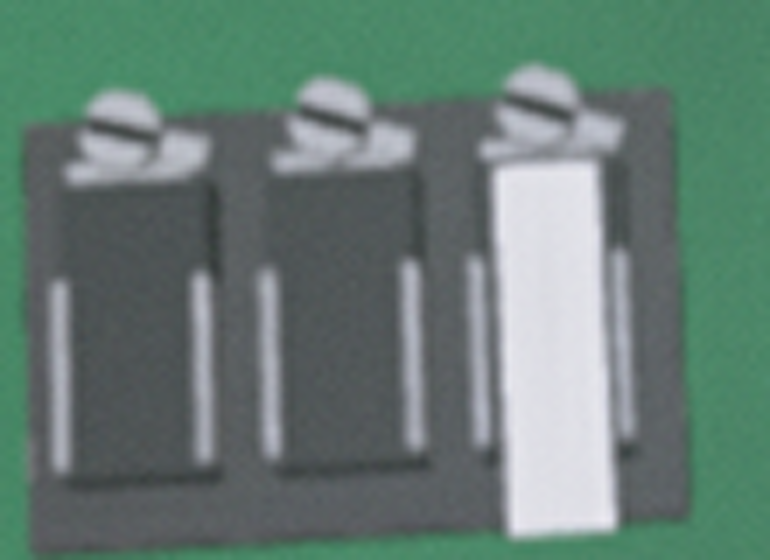

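Request:
arm_command(series=[[0,20,30,10,0,0,0],[0,25,40,20,0,0,0],[0,25,40,20,0,0,0],[0,0,0,25,0,0,0],[0,0,0,20,0,0,0],[0,0,0,10,0,0,0],[0,0,0,0,0,0,0]], squeeze=20)

```text
t: 16.85
eef_pos: [0.5641, -0.2713, 0.0892]
eef_rot: [-3.14, 0.071, 0.001]
contact_force: [-0.1, -0.5, 0.9]
width: 0.005
```

```bash
python3 -c "
from h import *
to(.5676,-.2843,.082,-.03)"
```

```text
t 16.85 pos [ 0.5641 -0.2713  0.0892] yaw -0.0453 tilt [-0.0008  0.0007] F [-0.1 -0.5  0.9] w 0.005
tool shift mm [ 4.1 12.8  7.2] wz -0.0153 (shift as of before turn)
shift after turn [ 3.9 12.9  7.2]
```

Request:
arm_command(series=[[0,4,13,0,0,0,-0.015],[0,0,0,4,0,0,0],[0,0,0,2,0,0,0],[0,0,0,1.2,0,0,0],[0,0,0,0,0,0,0]])

```text
t: 17.48
eef_pos: [0.5676, -0.2852, 0.0825]
eef_rot: [3.141, -0.049, -0.0]
contact_force: [-1.3, -0.4, 3.8]
width: 0.002
```

Request:
arm_command(series=[[0,-2,0,0.3,0,0,0],[0,-8,0,0,0,0,0],[0,-12,0,0,0,0,0],[0,-14,0,0,0,0,0],[0,-14,0,0,0,0,0],[0,-14,0,0,0,0,0],[0,-14,0,0,0,0,0],[0,-14,0,0,0,0,0]])

```text
t: 18.48
eef_pos: [0.4759, -0.2827, 0.0825]
eef_rot: [3.14, -0.049, 0.003]
contact_force: [1.7, -0.2, 5.1]
width: 0.004
```

Request:
arm_command(series=[[0,-12,0,0,0,0,0],[0,-4,0,0,0,0,0],[0,0,0,0,0,0,0]])

```text
t: 18.85
eef_pos: [0.4593, -0.2823, 0.0825]
eef_rot: [3.141, -0.05, 0.001]
contact_force: [-1.7, -0.6, 10.1]
width: 0.007
```

```bash
python3 -c "
from h import *
to(.5676,-.2843,.082,-.03)"
```

```text
t 18.85 pos [ 0.4593 -0.2823  0.0825] yaw -0.0317 tilt [ 0.0005 -0.0006] F [-1.7 -0.6 10.1] w 0.007
tool shift mm [108.3  -1.4   0.5] wz -0.0017 (shift as of before turn)
shift after turn [108.3  -1.3   0.5]
```

Request:
arm_command(series=[[0,0,0,-10,0,0,0],[0.3,0,0,-40,0,0,0],[0.75,0,-30,-50,0,0,0],[0.75,0,-55,-20,0,0,0],[0.75,0,-60,0,0,0,0],[0.75,0,-60,0,0,0,0],[0.75,0,-60,0,0,0,0],[0.75,0,-55,0,0,0,0]])

```text
t: 19.85
eef_pos: [0.4686, 0.0396, 0.2019]
eef_rot: [3.141, -0.048, -0.001]
contact_force: [1.4, 0.2, -0.0]
width: 0.748
```

```bash
python3 -c "
from h import *
c=cam('top'); show(c,mn=60,th=150)
to(.4,-.28,.12,-.03)
cv2.imwrite('pics/g6t.png',cv2.resize(c['color'][130:290,300:500],None,fx=3.5,fy=3.5,interpolation=cv2.INTER_CUBIC))"
```

```text
px [398.2 145.5] cen [ 0.7171 -0.2714] yaw -0.4148 L,W 0.0441 0.0423 near [ 0.6348 -0.2352]
px [429.1 187.2] cen [ 0.5681 -0.3678] yaw -0.0613 L,W 0.1842 0.0509 near [ 0.4783 -0.3623]
px [492.2 188. ] cen [ 0.5591 -0.5811] yaw 1.5481 L,W 0.1042 0.0711 near [ 0.557  -0.6711]
px [405.6 221.7] cen [ 0.4521 -0.2816] yaw -0.0285 L,W 0.1812 0.0515 near [ 0.3621 -0.279 ]
px [493.3 285.9] cen [ 0.2325 -0.5555] yaw -1.3821 L,W 0.2029 0.0859 near [ 0.2156 -0.4671]
t 19.9 pos [0.4686 0.0478 0.2021] yaw -0.022 tilt [-0.      0.0042] F [-0.4  6.2  0.3] w 0.748
tool shift mm [-61.4 329.6  80.8] wz 0.0080 (shift as of before turn)
shift after turn [-58.7 329.7  82.1]
```

View pics/g6t.png

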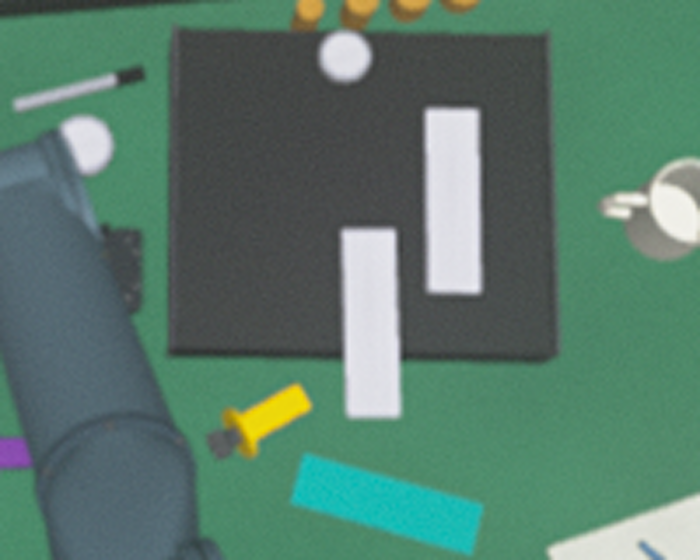

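Request:
arm_command(series=[[0.75,0,40,0,0,0,0],[0.75,0,55,0,0,0,0],[0.75,-13,55,0,0,0,0],[0.75,-20,55,0,0,0,0],[0.75,-20,55,20,0,0,0],[0.75,-20,40,20,0,0,0],[0.75,0,20,30,0,0,0],[0.75,0,0,15,0,0,0]])

```text
t: 20.9
eef_pos: [0.385, -0.2806, 0.1156]
eef_rot: [-3.14, 0.054, 0.004]
contact_force: [-0.1, 0.7, 0.3]
width: 0.752
```

Request:
arm_command(series=[[0.75,0,0,10,0,0,0],[0.75,0,0,0,0,0,0]])

```text
t: 21.15
eef_pos: [0.387, -0.2782, 0.1066]
eef_rot: [-3.14, 0.045, 0.001]
contact_force: [-0.1, -0.8, -0.3]
width: 0.747
```

```bash
python3 -c "
from h import *
to(.386,-.2797,.07,-.0295)"
```

```text
t 21.15 pos [ 0.387  -0.2782  0.1066] yaw -0.029 tilt [-0.0008  0.0011] F [-0.1 -0.8 -0.3] w 0.747
tool shift mm [-0.9  1.5 36.6] wz 0.0005 (shift as of before turn)
shift after turn [-0.9  1.5 36.6]
```

Request:
arm_command(series=[[0.75,-1,1,15,0,0,0],[0.75,0,0,12,0,0,0],[0.75,0,0,7,0,0,0],[0.75,0,0,3,0,0,0],[0.65,0,0,0,0,0,0],[0.4,0,0,0,0,0,0],[0.4,0,0,0,0,0,0],[0.4,0,0,0,0,0,0]], squeeze=50)

```text
t: 22.15
eef_pos: [0.3859, -0.2808, 0.07]
eef_rot: [3.141, -0.049, 0.001]
contact_force: [1.1, 0.2, -0.1]
width: 0.55
```

```bash
python3 -c "
from h import *
to(.386,-.2797,.07,-.0295)"
```

```text
t 22.15 pos [ 0.3859 -0.2808  0.07  ] yaw -0.0313 tilt [ 0.0004 -0.0003] F [ 1.1  0.2 -0.1] w 0.55
tool shift mm [ 0.1 -1.1  0. ] wz -0.0018 (shift as of before turn)
shift after turn [ 0.1 -1.1  0. ]
```

Request:
arm_command(series=[[0.4,0,0,-3,0,0,0],[0.4,0,0,-8,0,0,0],[0.4,0,0,-20,0,0,0],[0.4,0,0,-30,0,0,0],[0.4,0,0,-35,0,0,0],[0.4,15,0,-34,0,0,-0.033],[0.4,20,-25,0,0,0,-0.032],[0.4,0,-45,0,0,0,0]])

```text
t: 23.15
eef_pos: [0.4209, -0.2113, 0.201]
eef_rot: [3.14, 0.051, 0.005]
contact_force: [0.2, -0.1, -1.9]
width: 0.547
```

Request:
arm_command(series=[[0.4,0,-50,0,0,0,0],[0.4,0,-50,0,0,0,0],[0.4,0,-50,0,0,0,0],[0.4,0,-50,0,0,0,0],[0.4,0,-50,0,0,0,0],[0.4,5,-50,0,0,0,0],[0.4,7,-50,0,0,0,0],[0.4,7,-50,0,0,0,0]])

```text
t: 24.15
eef_pos: [0.4246, 0.1907, 0.2004]
eef_rot: [3.141, 0.053, 0.001]
contact_force: [0.6, -0.3, -1.1]
width: 0.541
```

Request:
arm_command(series=[[0.4,0,-50,0,0,0,0],[0.4,0,-33,0,0,0,0],[0.4,0,0,20,0,0,0],[0.4,0,0,30,0,0,0],[0.4,0,0,20,0,0,0],[0.4,0,0,10,0,0,0],[0.4,0,0,0,0,0,0]])

```text
t: 25.02
eef_pos: [0.4217, 0.2721, 0.1198]
eef_rot: [3.141, 0.053, -0.001]
contact_force: [-0.2, -0.5, -1.8]
width: 0.545
```

```bash
python3 -c "
from h import *
to(.4214,.2739,.06,.0335)
d=cam('side'); cv2.imwrite('pics/g7.png',cv2.resize(d['color'][120:270,160:340],None,fx=4.2,fy=4.2,interpolation=cv2.INTER_CUBIC))
c=cam('top'); cv2.imwrite('pics/g7t.png',cv2.resize(c['color'][165:250,190:310],None,fx=6.6,fy=6.6,interpolation=cv2.INTER_CUBIC))"
```

```text
t 25.02 pos [0.4217 0.2721 0.1198] yaw 0.0338 tilt [-0.0006 -0.0005] F [-0.2 -0.5 -1.8] w 0.545
tool shift mm [-0.2 -1.8 59.8] wz 0.0003 (shift as of before turn)
shift after turn [-0.2 -1.8 59.8]
```

View pics/g7.png

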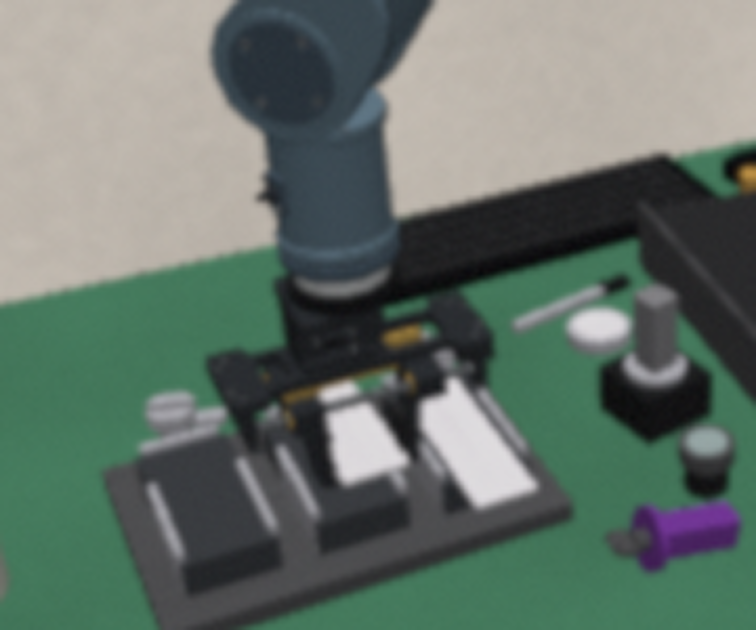

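View pics/g7t.png

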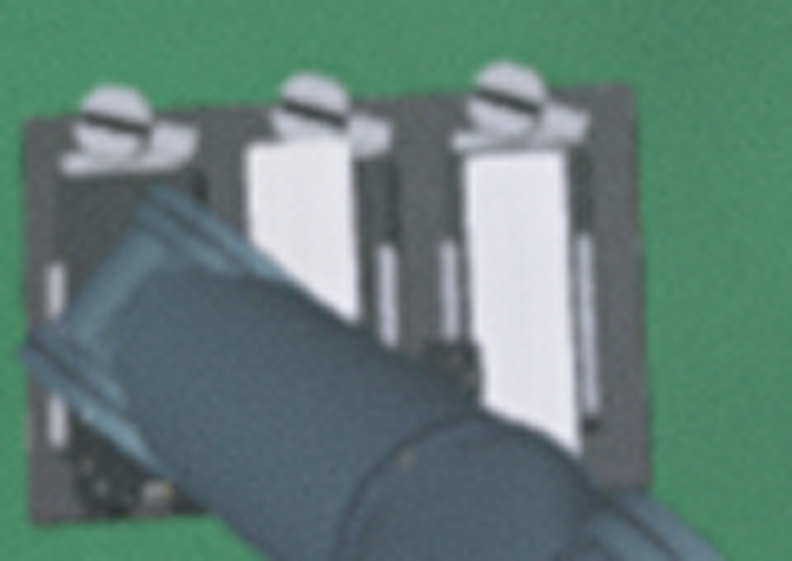

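Request:
arm_command(series=[[0.4,0,-2,10,0,0,0],[0.4,0,0,20,0,0,0],[0.4,0,0,13,0,0,0],[0.4,0,0,8,0,0,0],[0.4,0,0,5,0,0,0],[0.4,0,0,3,0,0,0],[0.4,0,0,1,0,0,0],[0.4,0,0,0,0,0,0]])

```text
t: 26.12
eef_pos: [0.422, 0.2744, 0.0601]
eef_rot: [-3.141, -0.053, -0.001]
contact_force: [1.0, 0.2, -0.7]
width: 0.548
```

Request:
arm_command(series=[[0.4,0,0,1,0,0,0],[0.4,0,0,0,0,0,0]])

```text
t: 26.38
eef_pos: [0.422, 0.2744, 0.0594]
eef_rot: [-3.141, -0.053, -0.001]
contact_force: [-1.3, -1.3, 7.2]
width: 0.546
```

Contact. I'll release, retreat up and go right, over to strip C.

Request:
arm_command(series=[[0.6,0,0,0,0,0,0],[0.65,0,0,0,0,0,0],[0.75,0,0,0,0,0,0],[0.75,0,0,0,0,0,0],[0.75,0,0,-15,0,0,0],[0.75,0,0,-40,0,0,0],[0.75,0,30,-50,0,0,0],[0.75,0,50,-30,0,0,0]])

```text
t: 27.38
eef_pos: [0.4253, 0.1954, 0.197]
eef_rot: [-3.139, -0.058, -0.006]
contact_force: [0.8, -0.9, -0.3]
width: 0.749
```

Request:
arm_command(series=[[0.3,0,55,0,0,0,0.03],[0,0,55,0,0,0,0.03],[0,0,55,0,0,0,0.03],[0,10,55,0,0,0,0],[0,15,55,0,0,0,0],[0,20,55,0,0,0,0],[0,20,40,0,0,0,0],[0,0,20,0,0,0,0]], squeeze=20)

```text
t: 28.38
eef_pos: [0.4783, -0.2017, 0.1949]
eef_rot: [3.139, -0.092, 0.003]
contact_force: [-0.7, -0.0, -0.1]
width: 0.004
```

```bash
python3 -c "
from h import *
c=cam('top'); show(c,z=.053,box=(190,165,300,260),mn=100,th=150);show(c,mn=100,th=150)
to(.5787,-.3683,.1,-.063)
cv2.imwrite('pics/g8t.png',cv2.resize(c['color'][130:280,180:460],None,fx=2.8,fy=2.8,interpolation=cv2.INTER_CUBIC))
cv2.imwrite('pics/g8u.png',cv2.resize(c['color'][165:250,190:300],None,fx=7,fy=7,interpolation=cv2.INTER_CUBIC))"
```

```text
px [268.5 211.6] cen [0.5007 0.1754] yaw 0.0313 L,W 0.202 0.0536 near [0.4107 0.1726]
px [238.3 216.5] cen [0.4867 0.2767] yaw 0.0572 L,W 0.182 0.0518 near [0.3968 0.2715]
px [398.2 145.4] cen [ 0.7173 -0.2717] yaw -0.1135 L,W 0.0436 0.0422 near [ 0.6279 -0.2615]
px [429.1 187.2] cen [ 0.5681 -0.368 ] yaw -0.0703 L,W 0.1843 0.0498 near [ 0.4783 -0.3617]
px [492.1 188. ] cen [ 0.5591 -0.5808] yaw 1.5541 L,W 0.1037 0.071 near [ 0.5576 -0.6707]
px [493.3 285.9] cen [ 0.2325 -0.5556] yaw -1.3808 L,W 0.203 0.0858 near [ 0.2155 -0.4672]
t 28.43 pos [ 0.4773 -0.2037  0.1947] yaw -0.0609 tilt [ 0.0011 -0.0021] F [-0.3 -2.3 -0.6] w 0.003
tool shift mm [111.2 158.   95.2] wz 0.0021 (shift as of before turn)
shift after turn [111.6 157.9  94.7]
```

View pics/g8t.png

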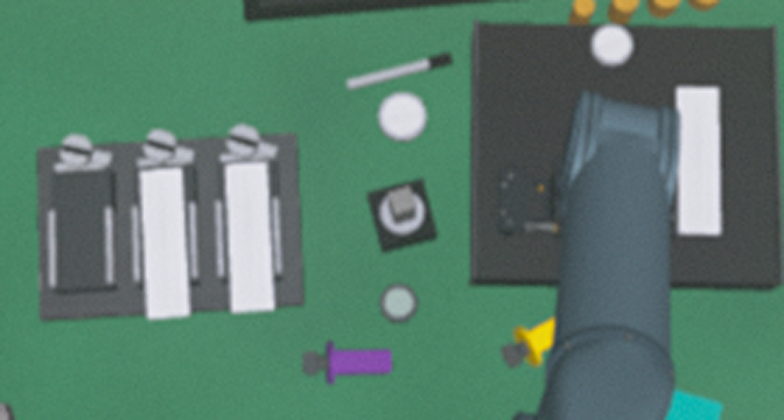

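View pics/g8u.png

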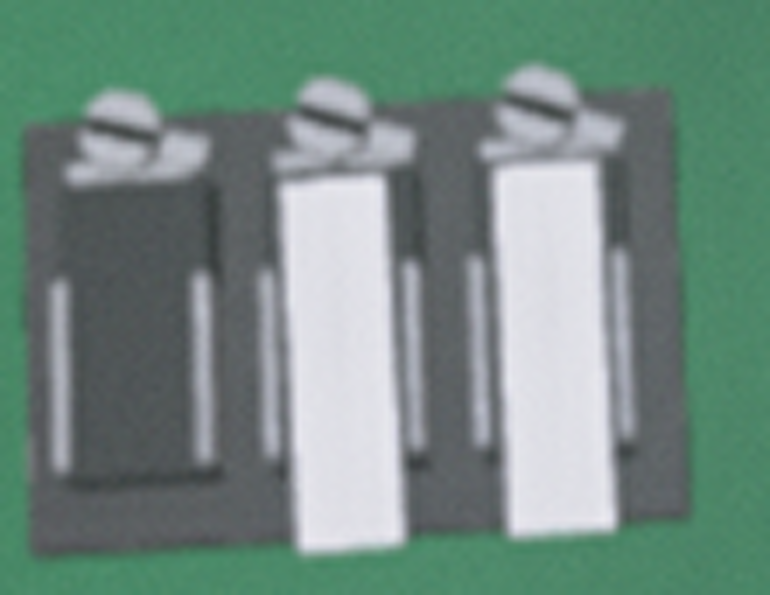

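Request:
arm_command(series=[[0,20,25,5,0,0,0],[0,30,45,15,0,0,0],[0,30,45,20,0,0,0],[0,31,43,20,0,0,0],[0,0,0,25,0,0,0],[0,0,0,15,0,0,0],[0,0,0,5,0,0,0],[0,0,0,0,0,0,0]])

```text
t: 29.42
eef_pos: [0.5796, -0.3622, 0.0895]
eef_rot: [-3.14, 0.087, -0.001]
contact_force: [-0.1, -0.4, -0.0]
width: 0.004
```

```bash
python3 -c "
from h import *
to(.578,-.3686,.082,-.063)"
```

```text
t 29.43 pos [ 0.5796 -0.3622  0.0895] yaw -0.0553 tilt [0.0004 0.0001] F [-0.1 -0.4 -0. ] w 0.004
tool shift mm [-1.3  6.5  7.5] wz 0.0077 (shift as of before turn)
shift after turn [-1.2  6.5  7.5]
```

Request:
arm_command(series=[[0,-1,6,0,0,0,0.006],[0,0,0,4,0,0,0],[0,0,0,2,0,0,0],[0,0,0,1.5,0,0,0],[0,0,0,0,0,0,0]])

```text
t: 30.05
eef_pos: [0.5781, -0.369, 0.0826]
eef_rot: [3.14, -0.098, -0.0]
contact_force: [-2.7, 0.8, 10.1]
width: 0.008
```

Request:
arm_command(series=[[0,-2,0,-0.1,0,0,0],[0,-8,0,0,0,0,0],[0,-12,0,0,0,0,0],[0,-14,0,0,0,0,0],[0,-14,0,0,0,0,0],[0,-14,0,0,0,0,0],[0,-14,0,0,0,0,0],[0,-14,0,0,0,0,0]])

```text
t: 31.05
eef_pos: [0.4872, -0.3635, 0.0825]
eef_rot: [3.139, -0.097, 0.005]
contact_force: [2.5, 0.4, 6.1]
width: 0.008
```

Request:
arm_command(series=[[0,-14,0,0,0,0,0],[0,-11,0,0,0,0,0],[0,-4,0,0,0,0,0],[0,0,0,0,0,0,0]])

```text
t: 31.55
eef_pos: [0.4577, -0.3619, 0.0825]
eef_rot: [3.139, -0.098, 0.003]
contact_force: [-1.2, 0.3, 8.8]
width: 0.007
```

```bash
python3 -c "
from h import *
to(.459,-.36,.082,-.063)"
```

```text
t 31.55 pos [ 0.4577 -0.3619  0.0825] yaw -0.0624 tilt [ 0.0018 -0.0013] F [-1.2  0.3  8.8] w 0.007
tool shift mm [ 1.2 -2.   0.5] wz 0.0006 (shift as of before turn)
shift after turn [ 1.2 -2.   0.5]
```

Request:
arm_command(series=[[0,0,0,-10,0,0,0],[0.3,0,0,-40,0,0,0],[0.75,0,-30,-50,0,0,0],[0.75,0,-55,-20,0,0,0],[0.75,0,-55,0,0,0,0],[0.75,0,-55,0,0,0,0],[0.75,0,-30,0,0,0,0],[0.75,0,0,0,0,0,0]])

```text
t: 32.55
eef_pos: [0.4709, -0.1342, 0.2015]
eef_rot: [-3.14, 0.09, 0.001]
contact_force: [0.3, 0.7, -0.0]
width: 0.744
```

```bash
python3 -c "
from h import *
c=cam('top'); show(c,mn=60,th=150)
to(.4,-.36,.12,-.06)
cv2.imwrite('pics/g9t.png',cv2.resize(c['color'][130:290,300:500],None,fx=3.5,fy=3.5,interpolation=cv2.INTER_CUBIC))"
```

```text
px [398.2 145.4] cen [ 0.7173 -0.2717] yaw -0.1135 L,W 0.0436 0.0422 near [ 0.6279 -0.2615]
px [492.1 188. ] cen [ 0.5592 -0.5809] yaw 1.5501 L,W 0.1041 0.0707 near [ 0.5573 -0.6708]
px [429.2 222.4] cen [ 0.4477 -0.3603] yaw -0.0491 L,W 0.1829 0.0509 near [ 0.3578 -0.3558]
px [493.3 285.9] cen [ 0.2325 -0.5556] yaw -1.3811 L,W 0.2027 0.0859 near [ 0.2155 -0.4672]
t 32.6 pos [ 0.4708 -0.1363  0.2015] yaw -0.0602 tilt [-0.0006 -0.0002] F [-0.1 -1.2 -0.2] w 0.747
tool shift mm [-57.2 227.6  81.6] wz -0.0002 (shift as of before turn)
shift after turn [-57.3 227.6  81.5]
```

View pics/g9t.png

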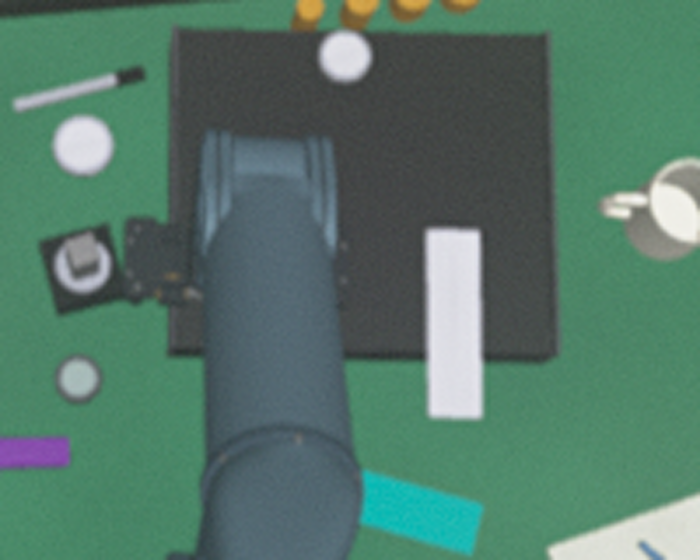

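Request:
arm_command(series=[[0.75,-10,25,0,0,0,0],[0.75,-20,50,0,0,0,0],[0.75,-20,50,0,0,0,0],[0.75,-20,50,20,0,0,-0.005],[0.75,-6,40,25,0,0,0],[0.75,0,10,30,0,0,0],[0.75,0,0,20,0,0,0],[0.75,0,0,0,0,0,0]])

```text
t: 33.6
eef_pos: [0.3795, -0.3574, 0.1051]
eef_rot: [-3.139, 0.094, 0.005]
contact_force: [0.3, 0.8, 0.8]
width: 0.749
```

```bash
python3 -c "
from h import *
to(.3818,-.357,.07,-.055)"
```

```text
t 33.6 pos [ 0.3795 -0.3574  0.1051] yaw -0.0597 tilt [-0.0033  0.0016] F [0.3 0.8 0.8] w 0.749
tool shift mm [ 2.4 -0.5 35.1] wz -0.0047 (shift as of before turn)
shift after turn [ 2.3 -0.5 35.1]
```

Request:
arm_command(series=[[0.75,2,0,15,0,0,0],[0.75,0,0,12,0,0,0],[0.75,0,0,6,0,0,0],[0.75,0,0,2,0,0,0],[0.65,0,0,0,0,0,0],[0.4,0,0,0,0,0,0],[0.4,0,0,0,0,0,0],[0.4,0,0,0,0,0,0]], squeeze=50)

```text
t: 34.6
eef_pos: [0.3838, -0.3569, 0.0717]
eef_rot: [3.14, -0.09, 0.001]
contact_force: [0.2, 0.8, 1.5]
width: 0.547
```

```bash
python3 -c "
from h import *
to(.3818,-.357,.07,-.055)"
```

```text
t 34.6 pos [ 0.3838 -0.3569  0.0717] yaw -0.0572 tilt [ 0.0004 -0.0004] F [0.2 0.8 1.5] w 0.547
tool shift mm [-2.   0.2  1.7] wz -0.0022 (shift as of before turn)
shift after turn [-2.   0.2  1.7]
```

Request:
arm_command(series=[[0.4,0,0,-3,0,0,0],[0.4,0,0,-8,0,0,0],[0.4,0,0,-20,0,0,0],[0.4,0,0,-30,0,0,0],[0.4,0,0,-35,0,0,0],[0.4,20,0,-34,0,0,-0.045],[0.4,20,-25,0,0,0,-0.045],[0.4,0,-45,0,0,0,0]])

```text
t: 35.6
eef_pos: [0.4241, -0.2884, 0.2025]
eef_rot: [3.14, 0.051, 0.004]
contact_force: [0.5, 0.5, -1.4]
width: 0.547
```

Request:
arm_command(series=[[0.4,0,-50,0,0,0,0],[0.4,0,-55,0,0,0,0],[0.4,0,-55,0,0,0,0],[0.4,0,-55,0,0,0,0],[0.4,0,-55,0,0,0,0],[0.4,0,-55,0,0,0,0],[0.4,0,-55,0,0,0,0],[0.4,0,-55,0,0,0,0]])

```text
t: 36.6
eef_pos: [0.4079, 0.1481, 0.202]
eef_rot: [3.141, 0.051, 0.001]
contact_force: [0.5, -0.0, 0.2]
width: 0.545
```

Request:
arm_command(series=[[0.4,7,-55,0,0,0,0],[0.4,7,-55,0,0,0,0],[0.4,7,-55,0,0,0,0],[0.4,0,-40,0,0,0,0],[0.4,0,-20,20,0,0,0],[0.4,0,0,30,0,0,0],[0.4,0,0,30,0,0,0],[0.4,0,0,0,0,0,0]])

```text
t: 37.6
eef_pos: [0.4205, 0.3708, 0.1199]
eef_rot: [3.138, 0.052, -0.005]
contact_force: [-0.1, -0.7, -1.2]
width: 0.543
```

```bash
python3 -c "
from h import *
to(.4203,.374,.0617,.0335)
d=cam('side'); cv2.imwrite('pics/h1.png',cv2.resize(d['color'][120:270,140:320],None,fx=4.2,fy=4.2,interpolation=cv2.INTER_CUBIC))
c=cam('top'); cv2.imwrite('pics/h1t.png',cv2.resize(c['color'][165:250,190:310],None,fx=6.6,fy=6.6,interpolation=cv2.INTER_CUBIC))"
```

```text
t 37.6 pos [0.4205 0.3708 0.1199] yaw 0.033 tilt [-0.0032 -0.0033] F [-0.1 -0.7 -1.2] w 0.543
tool shift mm [ 0.1 -3.4 58.2] wz -0.0005 (shift as of before turn)
shift after turn [-0.1 -3.2 58.2]
```

View pics/h1.png

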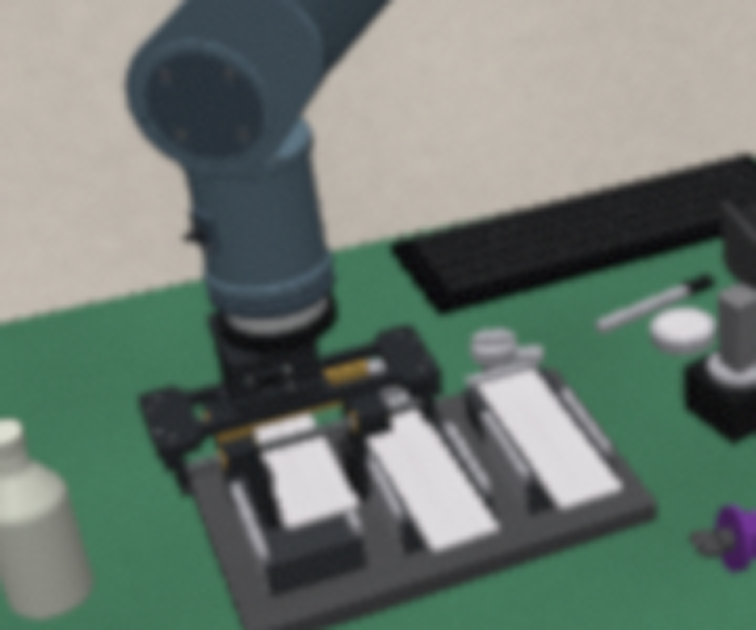

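View pics/h1t.png

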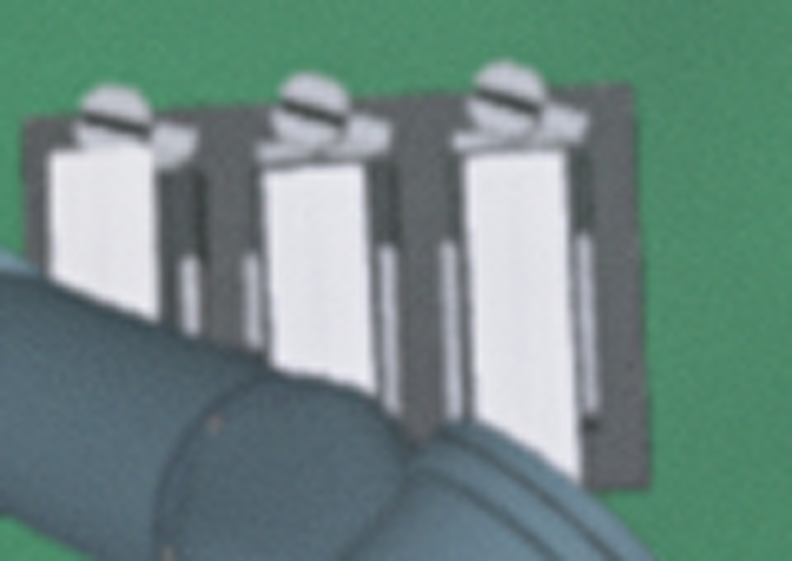

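Request:
arm_command(series=[[0.4,0,-3,10,0,0,0],[0.4,0,0,20,0,0,0],[0.4,0,0,13,0,0,0],[0.4,0,0,7,0,0,0],[0.4,0,0,4,0,0,0],[0.4,0,0,3,0,0,0],[0.4,0,0,1,0,0,0],[0.4,0,0,0,0,0,0]])

```text
t: 38.7
eef_pos: [0.4218, 0.3753, 0.0637]
eef_rot: [-3.141, -0.052, -0.001]
contact_force: [-0.6, -0.3, -0.9]
width: 0.544
```

Request:
arm_command(series=[[0.4,-1,1,1,0,0,0],[0.4,0,0,1,0,0,0],[0.4,0,0,0.5,0,0,0],[0.4,0,0,0,0,0,0]])

```text
t: 39.2
eef_pos: [0.4207, 0.3741, 0.0614]
eef_rot: [3.141, 0.052, 0.0]
contact_force: [-1.9, -1.2, 6.2]
width: 0.55
```

Request:
arm_command(series=[[0.6,0,0,0,0,0,0],[0.65,0,0,0,0,0,0],[0.75,0,0,0,0,0,0],[0.75,0,0,0,0,0,0],[0.75,0,0,-15,0,0,0],[0.75,0,0,-40,0,0,0],[0.75,0,30,-60,0,0,0],[0.75,0,50,-60,0,0,0]])

```text
t: 40.2
eef_pos: [0.4229, 0.3067, 0.2227]
eef_rot: [-3.139, -0.055, -0.003]
contact_force: [1.4, -1.1, -0.2]
width: 0.752
```

Request:
arm_command(series=[[0.75,0,55,0,0,0,0],[0.75,0,55,0,0,0,0],[0.75,0,55,0,0,0,0],[0.75,0,55,0,0,0,0],[0.75,0,55,0,0,0,0],[0.75,0,55,0,0,0,0],[0.75,0,55,0,0,0,0],[0.75,0,55,0,0,0,0]])

```text
t: 41.2
eef_pos: [0.4375, -0.1352, 0.221]
eef_rot: [3.141, 0.052, 0.003]
contact_force: [1.1, -0.1, 0.8]
width: 0.747
```

```bash
python3 -c "
from h import *
c=cam('top'); show(c,z=.053,box=(190,165,300,260),mn=100,th=165)
to(.515,-.009,.2)
im=c['color'];b=im.astype(int)
cv2.imwrite('pics/h2u.png',cv2.resize(im[165:250,190:300],None,fx=7,fy=7,interpolation=cv2.INTER_CUBIC))
cv2.imwrite('pics/h2k.png',cv2.resize(im[190:224,304:344],None,fx=16,fy=16,interpolation=cv2.INTER_CUBIC))"
```

```text
px [268.6 214.3] cen [0.4915 0.1751] yaw 0.038 L,W 0.1809 0.0502 near [0.4016 0.1717]
px [208.8 217.9] cen [0.4848 0.3755] yaw 0.0439 L,W 0.1823 0.0503 near [0.3948 0.3716]
px [238.3 216.5] cen [0.4868 0.2767] yaw 0.054 L,W 0.1816 0.0502 near [0.397  0.2719]
t 41.25 pos [ 0.4369 -0.1432  0.221 ] yaw 0.0246 tilt [ 0.0016 -0.0043] F [-0.1 -6.   0.4] w 0.749
tool shift mm [  81.4 -132.3   20.5]
```

View pics/h2u.png

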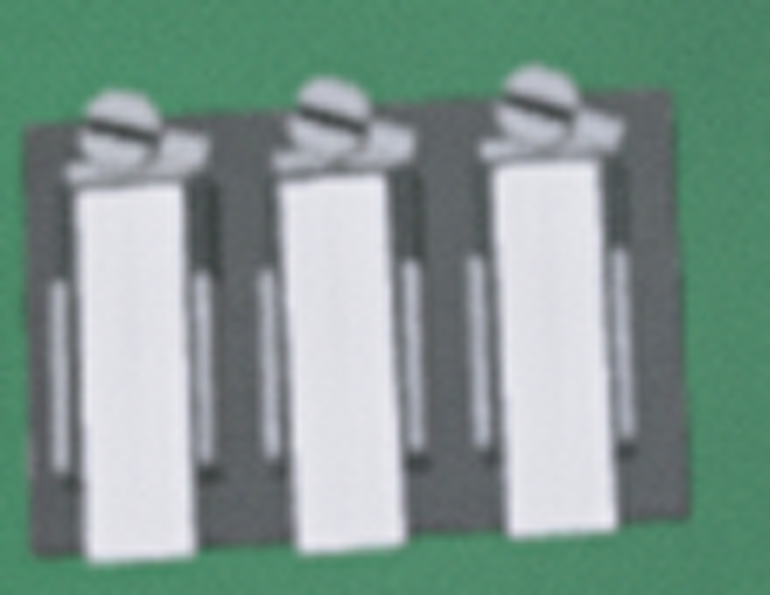

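View pics/h2k.png

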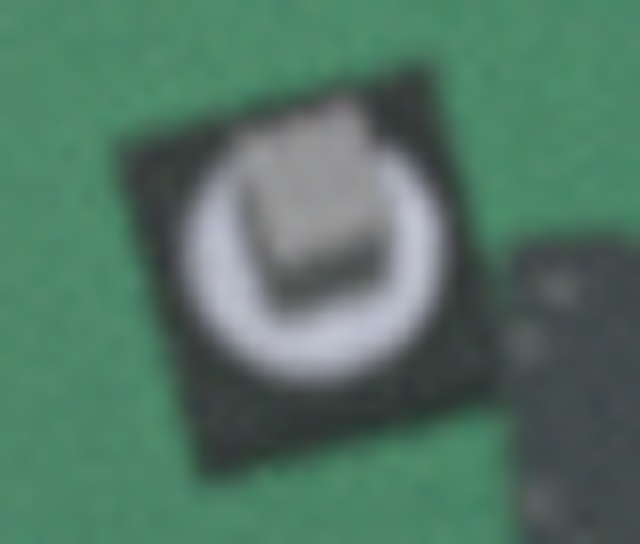

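```bash
python3 -c "
from h import *
c=cam('top'); im=c['color'].astype(int)
P=np.array([onz(c,304+u/16,190+v/16,.121)[:2] for u,v in ((232,132),(352,96),(386,226),(280,260))])
print(P.round(4),P.mean(0).round(4))
for i in range(4):
    d=P[(i+1)%4]-P[i]; print(np.linalg.norm(d).round(4), np.degrees(np.arctan2(d[1],d[0])).round(1))
S=np.array([onz(c,304+u/16,190+v/16,.045)[:2] for u,v in ((112,145),(432,62),(492,392),(205,478))])
print('stand',S.mean(0).round(4))
for i in range(4):
    d=S[(i+1)%4]-S[i]; print(np.linalg.norm(d).round(4), np.degrees(np.arctan2(d[1],d[0])).round(1))
# handle top by brightness mask
g=c['color'].min(2); sub=(c['color'].max(2)<185)&(g>105); 
m=np.zeros(g.shape,np.uint8); m[192:222,310:336]=((abs(im[...,1]-im[...,2])<16)&(abs(im[...,0]-im[...,2])<14)&(g>105))[192:222,310:336]
for r in range(192,222): print(' '.join('%3d'%x for x in g[r,310:338]))
"
```

```text
[[ 0.5273  0.0062]
 [ 0.5341 -0.0183]
 [ 0.507  -0.0244]
 [ 0.5006 -0.0028]] [ 0.5172 -0.0098]
0.0254 -74.5
0.0278 -167.3
0.0225 106.6
0.0282 18.7
stand [ 0.5135 -0.0093]
0.0703 -76.7
0.0723 -171.6
0.0632 105.4
0.0743 14.0
 79  76  77  77  76  77  77  80  75  80  77  76  75  76  75  78  77  76  77  76  76  80  75  74  77  77  75  76
 72  77  79  78  77  77  79  77  76  77  77  73  78  79  72  73  78  74  74  71  73  73  74  78  75  76  70  73
 76  75  77  78  79  76  80  76  75  79  78  80  75  75  74  72  69  67  63  59  63  66  74  77  78  73  73  75
 77  79  79  79  82  77  77  77  77  78  73  68  68  66  68  73  63  55  57  58  60  68  78  75  77  72  76  73
 78  75  77  73  74  75  72  69  71  67  63  64  71  74  92  99  82  58  57  56  57  60  75  74  76  74  74  75
 74  74  75  74  73  67  64  63  62  73  78  88 105 114 128 133 110  67  47  53  53  61  73  73  76  71  76  77
 78  71  66  65  60  61  58  61  82 111 122 124 135 142 143 146 124  88  66  54  49  59  71  75  72  75  76  74
 73  68  59  57  59  58  58  71 105 138 145 147 149 151 150 148 141 121 112  81  57  59  60  
[... 1782 characters left out ...]
  48  46  51  52  59  72  72
 76  75  78  76  72  63  62  60  56  59  61  52  56  48  47  49  47  53  47  51  48  56  65  64  70  69  73  72
 80  71  75  77  77  63  57  52  52  49  52  51  48  49  50  47  56  60  63  65  66  71  73  75  75  76  73  77
 72  75  73  76  78  66  52  47  50  47  48  51  52  59  66  61  64  71  74  71  74  72  74  74  75  74  76  73
 77  76  77  73  74  73  55  53  53  57  61  66  68  68  73  72  73  75  77  76  77  71  77  71  78  71  76  74
 77  77  76  73  79  74  67  66  65  69  70  76  73  73  77  77  76  74  76  74  75  72  73  72  75  73  76  75
 74  74  81  74  76  77  73  76  68  75  77  74  74  75  73  74  79  71  71  77  74  73  73  71  76  75  71  71
```

All three strips lie in bays, with ends at crop (130,180), (335,175) and (545,160), parallel to the rails and just short of the stops. The candidate keys are grey in the stand at (323,205), purple fallen at (305,259) and yellow fallen near (373,250). Only the grey one in the black stand fits, and the crop shows its square grey handle and light collar. Next I'll turn the tool to match the handle.

Request:
arm_command(series=[[0.6,0,0,0,0,0,-0.182],[0.6,0,0,0,0,0,-0.182],[0.6,0,0,0,0,0,-0.182],[0.6,0,0,0,0,0,-0.182],[0.6,0,0,0,0,0,-0.182],[0.6,0,0,0,0,0,-0.182],[0.6,0,0,0,0,0,-0.182],[0.6,0,0,0,0,0,-0.182]])

```text
t: 42.3
eef_pos: [0.4375, -0.1328, 0.2207]
eef_rot: [2.303, 2.136, 0.0]
contact_force: [-0.2, 0.3, 0.4]
width: 0.598
```

Request:
arm_command(series=[[0.6,0,0,0,0,0,-0.182],[0.6,0,0,0,0,0,-0.182],[0.6,0,0,0,0,0,0]])

```text
t: 42.68
eef_pos: [0.4375, -0.1331, 0.2204]
eef_rot: [1.888, 2.51, 0.0]
contact_force: [-0.3, -0.4, 0.1]
width: 0.6
```

```bash
python3 -c "
from h import *
to(.5153,-.0097,.16,1.848); s=st(); print(np.round(s['q'],3), np.arctan2(s['eef_pos'][1],s['eef_pos'][0]))"
```

```text
t 42.67 pos [ 0.4375 -0.1331  0.2204] yaw 1.8518 tilt [ 0.0006 -0.0001] F [-0.3 -0.4  0.1] w 0.6
tool shift mm [ 97.  109.   60.5] wz 0.0038 (shift as of before turn)
shift after turn [ 97.4 108.6  60.4]
[ 0.707  0.32  -0.598  2.038  0.238  0.85   0.255] -0.29531954825040574
```

Request:
arm_command(series=[[0.6,17,19,0,0,0,0],[0.6,30,34,0,0,0,0],[0.6,30,34,0,0,0,0],[0.6,20,22,15,0,0,0],[0.6,0,0,25,0,0,0],[0.6,0,0,20,0,0,0],[0.6,0,0,0,0,0,0]])

```text
t: 43.55
eef_pos: [0.5141, -0.0097, 0.1591]
eef_rot: [-1.889, -2.508, 0.003]
contact_force: [-0.5, 0.0, -0.1]
width: 0.602
```

```bash
python3 -c "
from h import *
to(.5153,-.0097,.095,1.848)
d=cam('side'); cv2.imwrite('pics/k1.png',cv2.resize(d['color'][150:240,260:390],None,fx=6,fy=6,interpolation=cv2.INTER_CUBIC))"
```

```text
t 43.55 pos [ 0.5141 -0.0097  0.1591] yaw 1.8504 tilt [-0.0025 -0.0001] F [-0.5  0.  -0.1] w 0.602
tool shift mm [-0.4  1.3 64.1] wz 0.0024 (shift as of before turn)
shift after turn [-0.3  1.2 64.1]
```

View pics/k1.png

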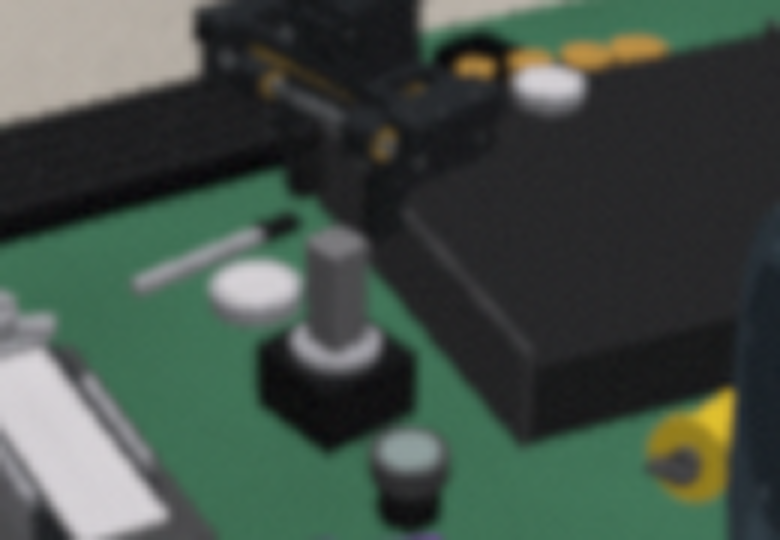

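Request:
arm_command(series=[[0.6,0,1,10,0,0,0],[0.6,0,0,15,0,0,0],[0.6,0,0,15,0,0,0],[0.6,0,0,14,0,0,0],[0.6,0,0,8,0,0,0],[0.6,0,0,0,0,0,0]])

```text
t: 44.35
eef_pos: [0.5156, -0.0097, 0.0971]
eef_rot: [-1.886, -2.511, 0.001]
contact_force: [0.5, -1.0, -0.1]
width: 0.597
```

Request:
arm_command(series=[[0.45,0,0,0,0,0,0],[0.2,0,0,0,0,0,0],[0.2,0,0,0,0,0,0],[0.2,0,0,0,0,0,0]], squeeze=40)

```text
t: 44.85
eef_pos: [0.5166, -0.0097, 0.0983]
eef_rot: [1.887, 2.511, 0.001]
contact_force: [0.3, -0.3, 3.2]
width: 0.311
```

```bash
python3 -c "
from h import *
to(.5153,-.0097,.095,1.848)
d=cam('side'); cv2.imwrite('pics/k2.png',cv2.resize(d['color'][150:240,260:390],None,fx=6,fy=6,interpolation=cv2.INTER_CUBIC))"
```

```text
t 44.85 pos [ 0.5166 -0.0097  0.0983] yaw 1.8528 tilt [0.0012 0.0001] F [ 0.3 -0.3  3.2] w 0.311
tool shift mm [ 0.4 -1.2  3.3] wz 0.0048 (shift as of before turn)
shift after turn [ 0.4 -1.2  3.3]
```

View pics/k2.png

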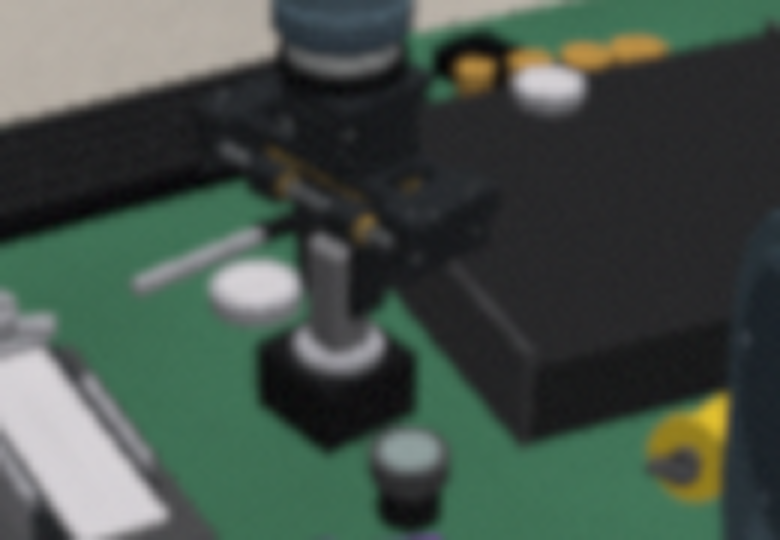

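Request:
arm_command(series=[[0.2,0,0,-3,0,0,0],[0.2,0,0,-8,0,0,0],[0.2,0,0,-15,0,0,0],[0.2,0,0,-20,0,0,0],[0.2,0,0,-20,0,0,0],[0.2,0,0,-20,0,0,0],[0.2,0,0,-10,0,0,0],[0.2,0,0,0,0,0,0]])

```text
t: 45.9
eef_pos: [0.5164, -0.0099, 0.1946]
eef_rot: [1.887, 2.51, 0.001]
contact_force: [-0.2, -0.7, -2.2]
width: 0.312
```

```bash
python3 -c "
from h import *
to(.5153,-.0097,.095,1.848)
d=cam('side'); cv2.imwrite('pics/k3.png',cv2.resize(d['color'][110:220,260:390],None,fx=6,fy=5.45,interpolation=cv2.INTER_CUBIC))"
```

```text
t 45.9 pos [ 0.5164 -0.0099  0.1946] yaw 1.8526 tilt [ 0.0014 -0.0002] F [-0.2 -0.7 -2.2] w 0.312
tool shift mm [ 0.5 -1.1 99.6] wz 0.0046 (shift as of before turn)
shift after turn [ 0.5 -1.  99.6]
```

View pics/k3.png

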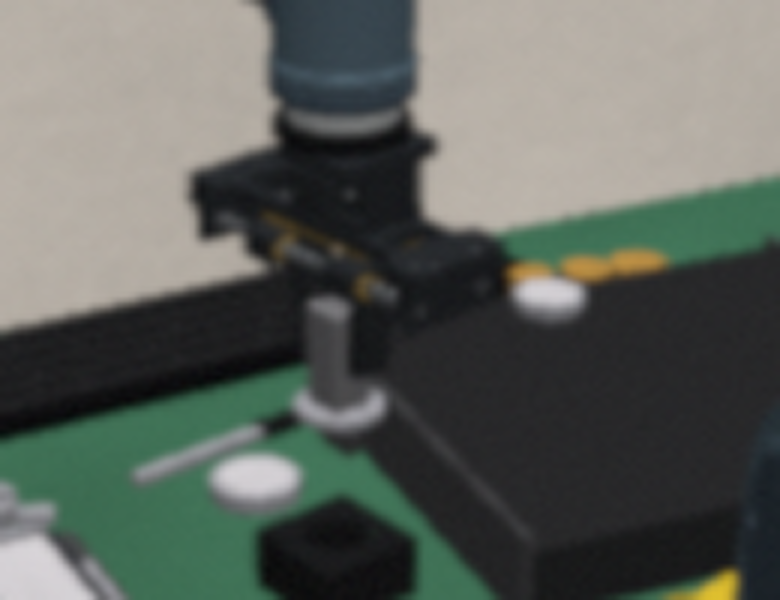

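```bash
python3 -c "
from h import *
to(.48,.10,.25,1.848)"
```

```text
t 45.95 pos [ 0.5159 -0.0099  0.1939] yaw 1.8526 tilt [ 0.     -0.0002] F [ 0.2  0.3 -1.6] w 0.316
tool shift mm [115.6  -3.9 -56.2] wz 0.0046 (shift as of before turn)
shift after turn [115.6  -4.4 -56.1]
```

Request:
arm_command(series=[[0.2,15,0,-20,0,0,0],[0.2,30,0,-20,0,0,0],[0.2,35,-4,-16,0,0,0],[0.2,25,0,0,0,0,0],[0.2,11,0,0,0,0,0],[0.2,0,0,0,0,0,0],[0.2,0,0,0,0,0,0]])

```text
t: 46.82
eef_pos: [0.4801, 0.0995, 0.2496]
eef_rot: [-1.889, -2.51, 0.001]
contact_force: [0.2, 0.4, -2.3]
width: 0.313
```

```bash
python3 -c "
from h import *
to(.48,.10,.25,1.848)
d=cam('side'); p=proj(d,st()['eef_pos']); print(p); u,v=map(int,p); cv2.imwrite('pics/k4.png',cv2.resize(d['color'][v-40:v+60,u-60:u+60],None,fx=6.5,fy=5.9,interpolation=cv2.INTER_CUBIC))
c=cam('top'); p=proj(c,st()['eef_pos']); print(p); u,v=map(int,p); cv2.imwrite('pics/k4t.png',cv2.resize(c['color'][v-50:v+50,u-60:u+60],None,fx=6,fy=6,interpolation=cv2.INTER_CUBIC))"
```

```text
t 46.83 pos [0.4801 0.0995 0.2496] yaw 1.8515 tilt [-0.0006 -0.0006] F [ 0.2  0.4 -2.3] w 0.313
tool shift mm [ 0.5  0.1 -0.4] wz 0.0035 (shift as of before turn)
shift after turn [ 0.5  0.1 -0.4]
[290.67424338 168.33056504]
[287.19659051 205.5834701 ]
```

View pics/k4.png

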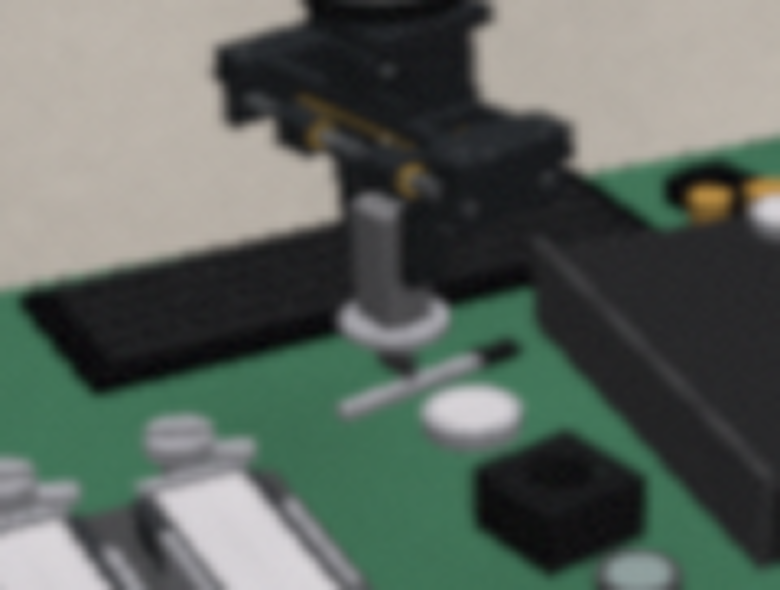

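View pics/k4t.png

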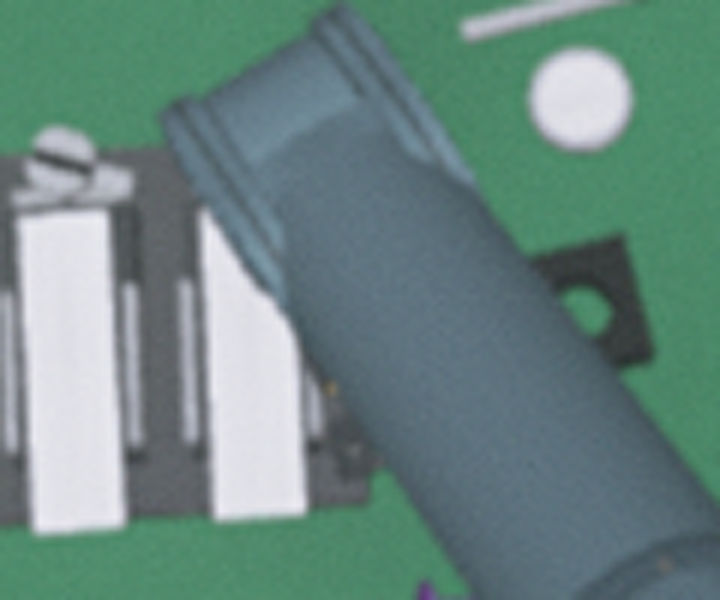

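```bash
python3 -c "
from h import *
d=cam('side'); s=st(); p=np.array(s['eef_pos']); M=R.from_rotvec(s['eef_rot']).as_matrix()
o=p-[0,0,.0833]
u,v=map(int,proj(d,o+[0,0,.02])); a=cv2.resize(d['color'][v-20:v+20,u-25:u+25],None,fx=15,fy=15,interpolation=cv2.INTER_CUBIC)
def q(x): return tuple(int(round(t)) for t in ((proj(d,x)-[u-25,v-20]+.5)*15))
for k,col in ((0,(0,0,255)),(1,(255,0,0))):
    e=M[:,k]
    for z in (0,.018):
        print(k,z,q(o-.014*e+[0,0,z]),q(o+.014*e+[0,0,z]))
        for sg in (-1,1): cv2.circle(a,q(o+sg*.014*e+[0,0,z]),4,col,-1)
print('collar',q(o+[0,0,.03]),q(o+[0,0,.036]))
cv2.circle(a,q(o+[0,0,.03]),3,(0,255,255),-1)
cv2.imwrite('pics/k5.png',a)"
```

```text
0 0 (441, 375) (340, 421)
0 0.018 (438, 304) (336, 349)
1 0 (431, 423) (350, 372)
1 0.018 (429, 352) (347, 301)
collar (386, 278) (385, 254)
```

View pics/k5.png

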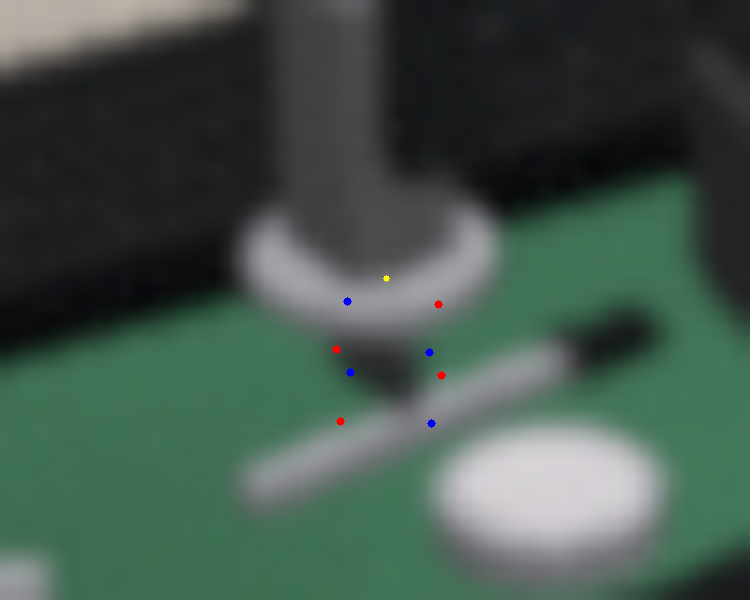

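```bash
python3 -c "
from h import *
d=cam('side'); c=cam('top')
# disc1 top centre from top cam, whole blob of bright mask
def blob(c,box,f):
    u0,v0,u1,v1=box; im=c['color']; m=np.zeros(im.shape[:2],np.uint8); m[v0:v1,u0:u1]=f(im[v0:v1,u0:u1].astype(int))
    n,l,s,ce=cv2.connectedComponentsWithStats(m); i=1+np.argmax(s[1:,4]); return s[i],ce[i]
br=lambda a:(a.min(2)>150)
s,ce=blob(c,(310,158,336,182),br); P=onz(c,*ce,.014); print('disc1',s,P.round(4)); print('pred side',proj(d,P))
u,v=map(int,proj(d,P)); s,ce=blob(d,(u-20,v-15,u+20,v+15),br); print(s,ce, 'side->',onz(d,*ce,.014).round(4))
s,ce=blob(c,(388,135,410,156),br); P=onz(c,*ce,.072); print('disc2',s,P.round(4)); print('pred side',proj(d,P))
u,v=map(int,proj(d,P)); s,ce=blob(d,(u-20,v-15,u+20,v+15),br); print(s,ce,'side->',onz(d,*ce,.072).round(4))
# strips in side
s,ce=blob(c,(255,185,290,250),br); 
for n,P in {'bay1c':(.4915,.1751,.053),'bay2c':(.4868,.2767,.053),'bay3c':(.4848,.3755,.053)}.items():
    for k in (-1,1):
        for w in (-1,1):
            a=.036; q=np.array(P)+[k*.09*np.cos(a)-w*.025*np.sin(a),k*.09*np.sin(a)+w*.025*np.cos(a),0]; print(n,k,w,proj(d,q).round(1))
cv2.imwrite('pics/s5.png',cv2.resize(d['color'][180:270,175:310],None,fx=5.9,fy=5.9,interpolation=cv2.INTER_CUBIC))
"
```

```text
disc1 [316 163  16  17 218] [ 0.647 -0.013  0.014]
pred side [302.95043636 197.21068238]
[296 194  14   8  88] [302.28409091 197.18181818] side-> [ 0.6483 -0.0107  0.014 ]
disc2 [392 139  14  14 157] [ 0.7143 -0.2701  0.072 ]
pred side [351.8706484  163.50318653]
[331 148  27   6  95] [340.36842105 149.65263158] side-> [ 0.8524 -0.2911  0.072 ]
bay1c -1 -1 [288.5 235.9]
bay1c -1 1 [274.  240.6]
bay1c 1 -1 [267.5 207.9]
bay1c 1 1 [254.2 211.6]
bay2c -1 -1 [258.6 245.8]
bay2c -1 1 [243.1 250.8]
bay2c 1 -1 [240.  215.8]
bay2c 1 1 [225.8 219.8]
bay3c -1 -1 [227.3 255.5]
bay3c -1 1 [210.6 260.9]
bay3c 1 -1 [211.4 223.6]
bay3c 1 1 [196.2 227.8]
```

View pics/s5.png

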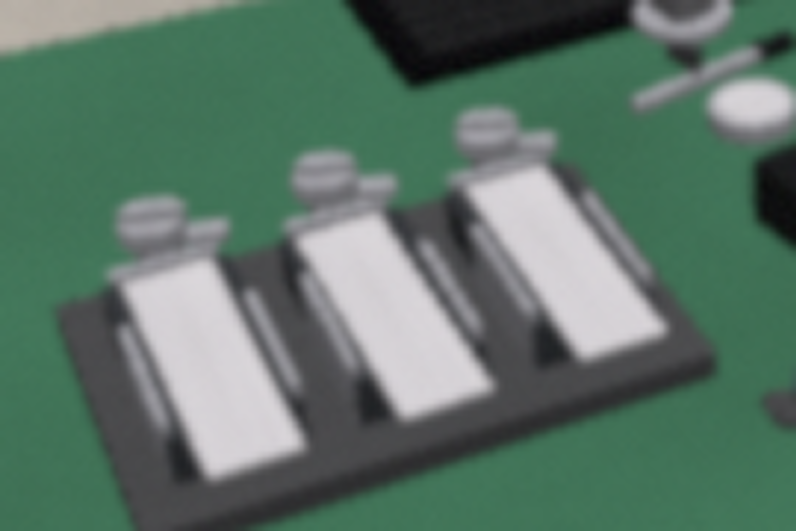

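```bash
python3 -c "
from h import *
d=cam('side'); s=st(); p=np.array(s['eef_pos']); M=R.from_rotvec(s['eef_rot']).as_matrix()
o=p-[0,0,.0833]
u,v=map(int,proj(d,o+[0,0,.02]))
g=d['color'].astype(int)
print(u,v)
for r in range(v-12,v+10): print(r,' '.join('%3d'%x for x in g[r,u-14:u+14].mean(1)), '|',' '.join('%3d'%(x[1]-x[2]) for x in g[r,u-8:u+10]))
th=np.linspace(0,2*np.pi,73)
for z in (.03,.036):
    Q=np.array([proj(d,o+.026*np.cos(t)*M[:,0]+.026*np.sin(t)*M[:,1]+[0,0,z]) for t in th]); print(z,Q.min(0),Q.max(0))
for z in (.036,.07,.106):
    Q=np.array([proj(d,o+.014*a*M[:,0]+.014*b*M[:,1]+[0,0,z]) for a in(-1,1) for b in (-1,1)]); print('handle',z,Q[:,0].min(),Q[:,0].max(),Q[:,1].mean())
Q=np.array([proj(d,o+.014*b*M[:,1]+.0025*a*M[:,0]) for a in(-1,1) for b in (-1,1)]);print(Q)
"
```

```text
291 185
173  31  32  32  31  30  32  37  49  60  64  65  68  72  65  46  28  23  23  24  26  23  26  30  31  32  30  30  30 |   0   0  -1  -1  -1  -1   0  -1   0   1   1   1   2   3   3   0  -1   1
174  30  31  28  29  29  31  37  48  61  65  65  68  71  65  47  26  24  25  25  26  23  27  30  29  27  25  24  22 |   0   0   0  -1   0  -1   1   1   2   1   2   3   2   2   2   2   0   0
175  32  31  28  31  32  31  35  48  61  63  66  67  71  66  48  30  23  28  27  23  20  21  23  23  18  16  14  14 |  -1   1   1   0   1  -1   0   0   0   1   1   0   2   1   0   0   0   0
176  33  31  30  32  30  28  32  45  60  64  64  67  71  69  56  42  40  43  41  31  17  16  17  15  12  12  11  12 |   0   0  -1   0  -1  -1  -1   0  -1   1   2   1   1   0  -1   0  -2  -2
177  31  27  28  31  31  30  34  47  61  64  65  67  70  72  67  62  58  62  56  39  21  14  14  11  13  13  14  17 |   1  -2   0  -1  -1   0  -1   0   0   0   0   0  -1   0  -1  -1   2   0
178  30  30  29  32  33  36  50  59  64  65  64  67  71  75  74  72  71  71  69  61  50  29  16  16  20  26  36  43 |   0   0  -1   1  -1  -1 
[... 2830 characters left out ...]
 49  46  40  30  25  18  10   5   1   2   4   9  15  16  18  18  18
194  87  85  86  85  86  88  93 101 114 130 144 148 145 140 129 119 113 107 107 119 142 164 178 188 192 193 193 191 |  44  38  29  20  10   8   6   3   3   5  10  20  26  23  14   8   5   3
0.03 [282.91463774 178.99355125] [299.21825469 187.29653638]
0.036 [282.82601659 177.39014741] [299.17490441 185.65742761]
handle 0.036 284.8213428945834 297.2006005515016 181.47068073120383
handle 0.07 284.3422601434985 296.9184888083605 172.1116726338199
handle 0.106 283.8180674204808 296.60980274516703 161.87119369841741
[[294.73536238 192.48161581]
 [289.30213783 189.08646861]
 [293.52849561 193.03253217]
 [288.09959359 189.6218064 ]]
```

```bash
python3 -c "
from h import *
c=cam('top'); g=c['color'].min(2).astype(float); im=c['color']
a=.0345
for n,B in {'1':(.491,.176),'2':(.4876,.2761),'3':(.4843,.3761)}.items():
    P=np.array([B[0]+.114*np.cos(a),B[1]+.114*np.sin(a),.0755]); u,v=proj(c,P); print(n,'pred',P.round(4),u.round(1),v.round(1))
    u0,v0=int(u)-9,int(v)-8
    for r in range(v0,v0+17): print(r,' '.join('%3d'%x for x in g[r,u0:u0+20]))
    print('u0',u0)
"
```

```text
1 pred [0.6049 0.1799 0.0755] 266.3 179.8
171  79  78  77  77  82  85  86  92  92  92  93  96  97  99  97 101 101  99 102 106
172  83  86  86  84  79  85  92  94  92  96  97 102 101 100 101 103 102 106 105 106
173  82  90  96  88  80  87  92  98  99  97 100 101  99 103 104 104 107 109 106 106
174  81  90  96  94  87  86  95  97 102 102 104 102 105 105 104 106 106 108 108 110
175  82  82  91  97  97  87  91  97 100 102 104 105 104 105 109 105 111 111 110 114
176  86  83  90  95  99  93  89  94 101 106 106 106 107 105 107 111 111 111 110 109
177  95  88  85  93  96  97  87  89  99 106 109 109 108 109 111 110 111 108 103 106
178 101  97  89  85  93  97  96  92  94 104 106 108 110 108 111 112 113 106  98  93
179 100  98  92  86  85 101  98  94  90 101 111 111 112 111 114 114 108 102  97  93
180  95 102  99  87  84  87 100  94  91  97 108 111 111 113 111 101  99  95  97  93
181  97  98  99  94  85  82  97 103  96  92  98 113 112 109 103  99  95  96  96  94
182  91  97  96  98  94  83  92  96 101  92  92 102 110 100  98  98  96  98  97  96
183  86  92  99  99  97  90  83  91  98  96  92  9
[... 2630 characters left out ...]
7 134 119 127 123 115
184  93  90  91 102 138 165 154 147 136 113  92  81  75  74  81 106 143 169 166 154
185  91  93  92  97 138 181 186 189 181 168 153 145 138 118  99 114 167 187 189 186
186  91  85  87  91 123 167 190 190 191 190 187 187 182 161 130 131 178 191 190 188
187  92  91  96  97 114 145 173 181 186 187 189 188 182 158 131 142 171 184 186 188
188  90  97 114 141 151 159 168 170 170 172 175 173 163 147 147 164 175 180 180 179
189  90 101 135 172 187 184 178 166 164 164 160 156 153 152 157 168 173 170 165 154
190  91  96 130 161 166 167 160 154 150 144 137 137 143 148 148 151 150 152 144 121
191  90  93  99 124 142 146 149 151 149 146 148 160 165 171 185 191 185 190 173 110
u0 197
```

```bash
cat > slot.py <<'E'
from h import *
def slot(c,g,n,B,a=.0345):
    P=np.array([B[0]+.114*np.cos(a),B[1]+.114*np.sin(a),.0755]); u,v=proj(c,P)
    pts=[]
    for col in range(int(round(u))-4,int(round(u))+5):
        v0=int(round(v+.27*(col-u)))
        w=np.clip(165-g[v0-3:v0+4,col],0,None); rr=np.arange(v0-3,v0+4)
        k=np.argmax(w[1:-1])+1; sl=slice(max(k-1,0),k+2)
        ww=w[sl]; pts.append((col,(ww*rr[sl]).sum()/ww.sum()))
    W=np.array([onz(c,*p,.0755)[:2] for p in pts]); 
    k=np.polyfit(W[:,1],W[:,0],1); y=P[1]
    yaw=np.arctan2(1,k[0]); 
    print(n,'pred',P.round(4),'slot x at pred y',np.polyval(k,y).round(4),'slot yaw',yaw.round(3),'perp off mm',((np.polyval(k,y)-P[0])*np.sin(yaw)*1000).round(1), 'angle', round(1.35+a-yaw,3))
E
python3 - <<'E'
from slot import *
c=cam('top'); g=cv2.imread('pics/top0.png').min(2).astype(float)
for n,B in {'1':(.491,.176),'2':(.4876,.2761),'3':(.4843,.3761)}.items(): slot(c,g,n,B)
E
```

```text
1 pred [0.6049 0.1799 0.0755] slot x at pred y 0.6048 slot yaw 1.224 perp off mm -0.1 angle 0.16
2 pred [0.6015 0.28   0.0755] slot x at pred y 0.6017 slot yaw 1.237 perp off mm 0.2 angle 0.148
3 pred [0.5982 0.38   0.0755] slot x at pred y 0.5984 slot yaw 1.309 perp off mm 0.2 angle 0.075
```

Request:
arm_command(series=[[0.2,0,0,0,0,0,-0.157],[0.2,0,0,0,0,0,-0.157],[0.2,0,0,0,0,0,-0.157],[0.2,0,0,0,0,0,-0.157],[0.2,0,0,0,0,0,-0.157],[0.2,0,0,0,0,0,-0.157],[0.2,0,0,0,0,0,0]], squeeze=50)

```text
t: 48.1
eef_pos: [0.4799, 0.1004, 0.2497]
eef_rot: [-0.545, -3.094, -0.0]
contact_force: [-0.3, -0.1, -2.4]
width: 0.311
```

```bash
python3 -c "
from h import *
to(.606,.180,.18,2.795); print(np.round(st()['q'],2))"
```

```text
t 48.1 pos [0.4799 0.1004 0.2497] yaw 2.7931 tilt [-0.0003  0.0003] F [-0.3 -0.1 -2.4] w 0.311
tool shift mm [-91.3 117.9  69.7] wz -0.0019 (shift as of before turn)
shift after turn [-91.5 117.7  69.7]
[ 0.42  0.41 -0.88  1.92  0.37  0.99  0.59]
```

Request:
arm_command(series=[[0.2,-15,20,0,0,0,0],[0.2,-22,28,5,0,0,0],[0.2,-22,28,15,0,0,0],[0.2,-20,26,20,0,0,0],[0.2,-12,16,20,0,0,0],[0.2,0,0,5,0,0,0],[0.2,0,0,0,0,0,0]])

```text
t: 48.98
eef_pos: [0.605, 0.1801, 0.1847]
eef_rot: [-0.544, -3.093, 0.001]
contact_force: [0.7, 0.4, -2.2]
width: 0.316
```

```bash
python3 -c "
from h import *
to(.606,.180,.172,2.795)
d=cam('side'); p=proj(d,[.605,.18,.09]); u,v=map(int,p); print(p); cv2.imwrite('pics/m1.png',cv2.resize(d['color'][v-30:v+20,u-30:u+30],None,fx=13,fy=12,interpolation=cv2.INTER_CUBIC))"
```

```text
t 48.98 pos [0.605  0.1801 0.1847] yaw 2.7933 tilt [-0.001  -0.0007] F [ 0.7  0.4 -2.2] w 0.316
tool shift mm [-1.   0.3 12.7] wz -0.0017 (shift as of before turn)
shift after turn [-1.   0.2 12.7]
[257.42475697 197.76577524]
```

View pics/m1.png

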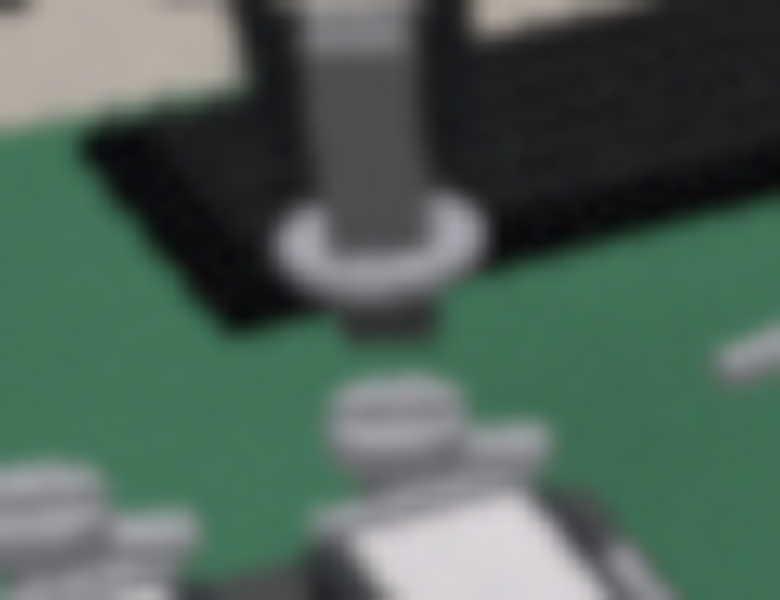

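```bash
python3 -c "
from h import *
d=cam('side'); g=d['color'].astype(float).mean(2); gr=(d['color'][...,1].astype(int)-d['color'][...,2])
for z in (.1,.1014,.103): print('blade',z,onz(d,257,195.0,z).round(4))
print('slot',onz(d,257.5,201.1,.0755).round(4))
print('key pred px',proj(d,np.array(st()['eef_pos'])-[0,0,.0833]), 'slot pred', proj(d,[.6048,.1799,.0755]))
for r in range(188,209): print(r,' '.join('%3d'%x for x in g[r,250:267]),'|',' '.join('%3d'%x for x in gr[r,250:267]))"
```

```text
blade 0.1 [0.6076 0.1798 0.1   ]
blade 0.1014 [0.6054 0.1804 0.1014]
blade 0.103 [0.603  0.1811 0.103 ]
slot [0.606  0.1807 0.0755]
key pred px [257.06730804 194.75446808] slot pred [257.81591499 201.22350518]
188 161 161 146 137 141 144 144 145 144 146 153 152 132  91  46  22  26 |  -1  -1  -1   0  -1   0  -2  -1  -1  -1  -1  -1  -1   0   3  12  16
189 135 152 154 152 157 159 158 157 152 144 138 124  98  67  49  49  57 |   0  -1   0   0  -1  -1  -2  -1   0  -1   1   2   3  11  22  28  34
190  96 118 127 132 137 137 136 132 126 118 110  96  80  74  74  74  79 |  -1  -1  -1  -1   0   0   0  -1   0   1   6  14  24  36  41  43  46
191  53  71  84  97 104 104 101  95  90  85  84  85  84  84  86  86  86 |   0   0   1   0   0   0  -1   0   0   2  14  33  43  48  48  50  49
192  28  43  57  67  70  71  68  65  62  60  67  81  88  88  87  87  88 |   8   8   7   3   1  -1   0   0   0   4  21  41  48  51  50  49  50
193  49  58  63  56  53  52  51  51  49  51  63  80  86  88  87  87  87 |  28  31  27  10   1  -1   1   1   2   5  22  41  49  50  51  49  50
194  76  79  77  63  52  51  52  54  5
[... 1391 characters left out ...]
95 106 121 131 135 137 136 134 129 121 114 121 138 144 146 147 |  50  40  20   4   0  -1  -1  -1  -1   0   1   0   0   0   1   0   0
205  91  92  99 108 112 114 113 114 113 112 109 110 118 126 130 131 129 |  51  45  28   9   2   0   0   0   0  -1   0   0   0   1  -2  -1  -1
206  91  90  94  98 100 101 105 108 112 114 115 121 129 133 137 134 127 |  52  50  40  27  14   3   0   0   0   0   1   1   2   3   1   1   0
207  89  91  92  93  95  98 106 118 127 134 138 143 146 143 144 141 136 |  51  51  48  41  25   6  -1   0  -1  -1  -1   1  -1   1  -1  -2   0
208  93  98 103 109 114 118 129 141 145 145 146 149 152 158 167 175 173 |  49  45  40  31  20   4   0   0  -1  -1   0  -1  -1  -1  -2  -2  -2
```

Request:
arm_command(series=[[0.2,-0.5,-1,8,0,0,0],[0.2,0,0,8,0,0,0],[0.2,0,0,5,0,0,0],[0.2,0,0,3,0,0,0],[0.2,0,0,2,0,0,0],[0.2,0,0,0,0,0,0]])

```text
t: 49.82
eef_pos: [0.6057, 0.1795, 0.1588]
eef_rot: [-0.542, -3.094, 0.0]
contact_force: [-0.3, 0.7, -2.3]
width: 0.314
```

Request:
arm_command(series=[[0.2,0,0,1.5,0,0,0],[0.2,0,0,1.5,0,0,0],[0.2,0,0,0,0,0,0]])

```text
t: 50.2
eef_pos: [0.6056, 0.1794, 0.1557]
eef_rot: [-0.542, -3.094, 0.0]
contact_force: [-0.3, 0.1, -1.9]
width: 0.315
```

Request:
arm_command(series=[[0.2,0,0,1.5,0,0,0],[0.2,0,0,1.5,0,0,0],[0.2,0,0,0,0,0,0]])

```text
t: 50.58
eef_pos: [0.6056, 0.1794, 0.1526]
eef_rot: [-0.542, -3.094, 0.0]
contact_force: [0.6, 0.3, -2.1]
width: 0.314
```

Request:
arm_command(series=[[0.2,0,0,1.5,0,0,0],[0.2,0,0,1.5,0,0,0],[0.2,0,0,0,0,0,0]])

```text
t: 50.95
eef_pos: [0.6056, 0.1795, 0.1497]
eef_rot: [-0.542, -3.094, 0.0]
contact_force: [0.4, -0.6, -1.5]
width: 0.313
```

```bash
python3 -c "
from h import *
to(.606,.180,.149,2.795); print(np.round(st()['wrist_torque'],2))
d=cam('side'); u,v=257,197; cv2.imwrite('pics/m2.png',cv2.resize(d['color'][v-30:v+20,u-30:u+30],None,fx=13,fy=12,interpolation=cv2.INTER_CUBIC))"
```

```text
t 50.95 pos [0.6056 0.1795 0.1497] yaw 2.7949 tilt [-0.0003 -0.0001] F [ 0.4 -0.6 -1.5] w 0.313
tool shift mm [-0.2  0.7  0.7] wz -0.0001 (shift as of before turn)
shift after turn [-0.2  0.7  0.7]
[ 0.04 -0.15 -0.02]
```

View pics/m2.png

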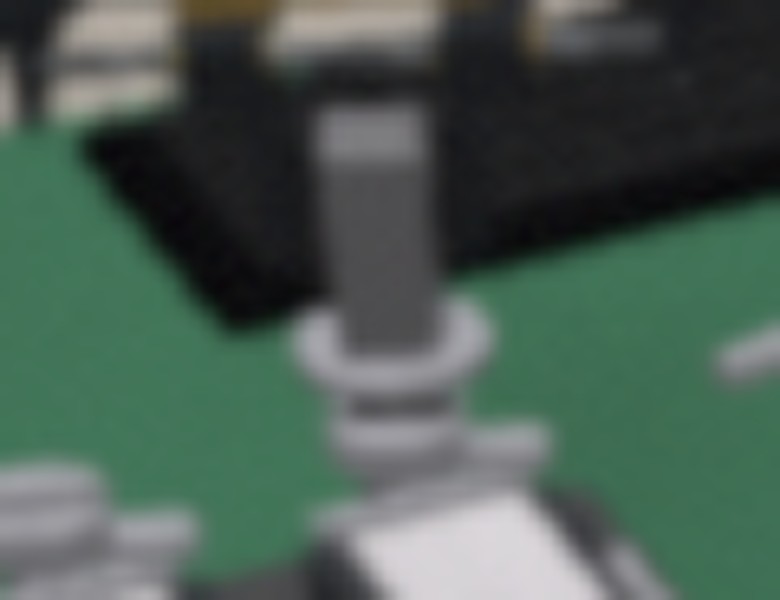

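Request:
arm_command(series=[[0.2,0,0,0,0,0,0.06],[0.2,0,0,0,0,0,0.08],[0.2,0,0,0,0,0,0.1],[0.2,0,0,0,0,0,0.1]])

```text
t: 51.5
eef_pos: [0.6061, 0.1786, 0.1498]
eef_rot: [1.063, 2.956, -0.001]
contact_force: [0.4, -1.7, -1.6]
width: 0.313
```

```bash
python3 -c "
from h import *
to(.6056,.1795,.149,1.605); print(np.round(st()['wrist_torque'],2))"
```

```text
t 51.5 pos [0.6061 0.1786 0.1498] yaw 2.4513 tilt [ 0.0005 -0.0012] F [ 0.4 -1.7 -1.6] w 0.313
tool shift mm [0.9 0.4 0.8] wz 0.8463 (shift as of before turn)
shift after turn [ 0.9 -0.5  0.8]
[-0.44 -0.3   0.06]
```

Request:
arm_command(series=[[0.2,0,0,0,0,0,0.1],[0.2,0,0,0,0,0,0.1],[0.2,0,0,0,0,0,0.1],[0.2,0,0,0,0,0,0.1],[0.2,0,0,0,0,0,0.1],[0.2,0,0,0,0,0,0.1],[0.2,0,0,0,0,0,0.1],[0.2,0,0,0,0,0,0.1]])

```text
t: 52.5
eef_pos: [0.6046, 0.1789, 0.1496]
eef_rot: [-2.129, -2.309, 0.004]
contact_force: [-2.7, -0.2, 0.7]
width: 0.315
```

```bash
python3 -c "
from h import *
to(.6056,.1795,.149,1.605); print(np.round(st()['wrist_torque'],2))"
```

```text
t 52.5 pos [0.6046 0.1789 0.1496] yaw 1.6519 tilt [-0.0024 -0.0015] F [-2.7 -0.2  0.7] w 0.315
tool shift mm [0.5 1.  0.6] wz 0.0469 (shift as of before turn)
shift after turn [0.5 1.  0.6]
[-0.46  0.72  0.04]
```

Request:
arm_command(series=[[0.2,0,0,0,0,0,0.05],[0.2,0,0,0,0,0,0.05],[0.2,0,0,0,0,0,0.03],[0.2,0,0,0,0,0,0]])

```text
t: 53.0
eef_pos: [0.6051, 0.1792, 0.1495]
eef_rot: [-2.271, -2.17, 0.002]
contact_force: [-3.5, -1.6, -2.5]
width: 0.311
```

```bash
python3 -c "
from h import *
to(.6056,.1795,.149,1.605); print(np.round(st()['wrist_torque'],2))
d=cam('side'); u,v=257,197; cv2.imwrite('pics/m3.png',cv2.resize(d['color'][v-30:v+20,u-30:u+30],None,fx=13,fy=12,interpolation=cv2.INTER_CUBIC))"
```

```text
t 53.0 pos [0.6051 0.1792 0.1495] yaw 1.5254 tilt [-0.0014 -0.0008] F [-3.5 -1.6 -2.5] w 0.311
tool shift mm [0.4 0.5 0.5] wz -0.0796 (shift as of before turn)
shift after turn [0.3 0.6 0.5]
[-0.51  0.63  0.08]
```

View pics/m3.png

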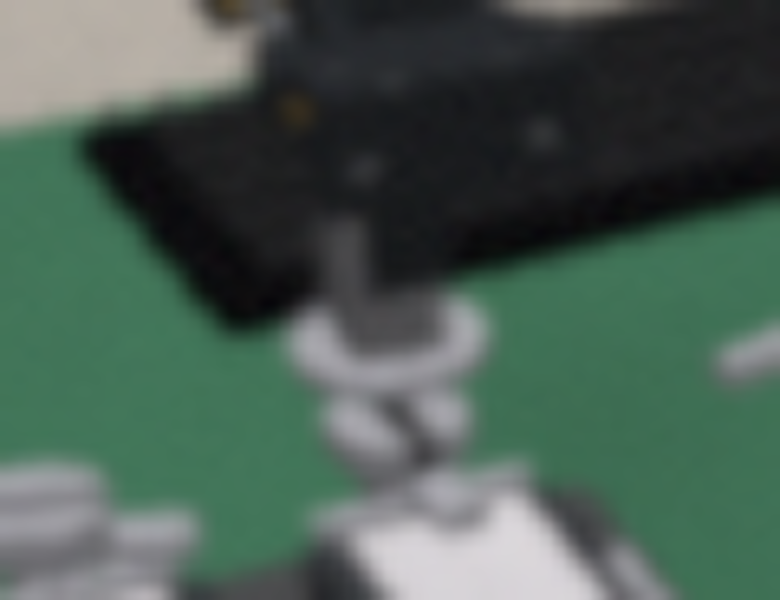

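Request:
arm_command(series=[[0.2,0,0,0,0,0,0.04],[0.2,0,0,0,0,0,0.03],[0.2,0,0,0,0,0,0]])

```text
t: 53.42
eef_pos: [0.6057, 0.1793, 0.1497]
eef_rot: [2.347, 2.088, -0.0]
contact_force: [-2.1, -1.7, -2.2]
width: 0.313
```

```bash
python3 -c "
from h import *
to(.6056,.1795,.149,1.605); print(np.round(st()['wrist_torque'],2))"
```

```text
t 53.42 pos [0.6057 0.1793 0.1497] yaw 1.4544 tilt [-0.     -0.0003] F [-2.1 -1.7 -2.2] w 0.313
tool shift mm [ 0.2 -0.1  0.7] wz -0.1506 (shift as of before turn)
shift after turn [ 0.2 -0.1  0.7]
[-0.5   0.53  0.07]
```

Request:
arm_command(series=[[0.2,0,0,0,0,0,0.03],[0.2,0,0,0,0,0,0.03],[0.2,0,0,0,0,0,0]])

```text
t: 53.8
eef_pos: [0.6056, 0.1794, 0.1497]
eef_rot: [2.408, 2.017, -0.0]
contact_force: [-1.6, -2.1, -3.8]
width: 0.313
```

```bash
python3 -c "
from h import *
to(.6056,.1795,.149,1.605); print(np.round(st()['wrist_torque'],2))
d=cam('side'); u,v=257,197; cv2.imwrite('pics/m4.png',cv2.resize(d['color'][v-30:v+20,u-30:u+30],None,fx=13,fy=12,interpolation=cv2.INTER_CUBIC))
print(onz(d,227+415/13,167+455/12,.0755).round(4))"
```

```text
t 53.8 pos [0.6056 0.1794 0.1497] yaw 1.3947 tilt [-0.0001 -0.0004] F [-1.6 -2.1 -3.8] w 0.313
tool shift mm [ 0.1 -0.1  0.7] wz -0.2103 (shift as of before turn)
shift after turn [ 0.1 -0.   0.7]
[-0.6   0.56  0.24]
[0.5808 0.1839 0.0755]
```

View pics/m4.png

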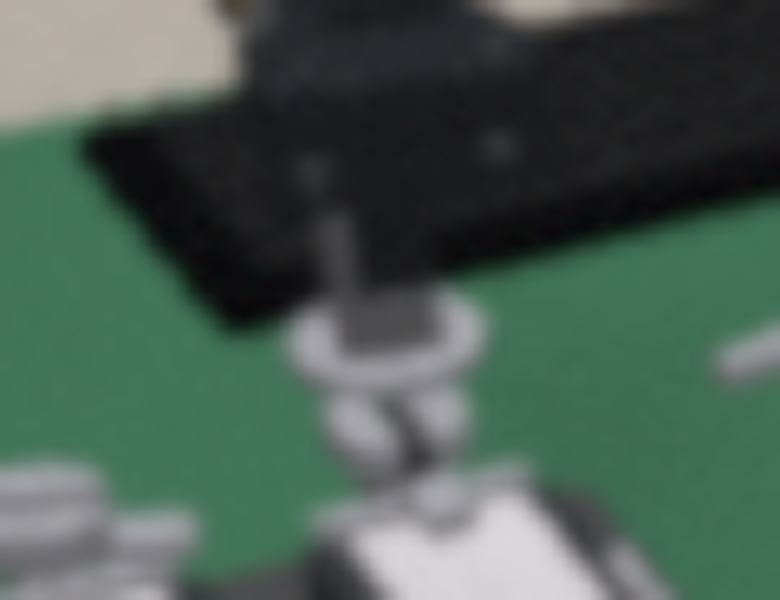

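Request:
arm_command(series=[[0.2,0,0,0,0,0,0.03],[0.2,0,0,0,0,0,0.02],[0.2,0,0,0,0,0,0]])

```text
t: 54.22
eef_pos: [0.6056, 0.1794, 0.1497]
eef_rot: [2.457, 1.957, -0.001]
contact_force: [-2.0, -2.0, -4.6]
width: 0.313
```

```bash
python3 -c "
from h import *
to(.6056,.1795,.149,1.605); print(np.round(st()['wrist_torque'],2))"
```

```text
t 54.23 pos [0.6056 0.1794 0.1497] yaw 1.345 tilt [-0.0002 -0.0003] F [-2.  -2.  -4.6] w 0.313
tool shift mm [ 0.1 -0.   0.7] wz -0.2600 (shift as of before turn)
shift after turn [0.1 0.  0.7]
[-0.68  0.59  0.66]
```

Request:
arm_command(series=[[0.2,0,0,0,0,0,-0.06],[0.2,0,0,0,0,0,-0.06],[0.2,0,0,0,0,0,-0.05],[0.2,0,0,0,0,0,0]])

```text
t: 54.72
eef_pos: [0.6071, 0.18, 0.1507]
eef_rot: [2.284, 2.156, 0.005]
contact_force: [1.4, -1.0, -1.6]
width: 0.312
```

```bash
python3 -c "
from h import *
to(.6056,.1795,.149,1.605); print(np.round(st()['wrist_torque'],2))"
```

```text
t 54.73 pos [0.6071 0.18   0.1507] yaw 1.5132 tilt [0.0029 0.0018] F [ 1.4 -1.  -1.6] w 0.312
tool shift mm [-0.6 -1.5  1.6] wz -0.0918 (shift as of before turn)
shift after turn [-0.5 -1.5  1.7]
[-0.26 -0.19  0.05]
```

Request:
arm_command(series=[[0.2,0,0,-3,0,0,0],[0.2,0,0,-5,0,0,0],[0.2,0,0,-10,0,0,0],[0.2,0,0,-20,0,0,0],[0.2,0,0,-20,0,0,0],[0.2,0,0,0,0,0,0]])

```text
t: 55.48
eef_pos: [0.6071, 0.1801, 0.2106]
eef_rot: [2.281, 2.157, 0.007]
contact_force: [-0.1, -0.5, -2.2]
width: 0.311
```

```bash
python3 -c "
from h import *
to(.6023,.28,.185,2.808); print(np.round(st()['wrist_torque'],2))
d=cam('side'); u,v=257,197; cv2.imwrite('pics/m5.png',cv2.resize(d['color'][v-45:v+20,u-40:u+30],None,fx=11,fy=9,interpolation=cv2.INTER_CUBIC))"
```

```text
t 55.48 pos [0.6071 0.1801 0.2106] yaw 1.5147 tilt [0.0045 0.0015] F [-0.1 -0.5 -2.2] w 0.311
tool shift mm [ 99.4 -10.5  25.7] wz -1.2933 (shift as of before turn)
shift after turn [37.3 92.8 25.6]
[ 0.02 -0.12  0.02]
```

View pics/m5.png

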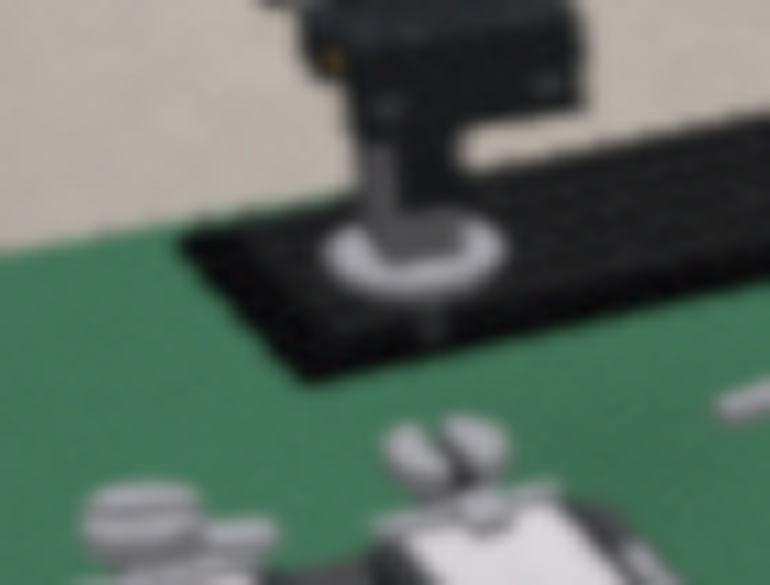

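Request:
arm_command(series=[[0.2,0,0,0,0,0,-0.16],[0.2,0,0,0,0,0,-0.16],[0.2,0,0,0,0,0,-0.16],[0.2,0,0,0,0,0,-0.16],[0.2,0,0,0,0,0,-0.16],[0.2,0,0,0,0,0,-0.16],[0.2,0,0,0,0,0,-0.16],[0.2,0,0,0,0,0,-0.17]])

```text
t: 56.52
eef_pos: [0.6053, 0.1791, 0.207]
eef_rot: [-0.518, -3.097, 0.001]
contact_force: [0.4, 0.2, -2.5]
width: 0.313
```

Request:
arm_command(series=[[0.2,7,20,0,0,0,0],[0.2,12,30,0,0,0,0],[0.2,12,28,10,0,0,0],[0.2,6,15,10,0,0,0],[0.2,0,0,5,0,0,0],[0.2,0,0,0,0,0,0]])

```text
t: 57.28
eef_pos: [0.6017, 0.2779, 0.182]
eef_rot: [-0.53, -3.096, 0.003]
contact_force: [-0.5, -0.7, -1.7]
width: 0.313
```

```bash
python3 -c "
from h import *
to(.6024,.2796,.185,2.808); print(np.round(st()['wrist_torque'],2))
d=cam('side'); u,v=map(int,proj(d,[.6016,.28,.09])); print(u,v); cv2.imwrite('pics/m6.png',cv2.resize(d['color'][v-30:v+20,u-30:u+30],None,fx=13,fy=12,interpolation=cv2.INTER_CUBIC))
c=cam('top'); cv2.imwrite('pics/m6t.png',cv2.resize(c['color'][165:200,195:290],None,fx=8,fy=8,interpolation=cv2.INTER_CUBIC))"
```

```text
t 57.27 pos [0.6017 0.2779 0.182 ] yaw 2.8028 tilt [-0.0008 -0.0018] F [-0.5 -0.7 -1.7] w 0.313
tool shift mm [-0.1  1.8 -3. ] wz -0.0052 (shift as of before turn)
shift after turn [-0.1  1.8 -3. ]
[-0.   -0.16 -0.04]
229 205
```

View pics/m6.png

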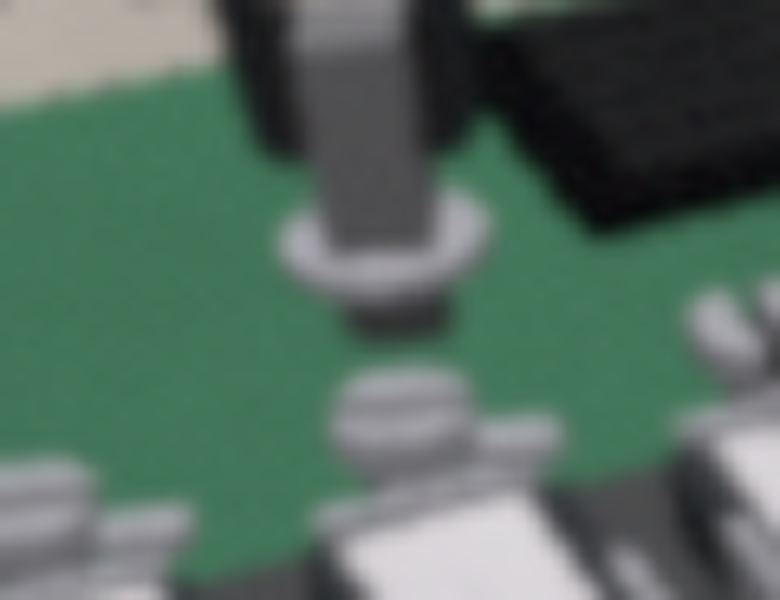

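View pics/m6t.png

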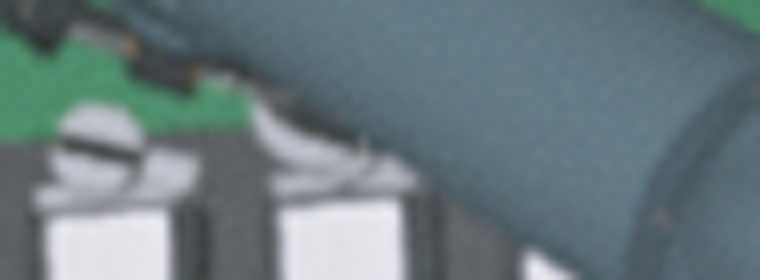

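Request:
arm_command(series=[[0.2,0,1,8,0,0,0],[0.2,0,0.5,7,0,0,0],[0.2,0,0,5,0,0,0],[0.2,0,0,2,0,0,0],[0.2,0,0,0,0,0,0]])

```text
t: 58.0
eef_pos: [0.6019, 0.2809, 0.1607]
eef_rot: [-0.526, -3.097, 0.0]
contact_force: [0.0, 0.5, -2.5]
width: 0.314
```

```bash
python3 -c "
from h import *
to(.6024,.2796,.1497,2.808)"
```

```text
t 58.0 pos [0.6019 0.2809 0.1607] yaw 2.8048 tilt [-0.0003 -0.    ] F [ 0.   0.5 -2.5] w 0.314
tool shift mm [-0.9 -1.  11. ] wz -0.0032 (shift as of before turn)
shift after turn [-0.9 -1.1 11. ]
```

Request:
arm_command(series=[[0.2,-0.7,-1,0,0,0,0],[0.2,0,0,2,0,0,0],[0.2,0,0,2,0,0,0],[0.2,0,0,1,0,0,0],[0.2,0,0,0,0,0,0]])

```text
t: 58.62
eef_pos: [0.6023, 0.2797, 0.1557]
eef_rot: [-0.526, -3.097, 0.0]
contact_force: [0.1, -0.1, -2.4]
width: 0.312
```

Request:
arm_command(series=[[0.2,0,0,2,0,0,0],[0.2,0,0,2,0,0,0],[0.2,0,0,2,0,0,0],[0.2,0,0,0,0,0,0]])

```text
t: 59.12
eef_pos: [0.6022, 0.2796, 0.1496]
eef_rot: [-0.526, -3.097, 0.0]
contact_force: [0.4, -0.7, -1.6]
width: 0.313
```

```bash
python3 -c "
from h import *
to(.6024,.2796,.1497,2.808);print(np.round(st()['wrist_torque'],2))
d=cam('side'); u,v=229,205; cv2.imwrite('pics/m7.png',cv2.resize(d['color'][v-30:v+20,u-30:u+30],None,fx=13,fy=12,interpolation=cv2.INTER_CUBIC))"
```

```text
t 59.12 pos [0.6022 0.2796 0.1496] yaw 2.8049 tilt [-0.0004 -0.0002] F [ 0.4 -0.7 -1.6] w 0.313
tool shift mm [-0.2  0.  -0.1] wz -0.0031 (shift as of before turn)
shift after turn [-0.2  0.  -0.1]
[ 0.02 -0.16  0.  ]
```

View pics/m7.png

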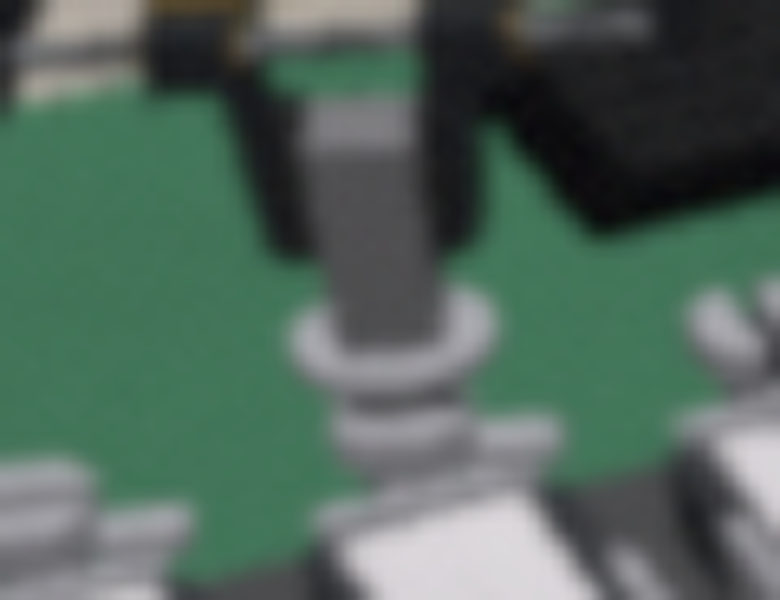

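Request:
arm_command(series=[[0.2,0,0,0,0,0,0.06],[0.2,0,0,0,0,0,0.1],[0.2,0,0,0,0,0,0.1],[0.2,0,0,0,0,0,0.1],[0.2,0,0,0,0,0,0.1],[0.2,0,0,0,0,0,0.1],[0.2,0,0,0,0,0,0.1],[0.2,0,0,0,0,0,0.1]])

```text
t: 60.18
eef_pos: [0.6021, 0.2787, 0.1497]
eef_rot: [1.642, 2.678, -0.003]
contact_force: [-0.8, -2.7, -0.8]
width: 0.308
```

Request:
arm_command(series=[[0.2,0,0,0,0,0,0.1],[0.2,0,0,0,0,0,0.1],[0.2,0,0,0,0,0,0.1],[0.2,0,0,0,0,0,0.1],[0.2,0,0,0,0,0,0.1],[0.2,0,0,0,0,0,0.06],[0.2,0,0,0,0,0,0.04],[0.2,0,0,0,0,0,0]])

```text
t: 61.18
eef_pos: [0.6018, 0.2793, 0.1495]
eef_rot: [-2.356, -2.078, 0.002]
contact_force: [-3.0, -2.2, -1.8]
width: 0.314
```

```bash
python3 -c "
from h import *
to(.6024,.2796,.1497,1.605);print(np.round(st()['wrist_torque'],2))
d=cam('side'); u,v=229,205; cv2.imwrite('pics/m8.png',cv2.resize(d['color'][v-30:v+20,u-30:u+30],None,fx=13,fy=12,interpolation=cv2.INTER_CUBIC))"
```

```text
t 61.17 pos [0.6018 0.2793 0.1495] yaw 1.4453 tilt [-0.0012 -0.001 ] F [-3.  -2.2 -1.8] w 0.314
tool shift mm [ 0.4  0.6 -0.2] wz -0.1597 (shift as of before turn)
shift after turn [ 0.3  0.6 -0.2]
[-0.51  0.55  0.02]
```

View pics/m8.png

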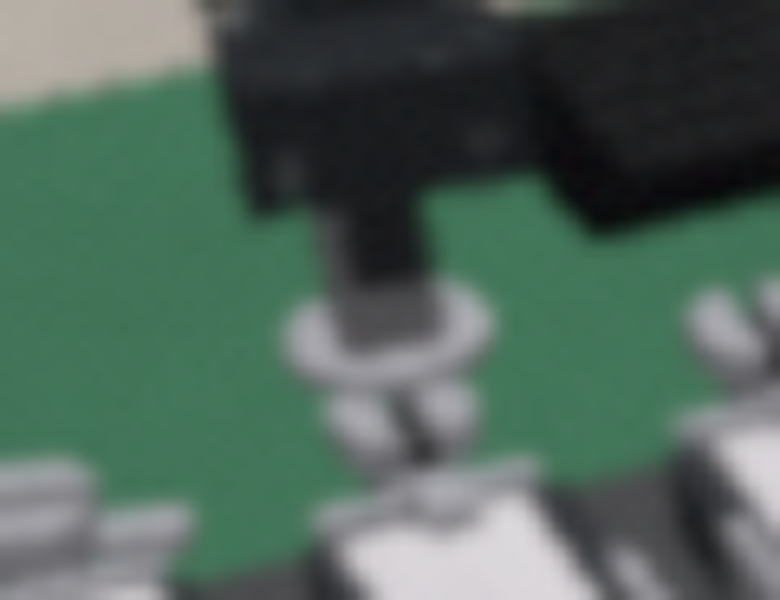

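Request:
arm_command(series=[[0.2,0,0,0,0,0,0.03],[0.2,0,0,0,0,0,0.03],[0.2,0,0,0,0,0,0.03],[0.2,0,0,0,0,0,0]])

```text
t: 61.72
eef_pos: [0.6019, 0.2795, 0.1495]
eef_rot: [2.447, 1.969, -0.002]
contact_force: [-4.9, -3.0, -2.7]
width: 0.315
```

```bash
python3 -c "
from h import *
to(.6024,.2796,.1497,1.605);print(np.round(st()['wrist_torque'],2))"
```

```text
t 61.73 pos [0.6019 0.2795 0.1495] yaw 1.3551 tilt [-0.0008 -0.0009] F [-4.9 -3.  -2.7] w 0.315
tool shift mm [ 0.2  0.5 -0.2] wz -0.2499 (shift as of before turn)
shift after turn [ 0.1  0.5 -0.2]
[-0.83  1.03  0.6 ]
```

Request:
arm_command(series=[[0.2,0,0,0,0,0,0.02],[0.2,0,0,0,0,0,0],[0.2,0,0,0,0,0,-0.06],[0.2,0,0,0,0,0,-0.06],[0.2,0,0,0,0,0,-0.07],[0.2,0,0,0,0,0,0]])

```text
t: 62.48
eef_pos: [0.6038, 0.2801, 0.1505]
eef_rot: [2.274, 2.167, 0.005]
contact_force: [-0.7, -0.9, -2.5]
width: 0.315
```

Request:
arm_command(series=[[0.2,0,0,-3,0,0,0],[0.2,0,0,-5,0,0,0],[0.2,0,0,-10,0,0,0],[0.2,0,0,-15,0,0,0],[0.2,0,0,-10,0,0,0],[0.2,0,0,0,0,0,0]])

```text
t: 63.22
eef_pos: [0.603, 0.2801, 0.1943]
eef_rot: [2.272, 2.169, 0.004]
contact_force: [0.1, 0.3, -1.8]
width: 0.317
```

```bash
python3 -c "
from h import *
to(.6024,.2796,.1497,2.88);print(np.round(st()['wrist_torque'],2))
d=cam('side'); u,v=229,205; cv2.imwrite('pics/m9.png',cv2.resize(d['color'][v-45:v+20,u-40:u+40],None,fx=9.5,fy=9,interpolation=cv2.INTER_CUBIC))"
```

```text
t 63.23 pos [0.603  0.2801 0.1943] yaw 1.5247 tilt [0.0021 0.0011] F [ 0.1  0.3 -1.8] w 0.317
tool shift mm [-0.6 -0.6 44.6] wz -1.3553 (shift as of before turn)
shift after turn [ 0.4 -0.6 44.6]
[-0.08 -0.1   0.02]
```

View pics/m9.png

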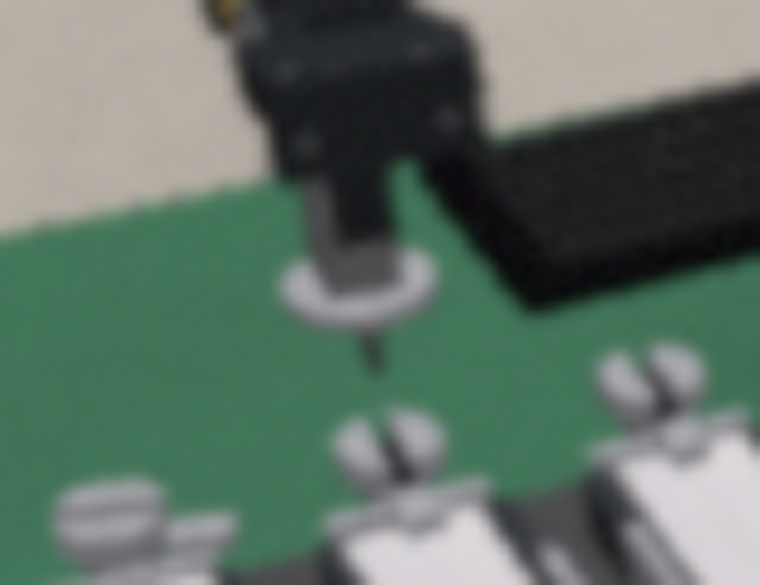

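Request:
arm_command(series=[[0.2,0,0,0,0,0,-0.169],[0.2,0,0,0,0,0,-0.17],[0.2,0,0,0,0,0,-0.17],[0.2,0,0,0,0,0,-0.17],[0.2,0,0,0,0,0,-0.17],[0.2,0,0,0,0,0,-0.17],[0.2,0,0,0,0,0,-0.17],[0.2,0,0,0,0,0,-0.166]])

```text
t: 64.28
eef_pos: [0.6021, 0.2793, 0.1921]
eef_rot: [-0.402, -3.115, 0.001]
contact_force: [0.1, 0.0, -2.0]
width: 0.314
```

```bash
python3 -c "
from h import *
to(.599,.3796,.185,2.88)"
```

```text
t 64.28 pos [0.6021 0.2793 0.1921] yaw 2.8851 tilt [-0.001  -0.0006] F [ 0.1  0.  -2. ] w 0.314
tool shift mm [28.4 96.2  7. ] wz 0.0051 (shift as of before turn)
shift after turn [28.9 96.1  7.1]
```

Request:
arm_command(series=[[0.2,6,20,0,0,0,0],[0.2,9,30,0,0,0,0],[0.2,9,28,4,0,0,0],[0.2,4,17,4,0,0,0],[0.2,0,0,0,0,0,0],[0.2,0,0,0,0,0,0]])

```text
t: 65.03
eef_pos: [0.6004, 0.3775, 0.1846]
eef_rot: [0.413, 3.114, -0.002]
contact_force: [0.7, -0.3, -2.5]
width: 0.311
```

```bash
python3 -c "
from h import *
to(.599,.3796,.1497,2.88)
d=cam('side'); u,v=map(int,proj(d,[.598,.38,.09])); print(u,v); cv2.imwrite('pics/n1.png',cv2.resize(d['color'][v-30:v+20,u-30:u+30],None,fx=13,fy=12,interpolation=cv2.INTER_CUBIC))"
```

```text
t 65.03 pos [0.6004 0.3775 0.1846] yaw 2.878 tilt [ 0.0001 -0.0013] F [ 0.7 -0.3 -2.5] w 0.311
tool shift mm [ 1.9  1.7 34.9] wz -0.0020 (shift as of before turn)
shift after turn [ 1.9  1.6 34.9]
200 213
```

View pics/n1.png

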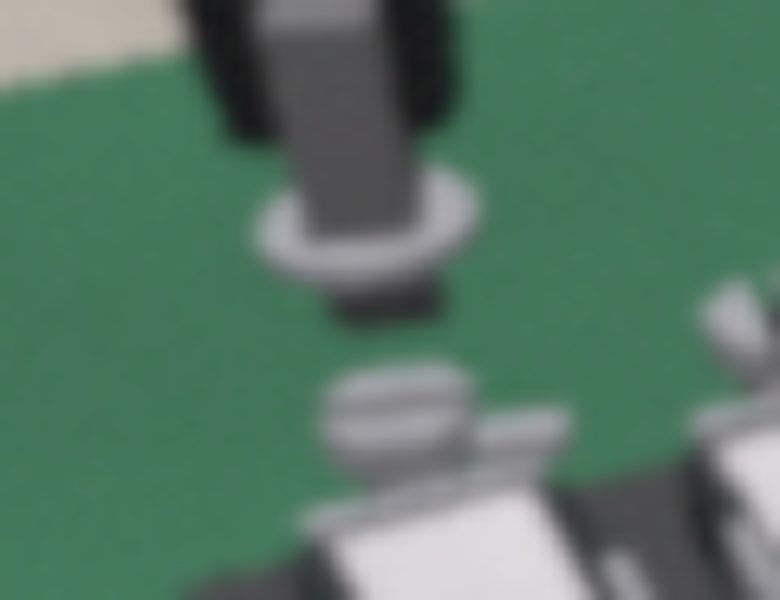

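Request:
arm_command(series=[[0.2,1.5,1,8,0,0,0],[0.2,0,0,8,0,0,0],[0.2,0,0,6,0,0,0],[0.2,0,0,2,0,0,0],[0.2,0,0,0,0,0,0]])

```text
t: 65.7
eef_pos: [0.5986, 0.3801, 0.1607]
eef_rot: [-0.41, -3.115, 0.0]
contact_force: [-0.3, 0.1, -2.9]
width: 0.313
```

```bash
python3 -c "
from h import *
to(.599,.3796,.1497,2.88)"
```

```text
t 65.7 pos [0.5986 0.3801 0.1607] yaw 2.8799 tilt [-0.0002 -0.    ] F [-0.3  0.1 -2.9] w 0.313
tool shift mm [-0.5 -0.4 11. ] wz -0.0001 (shift as of before turn)
shift after turn [-0.5 -0.4 11. ]
```

Request:
arm_command(series=[[0.2,-0.4,0,2,0,0,0],[0.2,0,0,2,0,0,0],[0.2,0,0,1,0,0,0],[0.2,0,0,0,0,0,0]])

```text
t: 66.2
eef_pos: [0.599, 0.3799, 0.1557]
eef_rot: [-0.41, -3.115, 0.0]
contact_force: [-0.7, -1.0, -2.0]
width: 0.315
```

Request:
arm_command(series=[[0.2,0,0,2,0,0,0],[0.2,0,0,2,0,0,0],[0.2,0,0,2,0,0,0],[0.2,0,0,0,0,0,0]])

```text
t: 66.7
eef_pos: [0.599, 0.3798, 0.1495]
eef_rot: [-0.41, -3.114, 0.0]
contact_force: [-0.2, 0.7, -1.3]
width: 0.313
```

```bash
python3 -c "
from h import *
to(.599,.3796,.1497,2.88);print(np.round(st()['wrist_torque'],2))
d=cam('side'); u,v=200,213; cv2.imwrite('pics/n2.png',cv2.resize(d['color'][v-30:v+20,u-30:u+30],None,fx=13,fy=12,interpolation=cv2.INTER_CUBIC))"
```

```text
t 66.7 pos [0.599  0.3798 0.1495] yaw 2.8798 tilt [-0.0004 -0.0003] F [-0.2  0.7 -1.3] w 0.313
tool shift mm [-0.1 -0.2 -0.2] wz -0.0002 (shift as of before turn)
shift after turn [-0.1 -0.2 -0.2]
[ 0.03 -0.14  0.  ]
```

View pics/n2.png

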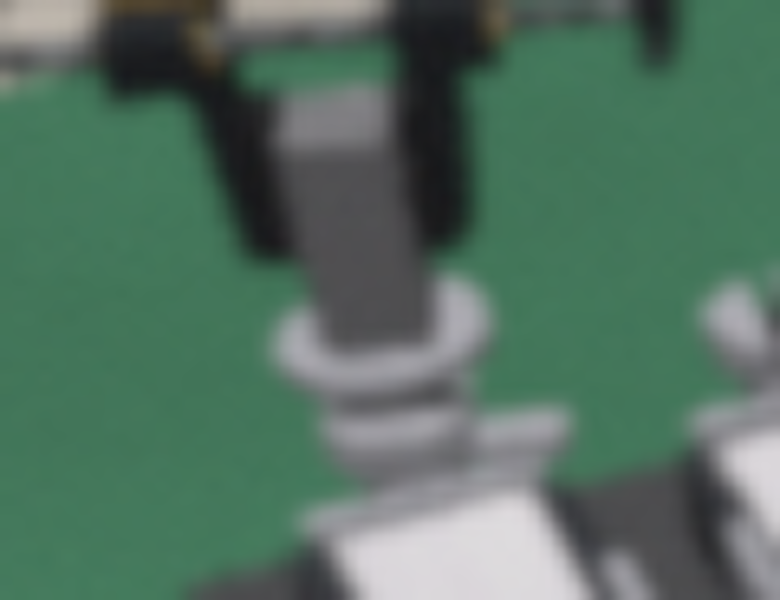

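The blade sits in slot 3. Turning it now.

Request:
arm_command(series=[[0.2,0,0,0,0,0,0.06],[0.2,0,0,0,0,0,0.1],[0.2,0,0,0,0,0,0.1],[0.2,0,0,0,0,0,0.1],[0.2,0,0,0,0,0,0.1],[0.2,0,0,0,0,0,0.1],[0.2,0,0,0,0,0,0.1],[0.2,0,0,0,0,0,0.1]])

```text
t: 67.75
eef_pos: [0.5991, 0.3788, 0.1497]
eef_rot: [1.54, 2.737, -0.003]
contact_force: [-0.8, -2.9, -1.3]
width: 0.312
```

Request:
arm_command(series=[[0.2,0,0,0,0,0,0.1],[0.2,0,0,0,0,0,0.1],[0.2,0,0,0,0,0,0.1],[0.2,0,0,0,0,0,0.1],[0.2,0,0,0,0,0,0.1],[0.2,0,0,0,0,0,0.1],[0.2,0,0,0,0,0,0.08],[0.2,0,0,0,0,0,0]])

```text
t: 68.75
eef_pos: [0.5983, 0.3794, 0.1496]
eef_rot: [2.361, 2.072, -0.003]
contact_force: [-1.7, -1.8, -1.6]
width: 0.312
```

```bash
python3 -c "
from h import *
to(.599,.3796,.1497,1.605);print(np.round(st()['wrist_torque'],2))
d=cam('side'); u,v=200,213; cv2.imwrite('pics/n3.png',cv2.resize(d['color'][v-30:v+20,u-30:u+30],None,fx=13,fy=12,interpolation=cv2.INTER_CUBIC))"
```

```text
t 68.75 pos [0.5983 0.3794 0.1496] yaw 1.441 tilt [-0.0013 -0.0017] F [-1.7 -1.8 -1.6] w 0.312
tool shift mm [ 0.2  0.6 -0.1] wz -0.1640 (shift as of before turn)
shift after turn [ 0.1  0.7 -0.1]
[-0.63  0.35  0.02]
```

View pics/n3.png

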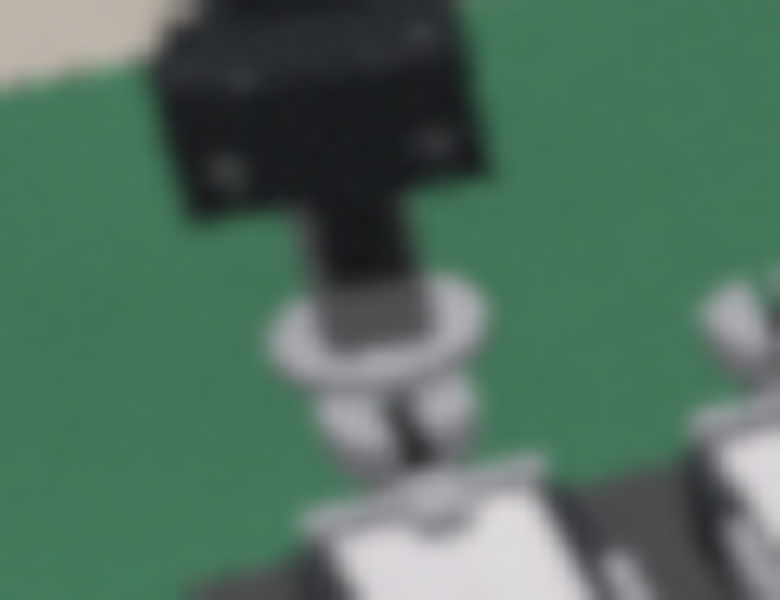

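Request:
arm_command(series=[[0.2,0,0,0,0,0,0.03],[0.2,0,0,0,0,0,0.03],[0.2,0,0,0,0,0,0.03],[0.2,0,0,0,0,0,0]])

```text
t: 69.3
eef_pos: [0.5986, 0.3796, 0.1495]
eef_rot: [2.453, 1.963, -0.002]
contact_force: [-3.1, -4.2, -2.1]
width: 0.315
```

```bash
python3 -c "
from h import *
to(.599,.3796,.1497,1.605);print(np.round(st()['wrist_torque'],2))"
```

```text
t 69.3 pos [0.5986 0.3796 0.1495] yaw 1.3498 tilt [-0.001  -0.0013] F [-3.1 -4.2 -2.1] w 0.315
tool shift mm [ 0.1  0.4 -0.2] wz -0.2552 (shift as of before turn)
shift after turn [ 0.   0.4 -0.2]
[-1.1   0.89  0.65]
```

Torque is 0.65, so the screw is at its end stop. I'll back off and lift.

Request:
arm_command(series=[[0.2,0,0,0,0,0,0.02],[0.2,0,0,0,0,0,0],[0.2,0,0,0,0,0,-0.06],[0.2,0,0,0,0,0,-0.06],[0.2,0,0,0,0,0,-0.07],[0.2,0,0,0,0,0,0]])

```text
t: 70.05
eef_pos: [0.5999, 0.3802, 0.1501]
eef_rot: [2.279, 2.162, 0.003]
contact_force: [0.1, -2.4, -2.0]
width: 0.313
```

Request:
arm_command(series=[[0.2,0,0,-3,0,0,0],[0.2,0,0,-5,0,0,0],[0.2,0,0,-10,0,0,0],[0.2,0,0,-20,0,0,0],[0.2,0,0,-30,0,0,0],[0.2,0,0,-30,0,0,0],[0.2,0,0,0,0,0,0]])

```text
t: 70.92
eef_pos: [0.6005, 0.3815, 0.252]
eef_rot: [2.277, 2.163, 0.011]
contact_force: [-0.0, 0.7, -2.1]
width: 0.316
```

```bash
python3 -c "
from h import *
to(.5163,-.0098,.25,1.8525);print(np.round(st()['wrist_torque'],2), np.round(st()['q'],2))
d=cam('side'); cv2.imwrite('pics/n4.png',cv2.resize(d['color'][150:270,170:310],None,fx=5.6,fy=5,interpolation=cv2.INTER_CUBIC))"
```

```text
t 70.92 pos [0.6005 0.3815 0.252 ] yaw 1.5197 tilt [0.0055 0.0043] F [-0.   0.7 -2.1] w 0.316
tool shift mm [-3.95e+02 -6.41e+01 -1.00e-01] wz -0.3328 (shift as of before turn)
shift after turn [-352.4 -189.6    2. ]
[-0.06 -0.11  0.06] [-0.37  0.69 -0.44  1.34  0.3   1.17 -0.88]
```

View pics/n4.png

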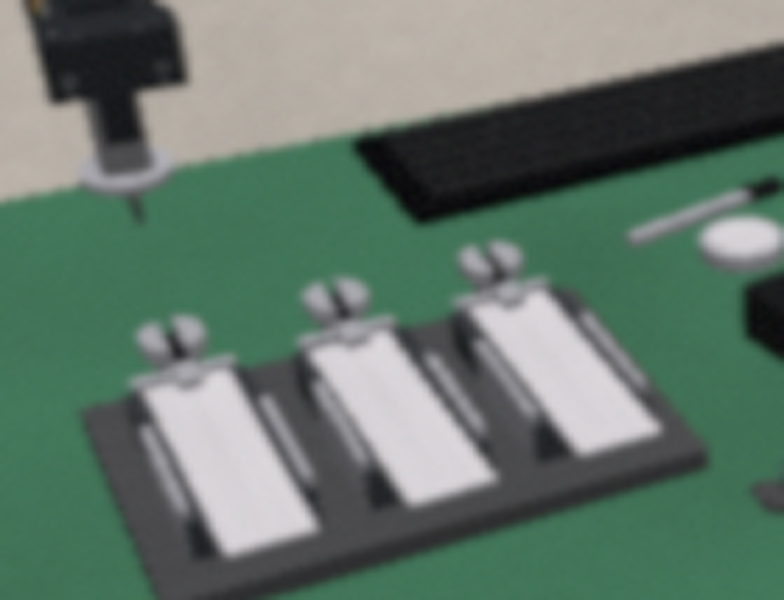

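Request:
arm_command(series=[[0.2,0,0,0,0,0,-0.1665],[0.2,0,0,0,0,0,-0.1665],[0.2,-20,-11,0,0,0,0],[0.2,-40,-22,0,0,0,0],[0.2,-50,-27,0,0,0,0],[0.2,-50,-27,0,0,0,0],[0.2,-50,-27,0,0,0,0],[0.2,-50,-27,0,0,0,0]])

```text
t: 71.97
eef_pos: [0.5347, 0.0889, 0.2467]
eef_rot: [-1.887, -2.511, 0.002]
contact_force: [0.8, 0.7, -2.1]
width: 0.314
```

Request:
arm_command(series=[[0.2,-40,-22,0,0,0,0],[0.2,-30,-16,0,0,0,0],[0.2,-18,-9,0,0,0,0],[0.2,0,0,10,0,0,0],[0.2,0,0,20,0,0,0],[0.2,0,0,15,0,0,0],[0.2,0,0,0,0,0,0],[0.2,0,0,0,0,0,0]])

```text
t: 72.97
eef_pos: [0.5156, -0.006, 0.203]
eef_rot: [1.886, 2.512, 0.001]
contact_force: [-0.0, 0.0, -1.7]
width: 0.311
```

```bash
python3 -c "
from h import *
to(.5163,-.0098,.19,1.8525)
d=cam('side'); cv2.imwrite('pics/n5.png',cv2.resize(d['color'][110:220,260:390],None,fx=6,fy=5.45,interpolation=cv2.INTER_CUBIC))
c=cam('top'); cv2.imwrite('pics/n5t.png',cv2.resize(c['color'][165:250,190:300],None,fx=7,fy=7,interpolation=cv2.INTER_CUBIC))
from slot import slot"
```

```text
t 72.97 pos [ 0.5156 -0.006   0.203 ] yaw 1.8535 tilt [0.0003 0.0003] F [-0.   0.  -1.7] w 0.311
tool shift mm [-3.8 -0.4 13. ] wz 0.0010 (shift as of before turn)
shift after turn [-3.8 -0.4 13. ]
```

View pics/n5.png

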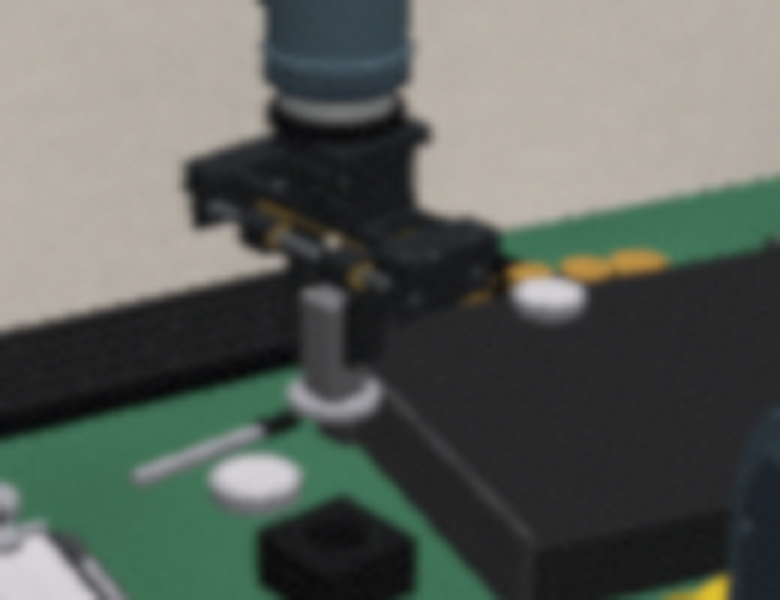

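View pics/n5t.png

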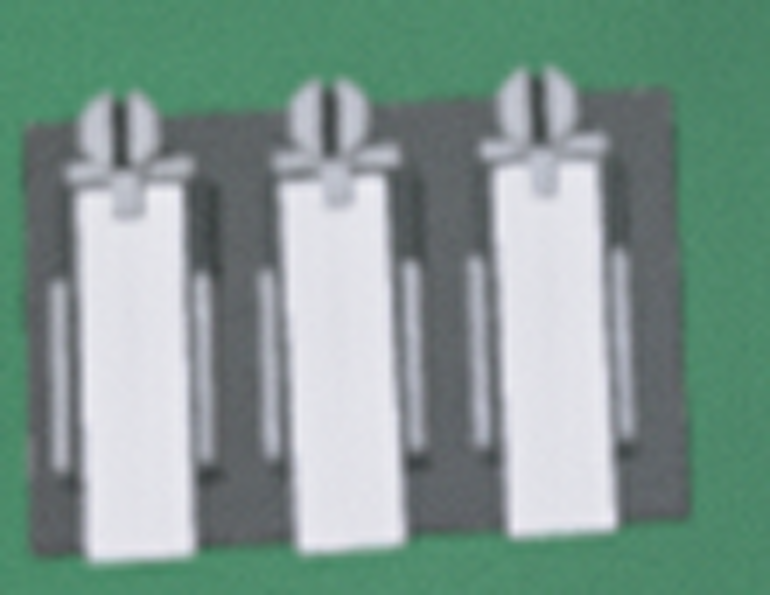

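Request:
arm_command(series=[[0.2,-3.8,0,10,0,0,0],[0.2,0,0,20,0,0,0],[0.2,0,0,20,0,0,0],[0.2,0,0,10,0,0,0],[0.2,0,0,4,0,0,0],[0.2,0,0,0,0,0,0]])

```text
t: 73.82
eef_pos: [0.5166, -0.0103, 0.139]
eef_rot: [1.887, 2.511, 0.0]
contact_force: [-0.4, -0.3, -1.1]
width: 0.315
```

```bash
python3 -c "
from h import *
to(.5160,-.0098,.0983,1.8525)
d=cam('side'); cv2.imwrite('pics/n6.png',cv2.resize(d['color'][130:230,260:390],None,fx=6,fy=6,interpolation=cv2.INTER_CUBIC))"
```

```text
t 73.83 pos [ 0.5166 -0.0103  0.139 ] yaw 1.8528 tilt [0.0003 0.    ] F [-0.4 -0.3 -1.1] w 0.315
tool shift mm [ 0.6 -0.5 40.7] wz 0.0003 (shift as of before turn)
shift after turn [ 0.6 -0.5 40.7]
```

View pics/n6.png

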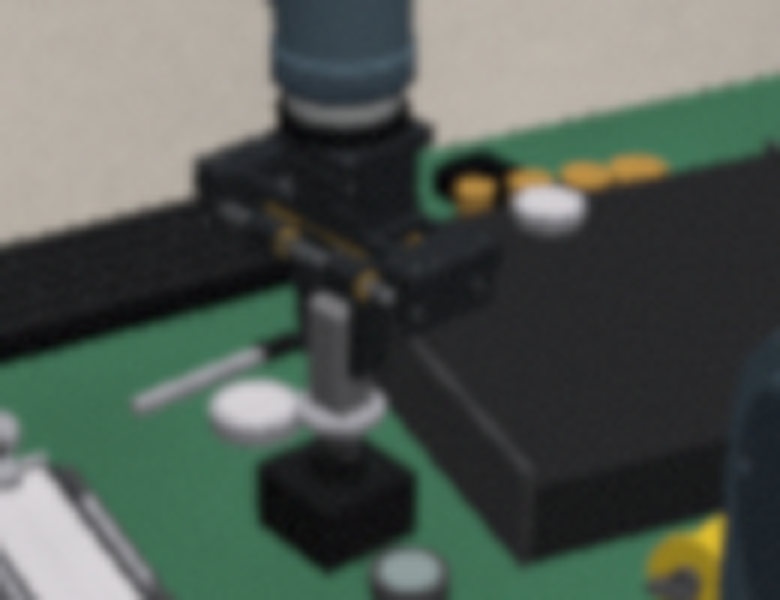

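Request:
arm_command(series=[[0.2,0.5,-0.5,6,0,0,0],[0.2,0,0,6,0,0,0],[0.2,0,0,4,0,0,0],[0.2,0,0,0,0,0,0]])

```text
t: 74.38
eef_pos: [0.5155, -0.0099, 0.1224]
eef_rot: [-1.887, -2.511, 0.001]
contact_force: [-0.1, 0.2, -2.9]
width: 0.315
```

Request:
arm_command(series=[[0.2,0,0,6,0,0,0],[0.2,0,0,6,0,0,0],[0.2,0,0,6,0,0,0],[0.2,0,0,3,0,0,0],[0.2,0,0,0,0,0,0]])

```text
t: 75.0
eef_pos: [0.5156, -0.0099, 0.1016]
eef_rot: [-1.887, -2.511, 0.0]
contact_force: [-0.6, 0.5, -2.6]
width: 0.309
```

Request:
arm_command(series=[[0.2,0,0,1.5,0,0,0],[0.2,0,0,1,0,0,0],[0.2,0,0,0,0,0,0]])

```text
t: 75.38
eef_pos: [0.5158, -0.0099, 0.0993]
eef_rot: [1.887, 2.512, 0.0]
contact_force: [0.3, 0.1, -2.1]
width: 0.315
```

Request:
arm_command(series=[[0.2,0,0,1,0,0,0],[0.2,0,0,0,0,0,0]])

```text
t: 75.62
eef_pos: [0.5158, -0.0099, 0.0983]
eef_rot: [1.887, 2.512, 0.0]
contact_force: [-0.8, -1.2, -1.5]
width: 0.31
```

Request:
arm_command(series=[[0.2,0,0,0.7,0,0,0],[0.2,0,0,0,0,0,0]])

```text
t: 75.88
eef_pos: [0.5158, -0.0099, 0.0982]
eef_rot: [1.887, 2.511, -0.001]
contact_force: [-0.9, -0.3, 5.5]
width: 0.313
```

Request:
arm_command(series=[[0.36,0,0,0,0,0,0],[0.45,0,0,0,0,0,0],[0.6,0,0,0,0,0,0],[0.6,0,0,0,0,0,0],[0.6,0,0,-10,0,0,0],[0.6,0,0,-25,0,0,0],[0.6,0,0,-40,0,0,0],[0.6,0,0,-40,0,0,0]])

```text
t: 76.88
eef_pos: [0.5156, -0.0098, 0.2143]
eef_rot: [-1.887, -2.512, -0.0]
contact_force: [0.8, 0.5, -0.5]
width: 0.599
```

Request:
arm_command(series=[[0.6,-20,0,-20,0,0,0],[0.6,-50,0,0,0,0,0],[0.6,-55,0,0,0,0,0],[0.6,-55,0,0,0,0,0],[0.6,-30,0,0,0,0,0],[0.6,0,0,0,0,0,0]])

```text
t: 77.62
eef_pos: [0.5741, -0.2146, 0.2329]
eef_rot: [1.892, 2.507, -0.001]
contact_force: [-0.3, -0.5, -0.4]
width: 0.597
```

```bash
python3 -c "
from h import *
from slot import slot
c=cam('top'); d=cam('side')
cv2.imwrite('pics/z1.png',cv2.resize(c['color'][130:290,180:460],None,fx=2.8,fy=2.8,interpolation=cv2.INTER_CUBIC))
cv2.imwrite('pics/z2.png',cv2.resize(d['color'][140:280,170:390],None,fx=3.6,fy=3.6,interpolation=cv2.INTER_CUBIC))
to(.5,0,.2); show(c,z=.053,box=(190,165,300,260),mn=100,th=175)
g=c['color'].min(2).astype(float)
# slot dir after: row-wise darkest column near head
for n,B in {'1':(.491,.176),'2':(.4876,.2761),'3':(.4843,.3761)}.items():
    a=.0345;P=np.array([B[0]+.114*np.cos(a),B[1]+.114*np.sin(a),.0755]);u,v=proj(c,P);W=[]
    for r in range(int(round(v))-4,int(round(v))+4):
        cols=np.arange(int(round(u))-3,int(round(u))+4); w=np.clip(165-g[r,cols],0,None)**2; W.append(onz(c,(w*cols).sum()/w.sum(),r,.0755)[:2])
    W=np.array(W);k=np.polyfit(W[:,0],W[:,1],1); print(n,'slot yaw',np.arctan(k[0]).round(3),'screw angle',round(1.35+a-np.arctan(k[0]),3))
"
```

```text
t 77.72 pos [ 0.5742 -0.2106  0.2329] yaw 1.8534 tilt [0.0001 0.0009] F [-0.   0.9  1.3] w 0.598
tool shift mm [222.9 -12.5  33.1] 
px [268.7 214.1] cen [0.4922 0.175 ] yaw 0.042 L,W 0.1811 0.0493 near [0.4023 0.1712]
px [238.3 216.4] cen [0.4871 0.2767] yaw 0.0541 L,W 0.1814 0.0495 near [0.3972 0.2718]
px [208.7 217.8] cen [0.485  0.3757] yaw 0.0422 L,W 0.1814 0.0497 near [0.395  0.3719]
1 slot yaw 0.053 screw angle 1.332
2 slot yaw 0.023 screw angle 1.362
3 slot yaw 0.05 screw angle 1.335
```

View pics/z1.png

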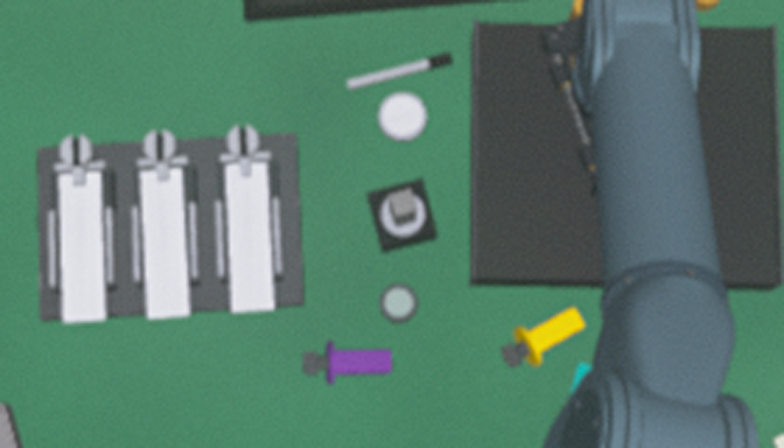

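View pics/z2.png

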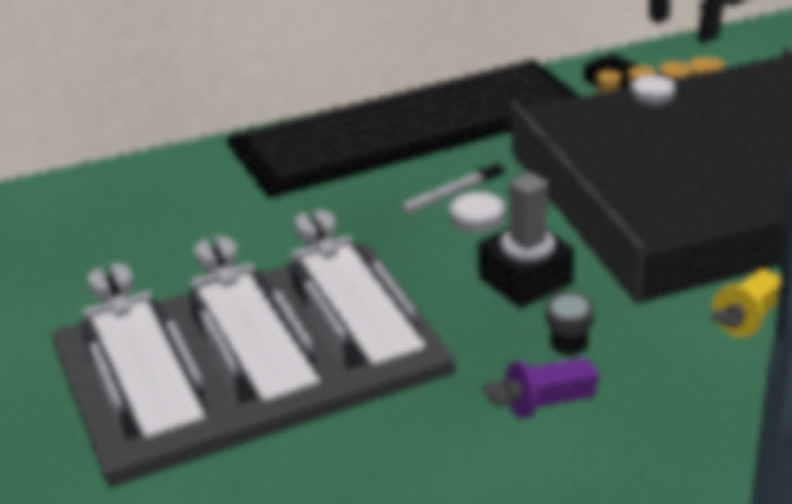

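```bash
python3 -c "
from station import manip
print(manip.job_done()); print(manip.get_state()['t'])"
```

```text
the job is handed in; nothing more can be done
None
the job is handed in; nothing more can be done
```

I loaded all three strips, turned every screw to its end stop with the key, and stood the key back in its stand. The job was handed in at about 78 s.

- **Strips:** Each was slid out over the plate's front edge, gripped across its width by that end and laid in its own bay. The last top view puts their centres about 1.2 mm or less from the bay middles. Their yaw reads 0.042 to 0.054 rad against the bed's 0.034, which is close to the camera noise.
- **Screws:** I turned each one clockwise until the wrist torque rose sharply, to 0.60–0.66 N m. The slot directions in the top view give 1.33, 1.36 and 1.34 rad against the 1.35 end stop. Both views show all three toes over the strips.
- **Key:** It hangs by its collar in the stand and the gripper has let go of it. The arm is parked above the granite plate, touching nothing.
- **Fallen look-alikes:** The purple and yellow keys fell over early in the run. The gripper never went near them, and I left them lying. I did not see the moment they fell, so I cannot fully rule out a cause on my side.
- **Other items:** I noticed nothing else moved, and no knock to a strip.

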